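Find the check valve with the free ball and fit it to the rinse inlet

ROBOT

A 7-joint arm with a two-finger parallel gripper is mounted at the origin on the work surface. World frame = base frame: x ahead of the robot, y to its left, z up, the work surface at z = 0. Lengths are in m, angles in rad, forces in N, time in s.
With the tool pointing down it reaches from about 0.425 to 0.925 m from the base axis. Payload 6.8 kg.
Tool frame: the origin (TCP) lies at the very end of the fingers, on their centre line; the grasp point (between the pads) lies 19 mm behind it (tcp_to_grasp is the distance from the TCP to the grasp point, in m); z points along the fingers, y is the direction in which the jaws open and shut (so a half turn about z gives the same grasp; the last joint's range is limited). The gripper opens to 85 mm and grips with 20 to 120 N. Pads are 22 mm wide; open, the fingers measure 114 mm over their backs; the gripper's body (76 mm by 85 mm) begins 54 mm behind the grasp point. The pads swing forward as they close: fully open they stand 13 mm farther back than shut.
Start: joints at [1.036, 0.477, 0.022, 1.555, -0.011, 1.109, -0.083], TCP at [0.279, -0.614, 0.231] pointing down, gripper open.
Joint ranges: [-2.96, 2.96], [-0.34, 2.1], [-1.41, 1.46], [0.24, 2.44], [-1.37, 4.51], [0.17, 1.92], [-2.96, 2.96]. Speed limits (rad/s): [2.39, 2.39, 3.14, 3.14, 3.14, 3.14, 3.14].

INTERFACE

Orientations are given as a unit quaternion [w, x, y, z].
In Python, from station import * gives the robot as it stands.
- The arm moves only by the tool apply_moves, never from a script. Its argument "increments" is one flat list of numbers, 5 for each row, row after row: the finger opening in mm, from 0 to 85.4, then the shift along the tool's x, y, z in mm, then the turn about the tool's z in degrees. In form: [claw, tx, ty, tz, roll, claw, tx, ty, tz, roll, ...]. A call has 1 to 12 rows; each row shifts and turns the pose as measured when the row begins, along the tool's axes as they then stand; what a row does not reach is not made up. A row lasts 1/8 s, in which the tool goes at most 62.5 mm and 10.7 degrees, less where a joint would pass 70% of its speed; a pose out of reach is approached as far as the arm can. A call with a gripper value outside its range is refused whole. The fingers move at their own pace and stop on an object; "squeeze" is the grip in N (left out, the last holds). Time passes only in rows, so rows that do not move let the fingers close. It gives the time, the measured TCP pose, the force and the opening at its end, in the units of the state.
- get_obs(): the state, without advancing time (a new reading comes with each control period).
- read_camera(name): name is "scene" or "side" or "wrist"; returns (picture, depth): 400x640x3 uint8, blue, green, red; 400x640 float32, m along the optical axis (not along the pixel's ray), 0 where there is no reading.
- get_calibration(name): a dict with "mtx" (3x3 intrinsics, pixels), "camera_from_world" (4x4, takes a point from world to camera coordinates); the wrist camera has in their place "T_tool_cam" (4x4, takes a point from camera to tool coordinates, whose origin is the TCP and whose axes are the flange's). Camera axes: x right, y down, z forward; pixel columns grow to the right and rows downward; lengths in m; the calibration is good to about 2 mm. The wrist camera is an equidistant fisheye: a pixel r from the principal point sees the ray r / f radians off the axis. A picture is of the moment at which its call begins: read the wrist's pose just before it. get_calibration takes no time and is no camera call.
- hand_in(): hands the job in, once; it reports no verdict.
Trained networks look in the newest picture that a camera, given by its name, has taken for a name from the list of things; names that differ only in an ending like _2 or _b are one class to them, and where a whole thing is asked for, a point or a joint stands for the part that bears it (a point fixed in the world has none). Each returns a list of dicts, best first, with "p" (0 to 1); they miss things now and then, are a little off and sometimes report something else, mostly with a low value. They report only what shows in the picture. A call takes as long as a camera call.
- outline_of(camera, thing): "pixels" (400x640 bool, what is visible of it) and "extent" ([centre column, centre row, width, height] in pixels, round what is visible of it).
The state is a dict: "t": time; "q": joint angles; "joint_vel": joint speeds; "joint_torque": joint torques, N m; "eef_pos": TCP position; "tool_rot": TCP orientation; "contact_force": force on the tool from outside, world axes, zero at the start; "torque": the same for the moment, N m; "gripper_width": opening from 0.0 (shut) to 1.0 (fully open).
Only numpy, scipy, OpenCV 4.12 (cv2) and the standard library are available. Lean on these libraries where they do the work, as an engineer would, in place of code of your own. Each camera call takes 0.05 s, during which the arm holds its last target.

TASK

Two check valves for the analyser's rinse inlet lie on the bench; in one the steel ball still rolls freely inside, in the other it is stuck, and only feel tells them apart. Lift one clear of the bench, tip it gently but clearly nose up and then nose down to feel whether its ball rolls, then lay the free one in the inlet's cradle and slide it gently, nose first, fully home against the inlet block, and let go of it there. Leave the stuck valve lying flat on the bench, never push it onto the inlet's fine pin, and do not disturb the cup, the bottle or the mouse.

Things in the scene. Friction and masses are not known exactly. Their poses are not given: they have to be found in the camera images.
- valve_a_mid (a point): one of two look-alike sealed ball check valves, 116 mm long, about 0.35 kg, lying flat: round grey body (grip here: 68 mm long, 50 mm across its side flats) between eight-sided nuts 58 mm across and 24 mm long, white at the nose (inlet, black slit membrane) and blue at the closed outlet end. This point: its middle, on the axis, 29 mm above the bench as it lies; x runs along the valve to the nose, z up.
- valve_b_mid (a point): one of two look-alike sealed ball check valves, 116 mm long, about 0.35 kg, lying flat: round grey body (grip here: 68 mm long, 50 mm across its side flats) between eight-sided nuts 58 mm across and 24 mm long, white at the nose (inlet, black slit membrane) and blue at the closed outlet end. This point: its middle, on the axis, 29 mm above the bench as it lies; x runs along the valve to the nose, z up.
- valve_a_nose (a point): centre of the white nose face of valve_a, 58 mm from its middle along its x; x as the middle point
- valve_b_nose (a point): centre of the white nose face of valve_b, 58 mm from its middle along its x; x as the middle point
- valve_a: valve_a again, origin 29 mm below its middle. Inside: a 32 mm, 134 g steel ball in a 92 mm chamber. If free (either valve, by chance) it rolls 60 mm end to end when tipped 10 degrees or more, shifting the moment about the valve's middle by about 0.08 N m, with a small knock; if stuck the same weight stays near the nose
- valve_b: valve_b again, origin 29 mm below its middle. Inside: a 32 mm, 134 g steel ball in a 92 mm chamber. If free (either valve, by chance) it rolls 60 mm end to end when tipped 10 degrees or more, shifting the moment about the valve's middle by about 0.08 N m, with a small knock; if stuck the same weight stays near the nose
- inlet: the rinse-water inlet, fixed to the bench: white block 130 mm deep (its x), 150 mm wide, 93 mm high, and in front of it a narrow aluminium cradle 170 mm long, 46 mm wide. Origin on the bench under the port face; x points into the block (the way the valve is pushed), z up
- port (a point): centre of the port on the block's upright front face, 59 mm above the bench; x points into the block. Fully home: the valve's nose face on this face, centres together. A collar and a pin stand out round and on this axis. Press against this end stop with less than 40 N; bearing down on the cradle while sliding makes the valve drag
- cradle (a point): on the cradle's floor, 30 mm above the bench, middle line, 96 mm in front of the port face. The cradle runs level from the face to 170 mm in front; its two edges, 40 mm apart, stand up 7 mm and centre the nuts' slanted flats; the valve's axis then lies 29 mm above the floor, in line with the port. Lay the valve with its nose 30 mm or more short of the face
- collar (a joint): the black seal collar, 48 mm across, round the port: 0 = standing out 8 mm from the face, 0.008 = pushed flush. It slides stiffly (about 4 N) and stays where it is left; the valve's nose pushes it in over the last 8 mm
- pin (a joint): the thin steel opener pin (6 mm) on the port's axis, standing out 28 mm from the face on a weak spring (0.6 N per mm); value = how far it is pushed in (m). It enters the nose through the membrane and pushes a free ball back with hardly any force; on a stuck ball it is pushed in and spoilt (more than 3 mm is failure)
- cup: clear sample cup, 48 mm across, 55 mm high, origin under its centre; leave alone
- reagent: amber bottle, 52 mm across, 85 mm high, white cap, origin under its centre; leave alone
- mouse: white computer mouse, 100 x 58 x 30 mm, on a blue pad, origin under its centre; leave alone

How it is judged:
By the outcome, as a careful person would: the job done as asked, in the order asked, and still so for the second after the job is handed in, with the robot touching nothing.
It also fails if it takes over 58 s, if anything falls off the work surface, if the arm or the gripper's body presses on something with over 40 N, if the wrist force passes 120 N, or if a joint passes its speed limit or range.

## Working session

There is one attempt and no reset: what is moved stays moved. The work goes in short steps, Python scripts to look and compute and a tool call to move; the robot and the scene stay as the last step left them, time stands still between calls to the robot, and variables do not carry over. Pictures are saved under pics/ and viewed, and the job is handed in when it is done.

Besides the shell and the picture viewer there is one more tool, called after "Request:" as name(argument=value, ...), one argument or row to a line, values as JSON. apply_moves: Moves the arm, as the interface text tells. Its arguments: {"type":"object","properties":{"increments":{"type":"array"},"squeeze":{"type":"number"}},"required":["increments"]}

```bash
ls -la; mkdir -p pics; python3 - <<'E'
from station import *
import cv2
o=get_obs(); print(o)
for n in ["scene","side","wrist"]:
    p,d=read_camera(n); cv2.imwrite(f"pics/{n}0.png",p)
    c=get_calibration(n); print(n,c)
E
```

```text
total 12
drwxr-xr-x  3 agent agent 4096 Dec  7 03:53 .
drwxr-xr-x 23 root  root  4096 Dec  7 03:53 ..
drwxr-xr-x  2 agent agent 4096 Dec  7 03:53 pics
{'t': 0.0, 'q': array([ 1.03591152,  0.47780494,  0.02235971,  1.55647915, -0.01153528,
        1.10926463, -0.08308817]), 'joint_vel': array([0.0015851 , 0.00026634, 0.00177441, 0.00086231, 0.00058956,
       0.00175733, 0.00084255]), 'joint_torque': array([-3.61119428e-04, -5.96455228e+01,  1.60731878e+00, -2.81200022e+01,
        1.23968444e-02,  9.41581005e-03,  5.63356218e-05]), 'eef_pos': array([ 0.27915055, -0.61391746,  0.23031114]), 'tool_rot': array([-8.79457975e-04,  9.77317735e-01,  2.11776317e-01, -2.48846349e-04]), 'contact_force': array([-0.06676078, -0.49436527,  0.29490287]), 'torque': array([ 0.00838891, -0.04443733,  0.02776602]), 'gripper_width': 0.9996633560073231}
scene {'mtx': array([[459.39437345,   0.        , 323.61042224],
       [  0.        , 459.39437345, 200.27426203],
       [  0.        ,   0.        ,   1.        ]]), 'camera_from_world': array([[-0.10571778,  0.99423828,  0.01771977,  0.01482295],
   
[... 441 characters left out ...]
0.06232489, -0.7462041 , -0.66279337,  0.12122119],
       [ 0.08128179,  0.65808355, -0.7485448 ,  1.10933481],
       [ 0.        ,  0.        ,  0.        ,  1.        ]])}
wrist {'mtx': array([[309.70691629,   0.        , 319.31398487],
       [  0.        , 309.70691629, 200.96330221],
       [  0.        ,   0.        ,   1.        ]]), 'T_tool_cam': array([[ 3.55442785e-06, -9.58872168e-01, -2.83838273e-01,
         7.30825545e-02],
       [ 9.99999699e-01,  2.23503650e-04, -7.42524961e-04,
         7.57656353e-04],
       [ 7.75425409e-04, -2.83838185e-01,  9.58871881e-01,
        -1.42022991e-01],
       [ 0.00000000e+00,  0.00000000e+00,  0.00000000e+00,
         1.00000000e+00]])}
```

View pics/scene0.png

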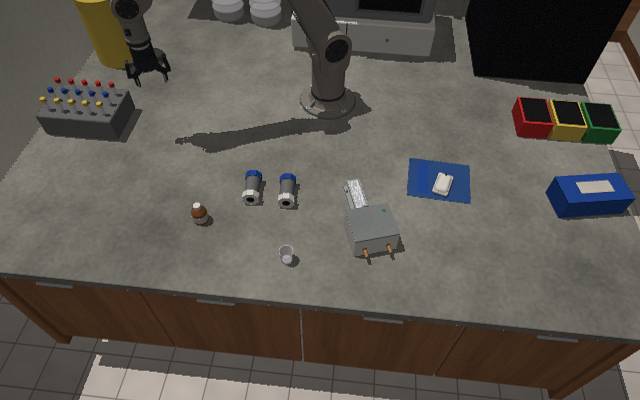

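View pics/side0.png

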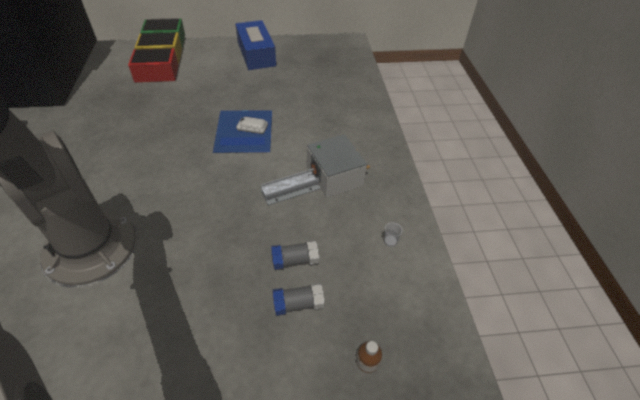

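View pics/wrist0.png

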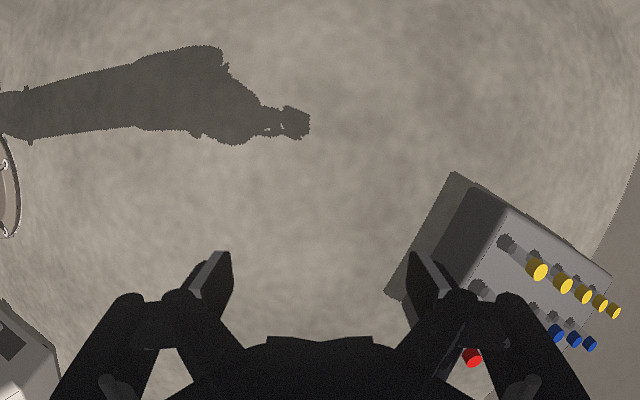

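```bash
cat > h.py <<'E'
from station import *
import numpy as np, cv2
def world(cam,uv,dep):
    c=get_calibration(cam);K=c["mtx"];T=np.linalg.inv(c["camera_from_world"])
    uv=np.atleast_2d(uv).astype(float)
    X=np.c_[(uv[:,0]-K[0,2])/K[0,0]*dep,(uv[:,1]-K[1,2])/K[1,1]*dep,dep]
    return X@T[:3,:3].T+T[:3,3]
E
python3 - <<'E'
from h import *
for cam in ["scene","side"]:
    p,d=read_camera(cam)
    np.save(f"{cam}_d.npy",d)
    for th in ["valve_a","valve_a_nose","inlet","cup","reagent","mouse","cradle","collar"]:
        try: R=outline_of(cam,th)
        except Exception as e: print(th,e); continue
        for r in R:
            m=r["pixels"]&(d>0)
            if m.sum()<5: continue
            v,u=np.nonzero(m)
            W=world(cam,np.c_[u,v],d[m])
            W=W[W[:,2]>0.008]
            if len(W)<4: continue
            xy=W[:,:2]; rc=cv2.minAreaRect(xy.astype(np.float32))
            print(cam,th,round(r["p"],2),np.round(r["extent"]).tolist(),len(W),"min",W.min(0).round(3),"max",W.max(0).round(3),"med",np.median(W,0).round(3),"rect",np.round(rc[0],3),np.round(rc[1],3),round(rc[2],1))
print(get_obs()["t"])
E
```

```text
scene valve_a 0.85 [251.0, 188.0, 24.0, 35.0] 514 min [ 0.484 -0.251  0.008] max [ 0.607 -0.184  0.065] med [ 0.561 -0.213  0.05 ] rect [ 0.546 -0.218] [0.122 0.059] 4.7
scene valve_a 0.7 [289.0, 191.0, 19.0, 36.0] 509 min [ 0.477 -0.122  0.008] max [ 0.609 -0.058  0.066] med [ 0.559 -0.088  0.05 ] rect [ 0.543 -0.09 ] [0.129 0.056] 5.0
scene valve_a_nose 0.8 [286.0, 192.0, 22.0, 36.0] 508 min [ 0.477 -0.122  0.008] max [ 0.609 -0.058  0.066] med [ 0.559 -0.088  0.05 ] rect [ 0.543 -0.09 ] [0.129 0.056] 5.4
scene valve_a_nose 0.72 [372.0, 217.0, 55.0, 74.0] 2675 min [0.465 0.115 0.008] max [0.792 0.304 0.101] med [0.703 0.199 0.09 ] rect [0.624 0.19 ] [0.331 0.152] 18.5
scene inlet 0.82 [372.0, 218.0, 53.0, 78.0] 2680 min [0.464 0.115 0.008] max [0.795 0.304 0.101] med [0.704 0.199 0.09 ] rect [0.626 0.189] [0.336 0.151] 19.4
scene cup 0.72 [287.0, 254.0, 16.0, 28.0] 206 min [ 0.786 -0.073  0.008] max [ 0.835 -0.029  0.06 ] med [ 0.804 -0.052  0.037] rect [ 0.811 -0.052] [0.049 0.042] 8.0
scene mouse 0.53 [442.0, 184.0, 22.0, 23.0] 318 min [0.386 0.433 0.008] max [0.49  0.509 0.044] 
[... 846 characters left out ...]
67 0.074] rect [0.624 0.183] [0.329 0.155] 21.7
side cup 0.74 [394.0, 236.0, 22.0, 22.0] 333 min [ 0.786 -0.077  0.008] max [ 0.833 -0.03   0.059] med [ 0.809 -0.054  0.037] rect [ 0.809 -0.054] [0.046 0.046] 26.1
side cup 0.4 [297.0, 301.0, 52.0, 28.0] 1185 min [ 0.482 -0.254  0.015] max [ 0.601 -0.189  0.062] med [ 0.542 -0.232  0.05 ] rect [ 0.542 -0.221] [0.117 0.058] 4.5
side mouse 0.69 [251.0, 124.0, 34.0, 19.0] 376 min [0.378 0.428 0.008] max [0.485 0.496 0.038] med [0.434 0.456 0.027] rect [0.431 0.467] [0.057 0.101] 74.8
side cradle 0.85 [316.0, 171.0, 106.0, 71.0] 3459 min [0.462 0.11  0.008] max [0.79  0.3   0.099] med [0.662 0.167 0.074] rect [0.622 0.189] [0.33  0.156] 17.9
1.05
```

Request:
apply_moves(
  increments=[85,20,0,-55,0,85,20,0,-55,0,85,20,0,-55,0,85,20,0,-55,0,85,20,0,-55,0,85,20,0,-55,0],
)

```text
t: 1.8
eef_pos: [0.3887, -0.5635, 0.5656]
tool_rot: [-0.005, 0.978, 0.21, -0.002]
contact_force: [1.5, -1.3, 0.3]
gripper_width: 0.996
```

```bash
cat >> h.py <<'E'
from scipy.spatial.transform import Rotation as Ro
def st(pr=True):
    o=get_obs(); w,x,y,z=o["tool_rot"]; R=Ro.from_quat([x,y,z,w]).as_matrix()
    if pr:
        print("t",round(o["t"],3),"q",o["q"].round(3),"p",o["eef_pos"].round(4),"r",np.hypot(*o["eef_pos"][:2]).round(3),"az",np.degrees(np.arctan2(o["eef_pos"][1],o["eef_pos"][0])).round(1))
        print("tool z",R[:,2].round(3),"x",R[:,0].round(3),"y",R[:,1].round(3),"F",o["contact_force"].round(2),"M",o["torque"].round(3),"w",round(o["gripper_width"],3))
    return o,R
E
python3 -c "
from h import *
st()"
```

```text
t 1.8 q [ 0.862  0.431  0.027  0.899 -0.012  1.822 -0.265] p [ 0.3887 -0.5635  0.5656] r 0.685 az -55.4
tool z [-0.006  0.008 -1.   ] x [ 0.912  0.41  -0.002] y [ 0.41  -0.912 -0.01 ] F [ 1.53 -1.32  0.32] M [-0.098 -0.072 -0.06 ] w 0.996
```

Request:
apply_moves(
  increments=[85,20,0,-55,0,85,20,0,-55,0,85,20,0,-55,0,85,20,0,-55,0],
)

```text
t: 2.3
eef_pos: [0.4349, -0.4904, 0.6999]
tool_rot: [0.067, 0.975, 0.211, 0.037]
contact_force: [0.0, -0.4, -0.3]
gripper_width: 0.994
```

```bash
python3 -c "
from h import *
st()"
```

```text
t 2.3 q [ 0.518  0.365  0.441  0.734 -0.174  1.915 -0.295] p [ 0.4349 -0.4904  0.6999] r 0.655 az -48.4
tool z [ 0.1   -0.114 -0.988] x [0.908 0.416 0.044] y [ 0.406 -0.902  0.145] F [ 0.03 -0.44 -0.33] M [ 0.067  0.099 -0.04 ] w 0.994
```

Request:
apply_moves(
  increments=[85,3,-36,45,0,85,3,-36,45,0,85,3,-36,45,0,85,3,-36,45,0,85,3,-36,45,0,85,3,-36,45,0,85,3,-36,45,0,85,3,-36,45,0,85,3,-36,45,5,85,3,-36,45,5],
)

```text
t: 3.55
eef_pos: [0.369, -0.2022, 0.1969]
tool_rot: [0.073, 0.988, 0.124, 0.054]
contact_force: [0.9, 0.4, -0.8]
gripper_width: 0.995
```

```bash
python3 -c "
from h import *
st()"
```

```text
t 3.55 q [ 1.370e-01 -2.000e-03  1.450e-01  2.290e+00  1.420e-01  7.020e-01
 -1.141e+00] p [ 0.369  -0.2022  0.1969] r 0.421 az -28.7
tool z [ 0.125 -0.131 -0.984] x [0.963 0.254 0.088] y [ 0.238 -0.958  0.158] F [ 0.94  0.38 -0.78] M [0.11  0.053 0.019] w 0.995
```

Request:
apply_moves(
  increments=[85,-29,-20,-5,0,85,-29,-20,-5,0,85,-29,-20,-5,0,85,-29,-20,-5,0],
)

```text
t: 4.05
eef_pos: [0.2837, -0.1709, 0.202]
tool_rot: [0.068, 0.987, 0.127, 0.064]
contact_force: [0.5, -0.5, -0.2]
gripper_width: 0.992
```

```bash
python3 -c "
from h import *
st()"
```

```text
t 4.05 q [ 0.555 -0.177 -0.241  2.427  0.041  0.713 -1.029] p [ 0.2837 -0.1709  0.202 ] r 0.331 az -31.1
tool z [ 0.143 -0.119 -0.983] x [0.959 0.26  0.108] y [ 0.243 -0.958  0.151] F [ 0.53 -0.51 -0.23] M [0.123 0.115 0.012] w 0.992
```

Request:
apply_moves(
  increments=[85,-28,-26,23,0,85,-28,-26,23,0,85,-28,-26,23,0],
)

```text
t: 4.42
eef_pos: [0.2661, -0.1644, 0.2101]
tool_rot: [0.067, 0.986, 0.128, 0.078]
contact_force: [0.7, 1.0, -0.9]
gripper_width: 0.993
```

```bash
python3 -c "
from h import *
st()"
```

```text
t 4.425 q [ 1.187 -0.263 -0.713  2.431 -0.228  0.718 -0.682] p [ 0.2661 -0.1644  0.2101] r 0.313 az -31.7
tool z [ 0.17  -0.112 -0.979] x [0.955 0.263 0.136] y [ 0.242 -0.958  0.151] F [ 0.66  0.95 -0.93] M [ 0.099  0.194 -0.003] w 0.993
```

```bash
python3 -c "
from h import *
d=np.load('scene_d.npy')
for uv in [(480,70),(580,80),(480,20),(530,20),(560,40),(530,105),(540,125),(440,50),(370,30),(300,40)]:
    print(uv,d[uv[1],uv[0]],world('scene',[uv],np.array([d[uv[1],uv[0]]])).round(3))
o,R=st()
print(np.degrees(np.arctan2(R[1,2],R[0,2])))
t=np.array([0.08,.58,.62])-o['eef_pos']; print(t,R.T@t*1000)
"
```

```text
(480, 70) 2.0970106 [[-0.258  0.675  0.033]]
(580, 80) 2.0602605 [[-0.239  1.116  0.036]]
(480, 20) 2.0775998 [[-0.419  0.649  0.184]]
(530, 20) 1.8796722 [[-0.251  0.803  0.295]]
(560, 40) 1.9394448 [[-0.256  0.958  0.213]]
(530, 105) 1.8760588 [[0.024 0.834 0.084]]
(540, 125) 1.814442 [[0.133 0.857 0.076]]
(440, 50) 2.2453895 [[-0.444  0.51  -0.   ]]
(370, 30) 2.1084354 [[-0.359  0.159  0.13 ]]
(300, 40) 2.176113 [[-0.349 -0.165  0.058]]
t 4.425 q [ 1.187 -0.263 -0.713  2.431 -0.228  0.718 -0.682] p [ 0.2661 -0.1644  0.2101] r 0.313 az -31.7
tool z [ 0.17  -0.112 -0.979] x [0.955 0.263 0.136] y [ 0.242 -0.958  0.151] F [ 0.66  0.95 -0.93] M [ 0.099  0.194 -0.003] w 0.993
-33.228292093427555
[-0.1861252   0.74437002  0.40985709] [  73.910164   -696.39203639 -516.03059637]
```

Request:
apply_moves(
  increments=[85,36,-21,-35,0,85,36,-21,-35,0,85,36,-21,-35,0,85,36,-21,-35,0,85,36,-21,-35,0,85,36,-21,-35,0,85,36,-21,-35,0,85,36,-21,-35,0],
)

```text
t: 5.42
eef_pos: [0.4519, 0.0982, 0.4998]
tool_rot: [0.07, 0.987, 0.117, 0.078]
contact_force: [0.9, 1.5, -1.2]
gripper_width: 0.99
```

```bash
python3 -c "
from h import *
st()"
```

```text
t 5.425 q [ 0.763 -0.105 -1.091  1.639  0.079  1.427 -1.673] p [0.4519 0.0982 0.4998] r 0.462 az 12.3
tool z [ 0.171 -0.121 -0.978] x [0.96  0.243 0.138] y [ 0.221 -0.963  0.158] F [ 0.9   1.53 -1.22] M [0.2   0.163 0.04 ] w 0.99
```

```bash
cat >> h.py <<'E'
def plan(dw,n,roll=0,claw=85):
    """world delta (m), n rows, total roll deg -> rows printed"""
    o,R=st(False); dw=np.array(dw)*1000/n; rows=[]
    for i in range(n):
        t=R.T@dw; rows.append([claw,*np.round(t).astype(int).tolist(),round(roll/n,1)])
        R=R@Ro.from_euler("z",roll/n,degrees=True).as_matrix()
    print(sum(rows,[]))
E
python3 -c "
from h import *
o,R=st(False)
plan(np.array([.15,.60,.62])-o['eef_pos'],12,-84)
"
```

```text
[85, -13, -44, -19, -7.0, 85, -7, -45, -19, -7.0, 85, -2, -46, -19, -7.0, 85, 4, -46, -19, -7.0, 85, 10, -45, -19, -7.0, 85, 15, -43, -19, -7.0, 85, 20, -41, -19, -7.0, 85, 25, -39, -19, -7.0, 85, 30, -35, -19, -7.0, 85, 34, -31, -19, -7.0, 85, 37, -27, -19, -7.0, 85, 40, -22, -19, -7.0]
```

Request:
apply_moves(
  increments=[85,-13,-44,-19,-7.0,85,-7,-45,-19,-7.0,85,-2,-46,-19,-7.0,85,4,-46,-19,-7.0,85,10,-45,-19,-7.0,85,15,-43,-19,-7.0,85,20,-41,-19,-7.0,85,25,-39,-19,-7.0,85,30,-35,-19,-7.0,85,34,-31,-19,-7.0,85,37,-27,-19,-7.0,85,40,-22,-19,-7.0],
)

```text
t: 6.92
eef_pos: [0.2253, 0.514, 0.5905]
tool_rot: [0.105, 0.75, 0.653, 0.012]
contact_force: [0.7, 1.4, -1.6]
gripper_width: 0.995
```

```bash
python3 -c "
from h import *
o,R=st()
plan([0.005,0.04,.16],4,0)
"
```

```text
t 6.925 q [-1.029  0.26  -0.484  1.118  0.302  1.914 -1.561] p [0.2253 0.514  0.5905] r 0.561 az 66.3
tool z [ 0.155 -0.141 -0.978] x [ 0.148  0.982 -0.119] y [ 0.977 -0.126  0.173] F [ 0.68  1.44 -1.65] M [ 0.166  0.138 -0.026] w 0.995
[85, 5, 7, -40, 0.0, 85, 5, 7, -40, 0.0, 85, 5, 7, -40, 0.0, 85, 5, 7, -40, 0.0]
```

Request:
apply_moves(
  increments=[85,7,-15,-44,0,85,7,-15,-44,0,85,7,-15,-44,0,85,7,-15,-44,0],
)

```text
t: 7.42
eef_pos: [0.2307, 0.5397, 0.5658]
tool_rot: [0.121, 0.75, 0.65, -0.034]
contact_force: [1.4, 0.7, -2.5]
gripper_width: 0.995
```

```bash
python3 -c "
from h import *
o,R=st()
"
```

```text
t 7.425 q [-1.745  0.36   0.617  1.095 -0.015  1.914 -1.289] p [0.2307 0.5397 0.5658] r 0.587 az 66.9
tool z [ 0.106 -0.226 -0.968] x [ 0.154  0.966 -0.209] y [ 0.982 -0.127  0.137] F [ 1.4   0.69 -2.48] M [ 0.334  0.062 -0.048] w 0.995
```

Request:
apply_moves(
  increments=[85,5,10,-40,0,85,5,10,-40,0,85,5,10,-40,0],
)

```text
t: 7.8
eef_pos: [0.208, 0.5405, 0.6762]
tool_rot: [0.102, 0.742, 0.658, 0.08]
contact_force: [0.7, 2.3, 0.0]
gripper_width: 0.993
```

```bash
python3 -c "
from h import *
o,R=st()
"
```

```text
t 7.8 q [-1.97   0.275  0.79   0.981  0.065  1.915 -1.301] p [0.208  0.5405 0.6762] r 0.579 az 69.0
tool z [ 0.252 -0.046 -0.967] x [ 0.122  0.992 -0.016] y [ 0.96  -0.114  0.256] F [0.73 2.26 0.04] M [ 0.112  0.287 -0.02 ] w 0.993
```

```bash
python3 -c "
from h import *
o,R=st(0)
plan([-.35,-.0,-.07],6,0)
"
```

```text
[85, -7, -59, -3, 0.0, 85, -7, -59, -3, 0.0, 85, -7, -59, -3, 0.0, 85, -7, -59, -3, 0.0, 85, -7, -59, -3, 0.0, 85, -7, -59, -3, 0.0]
```

Request:
apply_moves(
  increments=[85,-7,-55,8,0,85,-7,-55,2,0,85,-7,-55,2,0,85,-7,-55,0,0,85,-7,-55,0,0,85,-7,-55,0,0],
)

```text
t: 8.55
eef_pos: [-0.114, 0.5353, 0.5845]
tool_rot: [0.096, 0.745, 0.654, 0.084]
contact_force: [0.3, 0.9, -1.0]
gripper_width: 0.996
```

```bash
python3 -c "
from h import *
o,R=st()
"
```

```text
t 8.55 q [-2.504  0.223  0.645  1.218  0.104  1.851 -1.971] p [-0.114   0.5353  0.5845] r 0.547 az 102.0
tool z [ 0.251 -0.034 -0.967] x [ 0.13   0.992 -0.001] y [ 0.959 -0.125  0.254] F [ 0.31  0.85 -1.02] M [0.141 0.207 0.008] w 0.996
```

Request:
apply_moves(
  increments=[85,3,9,-34,0,85,3,9,-34,0,85,3,9,-34,0],
)

```text
t: 8.93
eef_pos: [-0.1334, 0.519, 0.6973]
tool_rot: [0.039, 0.726, 0.671, 0.144]
contact_force: [-0.1, 0.5, 0.3]
gripper_width: 0.991
```

```bash
python3 -c "
from h import *
o,R=st()
"
```

```text
t 8.925 q [-2.917  0.221  1.114  1.055  0.099  1.915 -1.863] p [-0.1334  0.519   0.6973] r 0.536 az 104.4
tool z [ 0.262  0.138 -0.955] x [0.058 0.986 0.158] y [ 0.963 -0.097  0.25 ] F [-0.14  0.51  0.27] M [-0.146  0.272 -0.014] w 0.991
```

```bash
python3 -c "
from h import *
o,R=st(0)
plan(np.array([.28,.42,.22])-o['eef_pos'],12,60)
"
```

```text
[85, -12, 24, 46, 5.0, 85, -10, 25, 46, 5.0, 85, -8, 26, 46, 5.0, 85, -6, 26, 46, 5.0, 85, -3, 27, 46, 5.0, 85, -1, 27, 46, 5.0, 85, 1, 27, 46, 5.0, 85, 4, 27, 46, 5.0, 85, 6, 26, 46, 5.0, 85, 8, 26, 46, 5.0, 85, 10, 25, 46, 5.0, 85, 13, 24, 46, 5.0]
```

Request:
apply_moves(
  increments=[85,-12,24,46,5.0,85,-10,25,46,5.0,85,-8,26,46,5.0,85,-6,26,46,5.0,85,-3,27,46,5.0,85,-1,27,46,5.0,85,1,27,46,5.0,85,4,27,46,5.0,85,6,26,46,5.0,85,8,26,46,5.0,85,10,25,46,5.0,85,13,24,46,5.0],
)

```text
t: 10.42
eef_pos: [0.283, 0.4119, 0.2167]
tool_rot: [-0.054, 0.967, 0.203, 0.145]
contact_force: [43.9, -34.4, -3.2]
gripper_width: 0.996
```

```bash
python3 -c "
from h import *
o,R=st()
plan([.0,.0,-.1],3,0)
"
```

```text
t 10.425 q [-2.808 -0.328  1.456  2.235  0.749  0.85  -2.96 ] p [0.283  0.4119 0.2167] r 0.5 az 55.5
tool z [ 0.258  0.163 -0.952] x [0.875 0.377 0.302] y [ 0.409 -0.912 -0.045] F [ 43.88 -34.41  -3.18] M [-2.461 -2.443 -1.554] w 0.996
[85, -10, 1, 32, 0.0, 85, -10, 1, 32, 0.0, 85, -10, 1, 32, 0.0]
```

```bash
python3 -c "
from h import *
p,d=read_camera('scene'); cv2.imwrite('pics/s1.png',p)
o,R=st(); print(o['joint_torque'].round(1),o['joint_vel'].round(3))
"
```

```text
t 10.475 q [-2.81  -0.336  1.454  2.241  0.76   0.852 -2.952] p [0.2819 0.41   0.214 ] r 0.498 az 55.5
tool z [ 0.258  0.161 -0.953] x [0.867 0.396 0.302] y [ 0.426 -0.904 -0.038] F [ 3.07 -4.72 -0.58] M [-0.57  -0.007 -0.124] w 0.997
[  3.8  -4.3  -3.3 -29.8   0.8  -1.   -4. ] [ 0.013  0.014 -0.025 -0.033 -0.29  -0.003 -0.02 ]
```

View pics/s1.png

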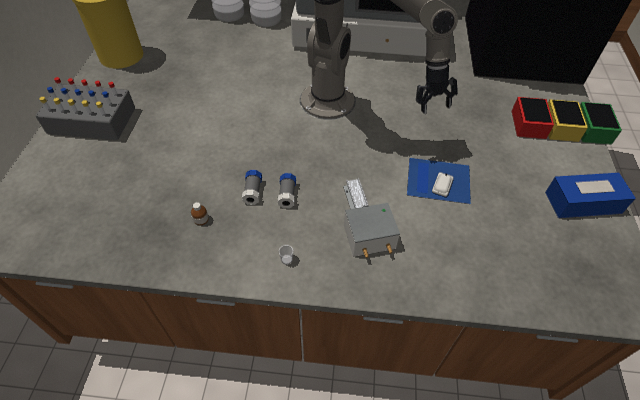

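```bash
cat > kin.py <<'E'
import numpy as np
from scipy.optimize import least_squares
from scipy.spatial.transform import Rotation as Ro
D=[([1.0359,.4778,.0224,1.5565,-.0115,1.1093,-.0831],[.27915,-.61392,.23031],[-8.79e-4,.97732,.21178,-2.49e-4]),
([.862,.431,.027,.899,-.012,1.822,-.265],[.3887,-.5635,.5656],[-.005,.978,.21,-.002]),
([.518,.365,.441,.734,-.174,1.915,-.295],[.4349,-.4904,.6999],[.067,.975,.211,.037]),
([.137,-.002,.145,2.29,.142,.702,-1.141],[.369,-.2022,.1969],[.073,.988,.124,.054]),
([.555,-.177,-.241,2.427,.041,.713,-1.029],[.2837,-.1709,.202],[.068,.987,.127,.064]),
([1.187,-.263,-.713,2.431,-.228,.718,-.682],[.2661,-.1644,.2101],[.067,.986,.128,.078]),
([.763,-.105,-1.091,1.639,.079,1.427,-1.673],[.4519,.0982,.4998],[.07,.987,.117,.078]),
([-1.029,.26,-.484,1.118,.302,1.914,-1.561],[.2253,.514,.5905],[.105,.75,.653,.012]),
([-1.745,.36,.617,1.095,-.015,1.914,-1.289],[.2307,.5397,.5658],[.121,.75,.65,-.034]),
([-1.97,.275,.79,.981,.065,1.915,-1.301],[.208,.5405,.6762],[.102,.742,.658,.08]),
([-2.504,.223,.645,1.218,.104,1.851,-1.971],[-.114,.5353,.5845],[.096,.745,.654,.084]),
([-2.917,.221,1.114,1.055,.099,1.915,-1.863],[-.1334,.519,.6973],[.039,.726,.671,.144]),
([-2.81,-.336,1.454,2.241,.76,.852,-2.952],[.2819,.41,.214],None)]
ax=['z','y','z','y','z','y','z']
def fk(q,P,s):
    # P: a0, (lx,lz) before/after joints
    R=Ro.from_euler('z',P[0]).as_matrix();p=np.zeros(3)
    off=[(0,P[1]),(P[7],P[2]),(0,0),(P[8],P[3]),(0,0),(P[9],P[4]),(0,0)]
    p=p+R@np.array([0,0,P[1]])
    links=[(0,0),(0,0),(P[5],P[2]),(P[6],P[3]),(0,0),(P[7],P[4]),(0,0)]
    for i in range(7):
        R=R@Ro.from_euler(ax[i],s[i]*q[i]).as_matrix()
        lx,lz=links[i]; p=p+R@np.array([lx,0,lz])
    R=R@Ro.from_euler('z',P[8]).as_matrix()
    return p,R
def res(P,s):
    o=[]
    for q,p,t in D:
        pp,R=fk(q,P,s); o+=list((pp-p)*3)
        if t: 
            w,x,y,z=t; o+=list(Ro.from_matrix(R.T@Ro.from_quat([x,y,z,w]).as_matrix()).as_rotvec())
    return np.array(o)
E
python3 - <<'E'
from kin import *
import itertools
best=[]
for s1,s3,s5,s7 in itertools.product([1,-1],repeat=4):
  for a0 in (-.1,):
   for b in (0,np.pi/2,-np.pi/2,np.pi):
    s=[s1,1,s3,1,s5,1,s7]
    r=least_squares(res,[a0,.36,.53,.47,.39,0,0,0,b],args=(s,),max_nfev=60)
    best.append((r.cost,s,r.x))
best.sort(key=lambda b:b[0])
for b in best[:3]: print(b[0],b[1],b[2].round(4))
E
```

```text
Traceback (most recent call last):
  File "kin.py", line 32, in res
    pp,R=fk(q,P,s); o+=list((pp-p)*3)
         ~~^^^^^^^
  File "kin.py", line 21, in fk
    off=[(0,P[1]),(P[7],P[2]),(0,0),(P[8],P[3]),(0,0),(P[9],P[4]),(0,0)]
                                                       ~^^^
IndexError: index 9 is out of bounds for axis 0 with size 9
```

```bash
sed -i '/off=\[/d' kin.py; cat > f.py <<'E'
from kin import *
import itertools
best=[]
for s1,s3,s5,s7 in itertools.product([1,-1],repeat=4):
   for b in (0,np.pi/2,-np.pi/2,np.pi):
    s=[s1,1,s3,1,s5,1,s7]
    r=least_squares(res,[-.1,.36,.53,.47,.39,0,0,0,b],args=(s,),max_nfev=40)
    best.append((r.cost,s,r.x))
best.sort(key=lambda b:b[0])
for b in best[:3]: print(b[0],b[1],b[2].round(4))
print(res(best[0][2],best[0][1]).round(3))
E
time python3 f.py
```

```text
0.03106404859892482 [-1, 1, -1, 1, -1, 1, -1] [-9.8100e-02  2.9160e-01  5.4160e-01  4.7850e-01  3.2600e-01  1.0000e-04
  3.7000e-03 -2.8000e-03  1.4744e+00]
0.031064048598925437 [-1, 1, -1, 1, -1, 1, -1] [-9.8100e-02  2.9160e-01  5.4160e-01  4.7850e-01  3.2600e-01  1.0000e-04
  3.7000e-03 -2.8000e-03  1.4744e+00]
0.03106404859893159 [-1, 1, -1, 1, -1, 1, -1] [-9.8100e-02  2.9160e-01  5.4160e-01  4.7850e-01  3.2600e-01  1.0000e-04
  3.7000e-03 -2.8000e-03  1.4744e+00]
[-0.007 -0.014 -0.003 -0.    -0.    -0.002 -0.001 -0.026  0.008  0.
 -0.    -0.003 -0.001 -0.022  0.004  0.004  0.014 -0.     0.004  0.068
 -0.004  0.007  0.017 -0.     0.053  0.072 -0.006  0.01   0.016  0.001
  0.098  0.015 -0.017  0.012  0.016 -0.     0.096  0.023 -0.003  0.014
  0.015  0.    -0.015  0.025  0.019 -0.013  0.017 -0.    -0.003 -0.012
 -0.012 -0.022  0.013  0.001 -0.    -0.028 -0.004 -0.003  0.025  0.001
  0.001 -0.033 -0.006 -0.     0.026  0.001  0.029 -0.039 -0.005  0.014
  0.024  0.001 -0.013 -0.127  0.029]
real	0m57.924s
user	0m58.420s
sys	0m0.068s
```

```bash
cat > f2.py <<'E'
from kin import *
import kin
s=[-1,1,-1,1,-1,1,-1]
def fk2(q,P):
    # P: euler base(3), joint offs(6..), links xyz
    R=Ro.from_euler('zyx',P[0:3]).as_matrix();p=np.array([P[3],P[4],P[5]])
    q=np.array(q)*s
    q=q+np.r_[0,P[6:11],0]
    L={2:P[11:14],4:P[14:17],6:P[17:20]}
    for i in range(7):
        R=R@Ro.from_euler(ax[i],q[i]).as_matrix()
        if i in L: p=p+R@np.array(L[i])
    return p,R@Ro.from_euler('z',P[20]).as_matrix()
def res2(P):
    o=[]
    for q,p,t in D:
        pp,R=fk2(q,P); o+=list((pp-p)*3)
        if t:
            w,x,y,z=t; o+=list(Ro.from_matrix(R.T@Ro.from_quat([x,y,z,w]).as_matrix()).as_rotvec())
    o+=list(np.r_[P[1:5],P[6:11],P[11:13],P[14:16],P[17:19]]*.02)
    return np.array(o)
if __name__=="__main__":
    P0=np.r_[-.098,0,0,0,0,.29,np.zeros(5),0,0,.54,0,0,.478,0,0,.326,1.474]
    r=least_squares(res2,P0); np.save("P.npy",r.x)
    print(r.cost,r.x.round(4)); print(r.fun.round(3))
E
python3 f2.py
```

```text
0.007142489972141095 [-1.2500e-02 -1.0000e-03 -8.8000e-03 -1.9000e-02  2.3700e-02  3.3410e-01
  6.9000e-03  2.2200e-02 -2.2000e-03  8.0000e-04 -6.0000e-03  9.0000e-04
 -2.2100e-02  5.6400e-01 -4.0000e-03 -2.5100e-02  4.7420e-01 -2.0800e-02
 -1.8000e-02  4.0240e-01  1.5809e+00]
[ 0.001 -0.023 -0.015  0.009 -0.008 -0.003 -0.01  -0.001 -0.011  0.008
 -0.007 -0.003 -0.005  0.004 -0.003  0.006 -0.004 -0.002 -0.032  0.016
  0.005  0.008 -0.001 -0.    -0.008  0.009  0.002  0.01   0.001  0.001
  0.016 -0.021 -0.011  0.006  0.001 -0.001  0.034  0.024  0.005  0.002
 -0.004  0.    -0.002  0.061  0.007 -0.006  0.003  0.    -0.038 -0.017
 -0.004 -0.     0.008  0.001 -0.007 -0.001  0.004  0.002  0.007  0.002
  0.006 -0.027  0.003  0.003  0.007  0.002  0.04  -0.011  0.003  0.002
  0.003  0.002  0.005 -0.012  0.014 -0.    -0.    -0.     0.     0.
  0.    -0.     0.    -0.     0.    -0.    -0.    -0.001 -0.    -0.   ]
```

```bash
cat > f3.py <<'E'
from kin import *
s=[-1,1,-1,1,-1,1,-1]
def fk3(q,P):
    R=Ro.from_euler('z',P[0]).as_matrix();p=np.zeros(3)
    q=np.array(q)*s
    for i in range(7):
        R=R@Ro.from_euler(ax[i],q[i]).as_matrix()
        p=p+R@P[1+3*i:4+3*i]
    return p,R@Ro.from_euler('z',P[22]).as_matrix()
def res3(P):
    o=[]
    for q,p,t in D:
        pp,R=fk3(q,P); o+=list((pp-p)*3)
        if t:
            w,x,y,z=t; o+=list(Ro.from_matrix(R.T@Ro.from_quat([x,y,z,w]).as_matrix()).as_rotvec()*1)
    o+=list((P-P0)[1:22]*.01)
    return np.array(o)
P0=np.r_[-.0125,0,0,.334, 0,0,0, 0,0,.56, 0,0,0, 0,0,.474, 0,0,0, 0,0,.40,1.5809]
if __name__=="__main__":
    r=least_squares(res3,P0); np.save("P.npy",r.x)
    print(r.cost,r.x.round(4)); print(r.fun.round(3)[:75])
E
python3 f3.py
```

```text
1.1479300555814787e-05 [ 1.0000e-04  1.0000e-03 -1.5200e-02  2.8680e-01 -1.0000e-03 -1.5200e-02
 -8.9000e-03  9.0000e-04 -1.5600e-02  5.5110e-01  1.1000e-03 -1.5600e-02
 -9.0000e-04 -1.3000e-03 -4.0000e-04  4.7310e-01  8.0000e-04 -4.0000e-04
 -3.6300e-02  1.0000e-04  2.0000e-04  3.6370e-01  1.5705e+00]
[ 0.001  0.     0.    -0.     0.     0.     0.    -0.001 -0.001  0.001
  0.001 -0.    -0.     0.     0.     0.    -0.     0.    -0.001 -0.
 -0.    -0.     0.001  0.     0.     0.     0.     0.001  0.001  0.001
 -0.    -0.     0.    -0.001  0.001 -0.     0.    -0.001  0.     0.001
 -0.001  0.    -0.001 -0.001 -0.    -0.001  0.    -0.    -0.001  0.001
  0.    -0.     0.    -0.     0.001 -0.     0.001 -0.     0.    -0.
  0.001 -0.    -0.     0.001  0.001 -0.    -0.    -0.    -0.    -0.
 -0.001 -0.001  0.     0.     0.   ]
```

```bash
cat > sim.py <<'E'
from f3 import *
P=np.load("P.npy")
lo=np.array([-2.96,-.34,-1.41,.24,-1.37,.17,-2.96]);hi=np.array([2.96,2.1,1.46,2.44,4.51,1.92,2.96])
vm=np.array([2.39,2.39]+[3.14]*5)*.7/8
def err(q,pt,Rt):
    p,R=fk3(q,P); return np.r_[pt-p,Ro.from_matrix(Rt@R.T).as_rotvec()]
def jac(q):
    p,R=fk3(q,P);J=np.zeros((6,7))
    for i in range(7):
        d=np.zeros(7);d[i]=1e-5;p2,R2=fk3(np.array(q)+d,P)
        J[:3,i]=(p2-p)/1e-5;J[3:,i]=Ro.from_matrix(R2@R.T).as_rotvec()/1e-5
    return J
def ik(q,pt,Rt,lam=.05,it=30,w=1.,kn=0.,scale=True):
    q0=np.array(q,float);q=q0.copy()
    for _ in range(it):
        e=err(q,pt,Rt);J=jac(q);W=np.r_[1,1,1,w,w,w]
        A=J*W[:,None]
        dq=A.T@np.linalg.solve(A@A.T+lam**2*np.eye(6),e*W)
        q=np.clip(q+dq,lo+.005,hi-.005)
        if np.linalg.norm(e)<1e-4: break
    d=q-q0; k=max(1,np.max(np.abs(d)/vm)) if scale else 1
    return q0+d/k
def row(q,r,**k):
    p,R=fk3(q,P)
    pt=p+R@np.array(r[:3])/1000; Rt=R@Ro.from_euler('z',r[3],degrees=True).as_matrix()
    return ik(q,pt,Rt,**k)
TR=[(1,2,[[20,0,-55,0]]*4),(3,4,[[-29,-20,-5,0]]*4),(4,5,[[-28,-26,23,0]]*3),(7,8,[[7,-15,-44,0]]*4),(8,9,[[5,10,-40,0]]*3),(9,10,[[-7,-55,8,0],[-7,-55,2,0],[-7,-55,2,0],[-7,-55,0,0],[-7,-55,0,0],[-7,-55,0,0]]),(10,11,[[3,9,-34,0]]*3),(5,6,[[36,-21,-35,0]]*8)]
if __name__=="__main__":
    for k in [dict(lam=.05),dict(lam=.01,it=100),dict(lam=.1,it=20),dict(lam=.05,it=200),dict(lam=.05,w=.3)]:
        print(k)
        for a,b,rows in TR:
            q=np.array(D[a][0])
            for r in rows: q=row(q,r,**k)
            print(a,b,q.round(2),"real",np.round(D[b][0],2), "T",fk3(q,P)[1][:,2].round(2),fk3(D[b][0],P)[1][:,2].round(2))
E
python3 sim.py
```

```text
{'lam': 0.05}
1 2 [ 0.79  0.74  0.54  0.24 -0.52  1.92 -0.38] real [ 0.52  0.36  0.44  0.73 -0.17  1.92 -0.3 ] T [ 0.22 -0.17 -0.96] [ 0.1  -0.11 -0.99]
3 4 [ 0.2  -0.3   0.03  2.44  0.16  0.77 -1.2 ] real [ 0.56 -0.18 -0.24  2.43  0.04  0.71 -1.03] T [ 0.21 -0.15 -0.97] [ 0.14 -0.12 -0.98]
4 5 [ 0.72 -0.22 -0.44  2.44 -0.03  0.47 -1.01] real [ 1.19 -0.26 -0.71  2.43 -0.23  0.72 -0.68] T [ 0.39 -0.19 -0.9 ] [ 0.17 -0.11 -0.98]
7 8 [-1.61  0.44  0.24  0.47  0.09  1.92 -1.47] real [-1.74  0.36  0.62  1.1  -0.02  1.91 -1.29] T [ 0.23  0.29 -0.93] [ 0.11 -0.23 -0.97]
8 9 [-1.58  0.55  0.7   0.54 -0.17  1.92 -1.18] real [-1.97  0.28  0.79  0.98  0.06  1.92 -1.3 ] T [ 0.28  0.1  -0.96] [ 0.25 -0.05 -0.97]
9 10 [-2.48  0.23  0.62  1.22  0.1   1.85 -1.96] real [-2.5   0.22  0.64  1.22  0.1   1.85 -1.97] T [ 0.25 -0.05 -0.97] [ 0.25 -0.03 -0.97]
10 11 [-2.48  0.33  0.81  0.88  0.    1.92 -1.82] real [-2.92  0.22  1.11  1.06  0.1   1.92 -1.86] T [ 0.22  0.14 -0.96] [ 0.26  0.14 -0.96]
5 6 [ 1.12 -0.15 -1.33  1.63 -0.03  1.41 -1.53] real [ 0.76 -0.1  -1.09  1.64  0.08  1.43 -1.67] T [ 0.15 -0.0
[... 3885 characters left out ...]
8]
7 8 [-1.61  0.42  0.2   0.49  0.11  1.92 -1.48] real [-1.74  0.36  0.62  1.1  -0.02  1.91 -1.29] T [ 0.23  0.28 -0.93] [ 0.11 -0.23 -0.97]
8 9 [-1.59  0.54  0.7   0.56 -0.16  1.92 -1.18] real [-1.97  0.28  0.79  0.98  0.06  1.92 -1.3 ] T [ 0.27  0.09 -0.96] [ 0.25 -0.05 -0.97]
9 10 [-2.48  0.23  0.62  1.22  0.1   1.85 -1.96] real [-2.5   0.22  0.64  1.22  0.1   1.85 -1.97] T [ 0.25 -0.05 -0.97] [ 0.25 -0.03 -0.97]
10 11 [-2.49  0.33  0.81  0.89  0.01  1.92 -1.82] real [-2.92  0.22  1.11  1.06  0.1   1.92 -1.86] T [ 0.22  0.14 -0.97] [ 0.26  0.14 -0.96]
5 6 [ 1.13 -0.15 -1.34  1.63 -0.03  1.41 -1.53] real [ 0.76 -0.1  -1.09  1.64  0.08  1.43 -1.67] T [ 0.15 -0.08 -0.98] [ 0.17 -0.12 -0.98]
```

```bash
cat > s2.py <<'E'
from sim import *
import sys
def go(q,dw,n,roll=0,**k):
    p0,R=fk3(q,P); p0=p0.copy()
    dw=np.array(dw)*1000/n; rows=[]
    for i in range(n):
        r=[*np.round(R.T@dw).tolist(),round(roll/n,1)];rows.append(r)
        R=R@Ro.from_euler('z',roll/n,degrees=True).as_matrix()
        q=row(q,r,lam=.05,it=60,**k)
    p,R=fk3(q,P)
    print("q",q.round(2),"p",p.round(3),"T",R[:,2].round(3),"xaz",np.degrees(np.arctan2(R[1,0],R[0,0])).round(1),"poserr",(p-p0-np.array(dw)*n/1000).round(3))
    return q,rows
E
python3 - <<'E'
from s2 import *
q=np.array(D[12][0])
for A in ([.12,-.1,.1],[.05,-.2,.05],[.0,-.25,.0],[.06,-.05,-.05]):
    q,_=go(q,A,6)
q=np.array(D[12][0]);print()
for A in ([.12,.0,.15],[.12,-.1,.1],[.05,-.2,.05],[.0,-.25,.0]):
    q,_=go(q,A,6)
E
```

```text
q [-2.13 -0.34  1.1   2.1   0.53  0.97 -2.41] p [0.404 0.311 0.312] T [ 0.258  0.161 -0.953] xaz 24.5 poserr [ 0.002  0.001 -0.002]
q [-1.31 -0.34  0.78  2.07  0.26  1.01 -1.77] p [0.456 0.114 0.362] T [ 0.258  0.16  -0.953] xaz 24.5 poserr [ 0.002  0.003 -0.   ]
q [-0.9  -0.34  1.01  2.01  0.11  1.07 -1.06] p [ 0.453 -0.139  0.363] T [ 0.257  0.159 -0.953] xaz 24.6 poserr [-0.002 -0.003  0.001]
q [-1.35 -0.34  1.46  1.95  0.2   0.99 -1.03] p [ 0.521 -0.159  0.326] T [ 0.258  0.131 -0.957] xaz 28.5 poserr [0.008 0.03  0.013]

q [-2.54 -0.34  1.34  1.9   0.56  1.11 -2.51] p [0.403 0.408 0.366] T [ 0.258  0.161 -0.953] xaz 24.5 poserr [ 0.001 -0.002  0.002]
q [-2.31 -0.34  1.38  1.67  0.45  1.26 -2.11] p [0.525 0.308 0.464] T [ 0.258  0.161 -0.953] xaz 24.5 poserr [ 0.002  0.001 -0.002]
q [-1.83 -0.34  1.27  1.59  0.32  1.34 -1.69] p [0.577 0.112 0.514] T [ 0.258  0.161 -0.953] xaz 24.5 poserr [0.002 0.003 0.   ]
q [-1.53 -0.34  1.46  1.52  0.19  1.39 -1.17] p [ 0.58  -0.135  0.518] T [ 0.259  0.156 -0.953] xaz 24.9 poserr [0.003 0.003 0.004]
```

```bash
cat > fast.py <<'E'
import numpy as np
from scipy.spatial.transform import Rotation as Ro
P=np.load("P.npy")
lo=np.array([-2.96,-.34,-1.41,.24,-1.37,.17,-2.96])+.006;hi=np.array([2.96,2.1,1.46,2.44,4.51,1.92,2.96])-.006
vm=np.array([2.39,2.39]+[3.14]*5)*.7/8
AX=[2,1,2,1,2,1,2];S=[-1,1,-1,1,-1,1,-1]
def rz(a):
    c,s=np.cos(a),np.sin(a);return np.array([[c,-s,0],[s,c,0],[0,0,1.]])
def ry(a):
    c,s=np.cos(a),np.sin(a);return np.array([[c,0,s],[0,1,0],[-s,0,c]])
R0=rz(P[0]);RE=rz(P[22])
def fkj(q):
    R=R0;p=np.zeros(3);O=[];A=[]
    for i in range(7):
        O.append(p);A.append(R[:,AX[i]]*S[i])
        R=R@(rz if AX[i]==2 else ry)(S[i]*q[i]);p=p+R@P[1+3*i:4+3*i]
    R=R@RE;A=np.array(A);O=np.array(O)
    J=np.vstack([np.cross(A,p-O).T,A.T]);return p,R,J
def rv(M):
    v=np.array([M[2,1]-M[1,2],M[0,2]-M[2,0],M[1,0]-M[0,1]])/2;s=np.linalg.norm(v);c=(np.trace(M)-1)/2
    return v if s<1e-9 else v/s*np.arctan2(s,c)
def ik(q,pt,Rt,lam=.05,it=60):
    q0=q;q=q.copy()
    for _ in range(it):
        p,R,J=fkj(q);e=np.r_[pt-p,rv(Rt@R.T)]
        if np.linalg.norm(e)<2e-4:break
        q=np.minimum(np.maximum(q+J.T@np.linalg.solve(J@J.T+lam**2*np.eye(6),e),lo),hi)
    d=q-q0;return q0+d/max(1,np.max(np.abs(d)/vm))
def row(q,r,**k):
    p,R,_=fkj(q);return ik(q,p+R@np.array(r[:3])/1000,R@rz(np.radians(r[3])),**k)
def path(q,wp,T=None,ret=False,step=50,**k):
    """wp: list of (world target, roll total)"""
    n_tot=0;segs=[]
    for tgt,roll in wp:
        p,R,_=fkj(q);d=np.array(tgt)-p;n=int(max(1,np.ceil(np.linalg.norm(d)*1000/step),np.ceil(abs(roll)/9)))
        rows=[]
        for i in range(n):
            r=[*np.round(R.T@(d*1000/n)).astype(int).tolist(),round(roll/n,1)];rows.append(r)
            R=R@rz(np.radians(roll/n));q=row(q,r,**k)
        n_tot+=n;segs.append(rows)
    return q,n_tot,segs
def show(q):
    p,R,_=fkj(q);print("q",q.round(2),"p",p.round(3),"T",R[:,2].round(3),"Taz",np.degrees(np.arctan2(R[1,2],R[0,2])).round(1),"tilt",np.degrees(np.arccos(-R[2,2])).round(1),"xaz",np.degrees(np.arctan2(R[1,0],R[0,0])).round(1))
E
cat > search.py <<'E'
from fast import *
q0=np.array([-2.81,-.336,1.454,2.241,.76,.852,-2.952]);show(q0)
rng=np.random.default_rng(0);res=[]
import time;t0=time.time()
while time.time()-t0<400:
    wp=[];n=rng.integers(1,4)
    for i in range(n):
        r=rng.uniform(.38,.85);a=np.radians(rng.uniform(-60,75));z=rng.uniform(.2,.65)
        wp.append(([r*np.cos(a),r*np.sin(a),z],rng.choice([0,0,-40,-80])))
    wp.append(([.52,-.15,.3],0))
    try:q,m,_=path(q0,wp)
    except Exception:continue
    p,R,_=fkj(q)
    if np.linalg.norm(p-[.52,-.15,.3])>.03:continue
    T=R[:2,2]
    c=q[2]**2+ (q[1]<-.1)*1+ 4*abs(T[1]-.05)+2*max(0,T[0]-.2)+m/80
    res.append((c,m,[(np.round(w,2).tolist(),int(r)) for w,r in wp],q))
res.sort(key=lambda a:a[0])
print(len(res))
for c,m,wp,q in res[:8]: print(round(c,2),m,wp);show(q)
E
python3 search.py
```

```text
q [-2.81 -0.34  1.45  2.24  0.76  0.85 -2.95] p [0.282 0.41  0.214] T [ 0.257  0.161 -0.953] Taz 32.1 tilt 17.7 xaz 24.5
830
0.3 20 [([0.3, -0.26, 0.34], -40), ([0.52, -0.15, 0.3], 0)]
q [ 0.05  0.17  0.17  1.83 -0.1   1.11 -0.4 ] p [ 0.519 -0.147  0.301] T [ 0.048  0.055 -0.997] Taz 48.8 tilt 4.2 xaz 52.2
0.3 20 [([0.32, -0.24, 0.34], -40), ([0.52, -0.15, 0.3], 0)]
q [ 0.01  0.17  0.22  1.83 -0.11  1.1  -0.36] p [ 0.523 -0.151  0.301] T [ 0.062  0.049 -0.997] Taz 38.4 tilt 4.5 xaz 53.4
0.35 23 [([0.21, -0.33, 0.35], -40), ([0.52, -0.15, 0.3], 0)]
q [ 0.17  0.25  0.    1.72 -0.02  1.27 -0.45] p [ 0.52  -0.148  0.3  ] T [-0.098  0.034 -0.995] Taz 161.0 tilt 5.9 xaz 54.1
0.36 19 [([0.37, -0.22, 0.49], -40), ([0.52, -0.15, 0.3], 0)]
q [-0.06  0.15  0.3   1.85 -0.12  1.08 -0.36] p [ 0.518 -0.15   0.302] T [ 0.078  0.042 -0.996] Taz 28.4 tilt 5.1 xaz 53.3
0.36 21 [([0.34, -0.33, 0.43], -40), ([0.52, -0.15, 0.3], 0)]
q [-0.05  0.16  0.29  1.84 -0.12  1.1  -0.34] p [ 0.517 -0.151  0.302] T [ 0.062  0.046 -0.997] Taz 36.7 tilt 4.4 xaz 54.4
0.4 23 [([0.37, -0.39, 0.47], -80), ([0.52, -0.15, 0.3], 0)]
q [ 0.04  0.22  0.17  1.77 -0.06  1.19  0.1 ] p [ 0.521 -0.152  0.299] T [-0.03   0.029 -0.999] Taz 135.8 tilt 2.4 xaz 82.8
0.4 21 [([0.29, -0.26, 0.32], -80), ([0.52, -0.15, 0.3], 0)]
q [ 0.15  0.21  0.07  1.77 -0.1   1.19  0.04] p [ 0.522 -0.148  0.302] T [-0.006  0.084 -0.996] Taz 94.3 tilt 4.8 xaz 77.6
0.41 29 [([0.52, 0.55, 0.29], 0), ([0.3, -0.28, 0.4], -40), ([0.52, -0.15, 0.3], 0)]
q [ 0.06  0.1   0.18  1.93 -0.13  0.94 -0.08] p [ 0.522 -0.15   0.298] T [ 0.196  0.046 -0.98 ] Taz 13.3 tilt 11.6 xaz 68.6
```

```bash
python3 - <<'E'
from fast import *
q=np.array([-2.81,-.336,1.454,2.241,.76,.852,-2.952])
qq,n,segs=path(q,[([.32,-.24,.34],-40)])
for r in segs[0]: q=row(q,r);print(r,end=' ');show(q)
E
```

```text
[-13, 43, -15, -2.9] q [-2.6  -0.33  1.27  2.28  0.73  0.85 -2.87] p [0.284 0.378 0.22 ] T [ 0.256  0.163 -0.953] Taz 32.5 tilt 17.6 xaz 26.6
[-15, 42, -15, -2.9] q [-2.39 -0.33  1.1   2.32  0.68  0.85 -2.78] p [0.287 0.347 0.227] T [ 0.254  0.164 -0.953] Taz 32.8 tilt 17.6 xaz 28.6
[-18, 41, -15, -2.9] q [-2.18 -0.33  0.93  2.35  0.63  0.84 -2.67] p [0.288 0.318 0.232] T [ 0.252  0.165 -0.953] Taz 33.3 tilt 17.5 xaz 30.5
[-20, 40, -15, -2.9] q [-1.97 -0.33  0.77  2.37  0.56  0.83 -2.55] p [0.289 0.29  0.237] T [ 0.251  0.167 -0.954] Taz 33.6 tilt 17.5 xaz 32.3
[-22, 39, -15, -2.9] q [-1.76 -0.33  0.62  2.39  0.49  0.82 -2.42] p [0.289 0.264 0.241] T [ 0.249  0.165 -0.954] Taz 33.5 tilt 17.4 xaz 33.9
[-23, 38, -15, -2.9] q [-1.56 -0.33  0.48  2.4   0.41  0.81 -2.28] p [0.29  0.239 0.244] T [ 0.247  0.16  -0.956] Taz 32.9 tilt 17.1 xaz 35.6
[-25, 37, -15, -2.9] q [-1.35 -0.33  0.35  2.41  0.33  0.8  -2.12] p [0.29  0.212 0.245] T [ 0.242  0.149 -0.959] Taz 31.5 tilt 16.5 xaz 37.4
[-27, 36, -15, -2.9] q [-1.14 -0.33  0.24  2.42  0.25  0.8  -1.95] p [0.289 0.184 0.244] T [ 0.232  0.132 
[... 190 characters left out ...]
5, -2.9] q [-0.72 -0.33  0.05  2.43  0.08  0.83 -1.55] p [0.287 0.124 0.241] T [ 0.194  0.096 -0.976] Taz 26.2 tilt 12.5 xaz 43.0
[-32, 31, -15, -2.9] q [-0.51 -0.33 -0.01  2.43  0.01  0.86 -1.32] p [0.283 0.087 0.239] T [ 0.162  0.078 -0.984] Taz 25.6 tilt 10.4 xaz 45.2
[-34, 30, -15, -2.9] q [-0.3  -0.33 -0.03  2.43 -0.04  0.91 -1.05] p [0.277 0.041 0.238] T [ 0.122  0.065 -0.99 ] Taz 28.1 tilt 8.0 xaz 47.9
[-35, 28, -15, -2.9] q [-0.14 -0.33 -0.01  2.42 -0.06  0.95 -0.81] p [ 0.271 -0.005  0.242] T [ 0.094  0.061 -0.994] Taz 33.0 tilt 6.5 xaz 50.7
[-36, 26, -15, -2.9] q [-0.04 -0.33  0.06  2.4  -0.05  1.   -0.6 ] p [ 0.267 -0.05   0.25 ] T [ 0.081  0.061 -0.995] Taz 36.8 tilt 5.8 xaz 53.6
```

Request:
apply_moves(
  increments=[85,-13,43,-15,-3,85,-15,42,-15,-3,85,-18,41,-15,-3,85,-20,40,-15,-3,85,-22,39,-15,-3,85,-23,38,-15,-3,85,-25,37,-15,-3],
)

```text
t: 11.35
eef_pos: [0.2883, 0.2236, 0.2517]
tool_rot: [-0.048, 0.938, 0.312, 0.143]
contact_force: [0.1, -0.2, 0.2]
gripper_width: 0.998
```

```bash
python3 - <<'E'
from h import *
import fast
o,R=st(); q=o['q']; fast.show(q)
qq,n,segs=fast.path(q,[([.34,-.22,.34],-20)])
for r in segs[0]: q=fast.row(q,r);print(r,end=' ');fast.show(q)
E
```

```text
t 11.35 q [-1.337 -0.337  0.34   2.404  0.303  0.791 -2.112] p [0.2883 0.2236 0.2517] r 0.365 az 37.8
tool z [ 0.238  0.179 -0.955] x [0.764 0.572 0.298] y [ 0.6 -0.8 -0. ] F [ 0.14 -0.22  0.15] M [-0.223  0.21   0.016] w 0.998
q [-1.34 -0.34  0.34  2.4   0.3   0.79 -2.11] p [0.288 0.224 0.252] T [ 0.238  0.179 -0.955] Taz 36.9 tilt 17.3 xaz 36.9
[-19, 39, -15, -2.0] q [-1.13 -0.33  0.24  2.41  0.22  0.79 -1.93] p [0.292 0.194 0.252] T [ 0.229  0.163 -0.96 ] Taz 35.4 tilt 16.3 xaz 38.3
[-20, 38, -15, -2.0] q [-0.92 -0.33  0.16  2.41  0.13  0.81 -1.72] p [0.296 0.161 0.251] T [ 0.214  0.144 -0.966] Taz 34.0 tilt 15.0 xaz 39.9
[-21, 37, -15, -2.0] q [-0.71 -0.33  0.1   2.41  0.05  0.83 -1.49] p [0.3   0.122 0.251] T [ 0.193  0.127 -0.973] Taz 33.2 tilt 13.4 xaz 41.7
[-23, 36, -15, -2.0] q [-0.52 -0.33  0.08  2.4  -0.01  0.87 -1.25] p [0.303 0.078 0.254] T [ 0.171  0.114 -0.979] Taz 33.7 tilt 11.8 xaz 43.6
[-24, 36, -15, -2.0] q [-0.39 -0.33  0.11  2.38 -0.03  0.91 -1.04] p [0.308 0.033 0.26 ] T [ 0.156  0.108 -0.982] Taz 34.6 tilt 10.9 xaz 45.6
[-25, 35, -15, -2.0] q [-0.31 -0.33  0.19  2.35 -0.03  0.95 -0.86] p [ 0.313 -0.011  0.27 ] T [ 0.151  0.106 -0.983] Taz 35.1 tilt 10.6 xaz 47.6
[-26, 34, -15, -2.0] q [-0.3  -0.33  0.3   2.31 -0.01  0.99 -0.71] p [ 0.319 -0.054  0.281] T [ 0.15   0.106 -0.983] Taz 35.1 tilt 10.6 xaz 49.6
[-28, 33, -15, -2.0] q [-0.28 -0.32  0.41  2.27  0.01  1.03 -0.56] p [ 0.324 -0.098  0.292] T [ 0.15   0.106 -0.983] Taz 35.1 tilt 10.6 xaz 51.7
[-29, 32, -15, -2.0] q [-0.28 -0.3   0.52  2.22  0.01  1.06 -0.41] p [ 0.328 -0.142  0.304] T [ 0.15   0.106 -0.983] Taz 35.1 tilt 10.6 xaz 53.7
[-30, 31, -15, -2.0] q [-0.28 -0.27  0.64  2.16  0.01  1.1  -0.26] p [ 0.333 -0.186  0.315] T [ 0.15   0.106 -0.983] Taz 35.1 tilt 10.6 xaz 55.7
```

```bash
cat > search2.py <<'E'
from fast import *
import time
q0=np.array([-1.337,-.337,.34,2.404,.303,.791,-2.112])
rng=np.random.default_rng(1);res=[];t0=time.time()
END=[.52,-.2,.22]
while time.time()-t0<300:
    wp=[];n=rng.integers(1,3)
    for i in range(n):
        r=rng.uniform(.26,.6);a=np.radians(rng.uniform(-60,40));z=rng.uniform(.2,.5)
        wp.append(([r*np.cos(a),r*np.sin(a),z],rng.choice([0,30,60])))
    wp.append((END,0))
    q,m,_=path(q0,wp)
    p,R,_=fkj(q)
    if np.linalg.norm(p-END)>.03:continue
    T=R[:2,2]
    c=3*np.linalg.norm(T)+.3*q[2]**2+(q[1]<-.1)*1+m/100
    res.append((c,m,[(np.round(w,2).tolist(),int(r)) for w,r in wp],q))
res.sort(key=lambda a:a[0])
print(len(res))
for c,m,wp,q in res[:6]: print(round(c,2),m,wp);show(q)
E
python3 search2.py
```

```text
1742
0.27 18 [([0.24, 0.1, 0.45], 0), ([0.26, -0.16, 0.34], 60), ([0.52, -0.2, 0.22], 0)]
q [ 0.11  0.31  0.18  1.84 -0.07  1.03 -1.66] p [ 0.523 -0.199  0.223] T [-0.026  0.008 -1.   ] Taz 163.0 tilt 1.6 xaz -23.4
0.3 20 [([0.23, 0.19, 0.43], 30), ([0.28, -0.19, 0.46], 60), ([0.52, -0.2, 0.22], 0)]
q [ 0.05  0.31  0.24  1.85 -0.07  1.01 -2.12] p [ 0.522 -0.199  0.22 ] T [-0.024 -0.012 -1.   ] Taz -154.7 tilt 1.5 xaz -49.4
0.32 20 [([0.26, 0.1, 0.47], 30), ([0.28, -0.04, 0.42], 60), ([0.52, -0.2, 0.22], 0)]
q [ 0.16  0.3   0.14  1.86 -0.09  0.99 -2.1 ] p [ 0.521 -0.201  0.22 ] T [ 0.011  0.035 -0.999] Taz 72.8 tilt 2.1 xaz -50.5
0.34 21 [([0.23, 0.17, 0.37], 60), ([0.31, -0.01, 0.47], 30), ([0.52, -0.2, 0.22], 0)]
q [ 0.01  0.29  0.33  1.88 -0.14  0.97 -2.09] p [ 0.519 -0.203  0.223] T [ 0.026  0.02  -0.999] Taz 36.8 tilt 1.9 xaz -53.1
0.34 14 [([0.26, -0.04, 0.46], 0), ([0.52, -0.2, 0.22], 0)]
q [ 0.07  0.3   0.28  1.87 -0.17  0.98 -0.5 ] p [ 0.521 -0.202  0.219] T [ 0.029  0.053 -0.998] Taz 60.9 tilt 3.5 xaz 36.6
0.35 16 [([0.23, -0.14, 0.43], 0), ([0.52, -0.2, 0.22], 0)]
q [ 0.14  0.31  0.17  1.84 -0.11  1.03 -0.56] p [ 0.517 -0.199  0.219] T [-0.022  0.054 -0.998] Taz 112.0 tilt 3.4 xaz 36.6
```

```bash
cat > pl.py <<'E'
from h import *
import fast
def P_(wp,claw=85,step=50,q=None):
    if q is None: q=get_obs()['q']
    qq,n,segs=fast.path(q,wp,step=step)
    for s in segs:
        print(sum([[claw,*r] for r in s],[]))
        for r in s: q=fast.row(q,r)
        fast.show(q)
    return q
E
python3 -c "
from pl import *
P_([([.24,.1,.45],0),([.26,-.16,.34],32),([.52,-.2,.22],0)])"
```

```text
[85, -10, 14, -45, 0.0, 85, -10, 14, -45, 0.0, 85, -10, 14, -45, 0.0, 85, -10, 14, -45, 0.0, 85, -10, 14, -45, 0.0]
q [-0.45 -0.33 -0.17  2.17 -0.05  1.24 -1.52] p [0.267 0.133 0.349] T [ 0.055  0.03  -0.998] Taz 28.3 tilt 3.6 xaz 36.8
[85, -30, 38, 0, 5.3, 85, -27, 41, 0, 5.3, 85, -23, 43, 0, 5.3, 85, -19, 45, 0, 5.3, 85, -14, 47, 0, 5.3, 85, -10, 48, 0, 5.3]
q [ 0.06 -0.28  0.22  2.19  0.06  1.26 -1.23] p [ 0.263 -0.159  0.322] T [-0.024  0.009 -1.   ] Taz 158.7 tilt 1.5 xaz 5.0
[85, 42, 11, 16, 0.0, 85, 42, 11, 16, 0.0, 85, 42, 11, 16, 0.0, 85, 42, 11, 16, 0.0, 85, 42, 11, 16, 0.0, 85, 42, 11, 16, 0.0]
q [ 0.04  0.31  0.27  1.86 -0.1   1.02 -1.13] p [ 0.517 -0.201  0.22 ] T [-0.024  0.009 -1.   ] Taz 158.8 tilt 1.5 xaz 5.0
```

Request:
apply_moves(
  increments=[85,-10,14,-45,0,85,-10,14,-45,0,85,-10,14,-45,0,85,-10,14,-45,0,85,-10,14,-45,0,85,-30,38,0,5.3,85,-27,41,0,5.3,85,-23,43,0,5.3,85,-19,45,0,5.3,85,-14,47,0,5.3,85,-10,48,0,5.3],
)

```text
t: 12.72
eef_pos: [0.3094, -0.1015, 0.25]
tool_rot: [-0.073, 0.99, 0.027, 0.115]
contact_force: [0.8, 1.0, 0.3]
gripper_width: 0.996
```

```bash
python3 -c "
from pl import *
o,R=st()
P_([([.42,-.21,.25],0)])"
```

```text
t 12.725 q [ 0.317 -0.243  0.023  2.366 -0.281  0.873 -1.01 ] p [ 0.3094 -0.1015  0.25  ] r 0.326 az -18.2
tool z [ 0.225  0.152 -0.963] x [0.972 0.037 0.232] y [ 0.07  -0.988 -0.139] F [0.81 0.97 0.27] M [-0.187  0.193  0.012] w 0.996
[85, 26, 29, 2, 0.0, 85, 26, 29, 2, 0.0, 85, 26, 29, 2, 0.0, 85, 26, 29, 2, 0.0]
q [ 0.35  0.06  0.16  2.1  -0.33  0.88 -0.81] p [ 0.42  -0.211  0.25 ] T [ 0.225  0.152 -0.963] Taz 34.0 tilt 15.7 xaz 2.2
```

```bash
cat > cal.py <<'E'
from fast import *
import fast
from scipy.optimize import least_squares
from kin import D
from sim import TR
q12=D[12][0]
A=[-1.337,-.337,.34,2.404,.303,.791,-2.112];B=[.317,-.243,.023,2.366,-.281,.873,-1.01]
LIST=[(D[a][0],D[b][0],r) for a,b,r in TR]+[(q12,A,[[-13,43,-15,-3],[-15,42,-15,-3],[-18,41,-15,-3],[-20,40,-15,-3],[-22,39,-15,-3],[-23,38,-15,-3],[-25,37,-15,-3]]),
(A,B,[[-10,14,-45,0]]*5+[[-30,38,0,5.3],[-27,41,0,5.3],[-23,43,0,5.3],[-19,45,0,5.3],[-14,47,0,5.3],[-10,48,0,5.3]])]
def dls(q,pt,Rt,lam=.05,it=60,w=1.,scale=True,clipstep=None):
    q0=q;q=q.copy();W=np.r_[1,1,1,w,w,w]
    for _ in range(it):
        p,R,J=fkj(q);e=np.r_[pt-p,rv(Rt@R.T)]
        if np.linalg.norm(e)<2e-4:break
        J=J*W[:,None]
        dq=J.T@np.linalg.solve(J@J.T+lam**2*np.eye(6),e*W)
        if clipstep: dq*=min(1,clipstep/np.abs(dq).max())
        q=np.minimum(np.maximum(q+dq,lo),hi)
    d=q-q0;return q0+(d/max(1,np.max(np.abs(d)/vm)) if scale else np.clip(d,-vm,vm))
def lsq(q,pt,Rt,w=1.,reg=.01,scale=True,box=False):
    f=lambda x:(lambda p,R:np.r_[pt-p,w*rv(Rt@R.T),reg*(x-q)])(*fkj(x)[:2])
    l,h=lo,hi
    if box:l,h=np.maximum(lo,q-vm),np.minimum(hi,q+vm)
    l=np.minimum(l,q-1e-4);h=np.maximum(h,q+1e-4)
    x=least_squares(f,q,bounds=(l,h)).x
    d=x-q;return q+(d/max(1,np.max(np.abs(d)/vm)) if scale else np.clip(d,-vm,vm))
def act(q,pt,Rt,lam=.05,it=30,w=1.):
    # DLS with active-set freezing
    q0=q;q=q.copy();W=np.r_[1,1,1,w,w,w]
    for _ in range(it):
        p,R,J=fkj(q);e=np.r_[pt-p,rv(Rt@R.T)]
        if np.linalg.norm(e)<2e-4:break
        free=np.ones(7,bool)
        for _ in range(7):
            Jf=J*W[:,None]*free
            dq=Jf.T@np.linalg.solve(Jf@Jf.T+lam**2*np.eye(6),e*W)
            bad=free&(((q+dq)<lo-1e-9)|((q+dq)>hi+1e-9))&((np.abs(q-lo)<1e-6)|(np.abs(q-hi)<1e-6))
            if not bad.any():break
            free&=~bad
        q=np.clip(q+dq,lo,hi)
    d=q-q0;return q0+d/max(1,np.max(np.abs(d)/vm))
M={"dls1":lambda *a:dls(*a),"dls3":lambda *a:dls(*a,w=3),"dls.3":lambda *a:dls(*a,w=.3),"dls it8":lambda *a:dls(*a,it=8),"dls200 w.3":lambda *a:dls(*a,it=200,w=.3),"dls200 w3":lambda *a:dls(*a,it=200,w=3),"dls clip":lambda *a:dls(*a,scale=False),
"dls it1":lambda *a:dls(*a,it=1,lam=.02),"lsq1":lambda *a:lsq(*a),"lsq3":lambda *a:lsq(*a,w=3),"lsq.3":lambda *a:lsq(*a,w=.3),"lsqbox":lambda *a:lsq(*a,box=True),"lsqbox.3":lambda *a:lsq(*a,box=True,w=.3),"act":lambda *a:act(*a),"act.3":lambda *a:act(*a,w=.3)}
if __name__=="__main__":
  for nm,f in M.items():
    out=[]
    for a,b,rows in LIST:
        q=np.array(a,float)
        for r in rows:
            p,R,_=fkj(q);q=f(q,p+R@np.array(r[:3])/1000,R@rz(np.radians(r[3])))
        b=np.array(b);p1,R1,_=fkj(q);p2,R2,_=fkj(b)
        out.append("%.2f/%.0f/%.0f"%(np.abs(q-b).max(),1000*np.linalg.norm(p1-p2),np.degrees(np.linalg.norm(R1[:2,2]-R2[:2,2]))))
    print(nm,out,flush=True)
E
python3 cal.py
```

```text
dls1 ['0.50/193/9', '0.29/34/4', '0.31/90/13', '0.54/233/27', '0.44/159/8', '0.03/5/1', '0.39/79/2', '0.26/6/2', '0.03/14/2', '0.39/103/16']
dls3 ['0.50/197/8', '0.29/34/4', '0.31/90/13', '0.54/233/27', '0.45/160/8', '0.03/5/1', '0.39/79/2', '0.26/6/2', '0.03/14/2', '0.39/103/16']
dls.3 ['0.49/161/11', '0.29/34/4', '0.31/88/12', '0.53/234/27', '0.42/152/8', '0.03/5/1', '0.38/77/2', '0.27/6/2', '0.03/14/2', '0.39/105/17']
dls it8 ['0.49/187/6', '0.40/37/5', '0.60/98/13', '0.86/275/33', '0.45/159/8', '0.03/5/1', '0.48/80/2', '0.48/13/4', '0.32/103/21', '0.86/145/34']
dls200 w.3 ['0.58/164/12', '0.09/25/3', '0.16/51/7', '0.23/107/13', '0.42/152/8', '0.03/5/1', '0.32/76/2', '0.14/7/1', '0.02/3/1', '0.23/68/11']
dls200 w3 ['0.57/197/9', '0.09/26/3', '0.16/51/7', '0.23/105/12', '0.45/160/8', '0.03/5/1', '0.33/78/2', '0.14/7/1', '0.02/3/1', '0.23/68/11']
dls clip ['0.51/197/8', '0.29/34/4', '0.31/90/13', '0.62/249/29', '0.44/159/8', '0.03/5/1', '0.39/79/2', '0.26/6/2', '0.73/151/10', '0.48/107/18']
dls it1 ['0.49/211/4', '0.42/35/5', '0.64/103/14', '1.10/251/30', '0.37/137/6', '0.05/19/1', 
[... 298 characters left out ...]
0.02/6/1', '0.11/39/2']
lsq.3 ['0.11/43/5', '0.02/6/1', '0.10/14/2', '0.08/57/6', '0.17/49/3', '0.05/5/1', '0.17/49/5', '0.13/6/1', '0.02/7/1', '0.28/76/7']
lsqbox ['0.09/47/5', '0.09/31/2', '0.19/29/3', '0.17/97/9', '0.17/95/11', '0.05/5/1', '0.18/71/8', '0.14/6/1', '0.29/80/2', '0.28/122/1']
lsqbox.3 ['0.11/43/5', '0.11/37/4', '0.30/64/12', '0.20/167/18', '0.17/49/3', '0.05/5/1', '0.16/42/4', '0.14/5/1', '0.22/84/12', '0.56/185/12']
act ['0.09/48/6', '0.01/3/0', '0.01/2/0', '0.01/6/1', '0.17/95/11', '0.03/5/1', '0.18/71/9', '0.10/9/1', '0.02/3/1', '0.08/36/1']
act.3 ['0.11/43/5', '0.02/3/1', '0.03/4/1', '0.03/25/3', '0.17/49/3', '0.03/5/1', '0.18/51/5', '0.10/9/1', '0.02/3/1', '0.25/66/7']
```

```bash
cat > cal2.py <<'E'
from cal import *
M={}
for w in (.3,.5,.7):
  for lam in (.01,.05,.15):
    for it in (5,12,40):
      M[(w,lam,it)]=lambda *a,w=w,lam=lam,it=it:act(*a,w=w,lam=lam,it=it)
for w in (.4,.55):
    M[("lsq",w)]=lambda *a,w=w:lsq(*a,w=w)
    M[("lsq.05",w)]=lambda *a,w=w:lsq(*a,w=w,reg=.05)
for nm,f in M.items():
    out=[];c=0
    for a,b,rows in LIST:
        q=np.array(a,float)
        for r in rows:
            p,R,_=fkj(q);q=f(q,p+R@np.array(r[:3])/1000,R@rz(np.radians(r[3])))
        b=np.array(b);p1,R1,_=fkj(q);p2,R2,_=fkj(b)
        c+=np.abs(q-b).max()
        out.append("%.2f/%.0f/%.0f"%(np.abs(q-b).max(),1000*np.linalg.norm(p1-p2),np.degrees(np.linalg.norm(R1[:2,2]-R2[:2,2]))))
    print(round(c,2),nm,*out,flush=True)
E
python3 cal2.py
```

```text
0.98 (0.3, 0.01, 5) 0.28/85/9 0.01/3/0 0.02/4/1 0.06/42/5 0.11/25/2 0.03/5/1 0.21/32/4 0.07/9/1 0.02/2/1 0.18/60/5
1.1 (0.3, 0.01, 12) 0.14/49/5 0.01/3/0 0.02/4/1 0.17/96/11 0.16/94/11 0.03/5/1 0.34/31/4 0.07/9/1 0.02/2/1 0.16/39/3
0.82 (0.3, 0.01, 40) 0.14/49/5 0.01/3/0 0.02/4/1 0.16/92/11 0.14/43/4 0.03/5/1 0.08/26/3 0.07/9/1 0.02/2/1 0.17/61/3
1.45 (0.3, 0.05, 5) 0.11/43/5 0.09/30/4 0.23/40/7 0.17/138/15 0.16/49/3 0.03/5/1 0.15/43/4 0.17/6/1 0.02/7/1 0.32/90/8
1.11 (0.3, 0.05, 12) 0.11/43/5 0.03/10/2 0.13/19/3 0.09/68/7 0.17/49/3 0.03/5/1 0.17/51/6 0.10/8/1 0.02/3/1 0.26/69/7
0.9 (0.3, 0.05, 40) 0.11/43/5 0.02/2/0 0.02/4/1 0.02/19/2 0.17/49/3 0.03/5/1 0.18/49/5 0.10/9/1 0.02/3/1 0.25/65/7
3.97 (0.3, 0.15, 5) 0.35/43/5 0.35/35/5 0.45/58/13 0.97/165/20 0.20/50/4 0.04/5/2 0.40/45/4 0.35/6/3 0.20/80/12 0.65/200/17
3.03 (0.3, 0.15, 12) 0.26/43/5 0.27/36/5 0.31/61/13 0.74/166/19 0.17/50/4 0.03/5/1 0.31/45/4 0.34/7/1 0.05/28/4 0.53/164/13
1.46 (0.3, 0.15, 40) 0.11/43/5 0.09/31/4 0.22/38/7 0.19/148/16 0.15/49/4 0.03/5/1 0.16/43/4 0.17/6/1 0.02/4/1 0.32/88/8
1.46 (0.5, 0.01, 5) 0.15/86/9 0
[... 1849 characters left out ...]
.15, 12) 0.15/25/3 0.20/31/2 0.21/33/5 0.25/113/11 0.14/82/9 0.03/5/1 0.24/66/7 0.29/8/1 0.04/17/1 0.26/91/2
0.98 (0.7, 0.15, 40) 0.06/25/3 0.04/16/1 0.13/19/2 0.09/55/5 0.17/82/9 0.03/5/1 0.17/68/8 0.14/6/1 0.02/4/1 0.14/47/1
0.94 ('lsq', 0.4) 0.06/22/3 0.02/4/1 0.06/8/1 0.06/41/4 0.17/57/5 0.05/5/1 0.17/55/6 0.12/6/1 0.02/6/1 0.21/61/4
3.01 ('lsq.05', 0.4) 0.27/21/3 0.28/30/4 0.29/46/9 0.72/146/17 0.17/58/5 0.06/10/1 0.32/52/5 0.33/12/2 0.11/62/6 0.46/153/9
0.82 ('lsq', 0.55) 0.04/8/1 0.02/3/1 0.04/5/1 0.05/28/3 0.17/71/7 0.05/5/1 0.17/62/7 0.12/6/1 0.02/6/1 0.14/49/2
2.67 ('lsq.05', 0.55) 0.23/9/1 0.26/29/3 0.26/36/6 0.58/125/13 0.16/72/7 0.06/10/1 0.30/61/6 0.34/13/2 0.14/58/4 0.34/129/5
```

```bash
cat >> fast.py <<'E'
def act(q,pt,Rt,lam=.05,it=40,w=.5):
    q0=q;q=np.clip(q,lo,hi);W=np.r_[1,1,1,w,w,w]
    for _ in range(it):
        p,R,J=fkj(q);e=np.r_[pt-p,rv(Rt@R.T)]
        if np.linalg.norm(e)<2e-4:break
        free=np.ones(7,bool)
        for _ in range(7):
            Jf=J*W[:,None]*free
            dq=Jf.T@np.linalg.solve(Jf@Jf.T+lam**2*np.eye(6),e*W)
            bad=free&(((q+dq)<lo-1e-9)|((q+dq)>hi+1e-9))&((np.abs(q-lo)<1e-6)|(np.abs(q-hi)<1e-6))
            if not bad.any():break
            free&=~bad
        q=np.clip(q+dq,lo,hi)
    d=q-q0;return q0+d/max(1,np.max(np.abs(d)/vm))
ik=act
E
cat > search3.py <<'E'
from fast import *
import time,sys
q0=np.array([.317,-.243,.023,2.366,-.281,.873,-1.01])
rng=np.random.default_rng(int(sys.argv[1]));res=[];t0=time.time()
END=[.5,-.2,.22]
while time.time()-t0<420:
    wp=[];n=rng.integers(1,4)
    for i in range(n):
        r=rng.uniform(.2,.9);a=np.radians(rng.uniform(-75,75));z=rng.uniform(.12,.8)
        wp.append(([r*np.cos(a),r*np.sin(a),z],0))
    wp.append((END,0))
    q,m,_=path(q0,wp)
    p,R,_=fkj(q)
    if np.linalg.norm(p-END)>.03 or m>45:continue
    T=R[:2,2]
    c=3*np.linalg.norm(T)+.3*q[2]**2+(q[1]<-.1)*1+m/100
    res.append((c,m,[(np.round(w,2).tolist(),int(r)) for w,r in wp],q))
res.sort(key=lambda a:a[0])
print(len(res))
for c,m,wp,q in res[:5]: print(round(c,2),m,wp);show(q)
E
nproc; for i in 1 2 3 4; do python3 search3.py $i > o$i.txt & done; wait; cat o?.txt
```

```text
4
2064
0.49 41 [([0.14, 0.47, 0.33], 0), ([0.19, 0.26, 0.57], 0), ([0.15, -0.38, 0.32], 0), ([0.5, -0.2, 0.22], 0)]
q [ 0.22  0.27  0.06  1.89 -0.04  1.   -1.2 ] p [ 0.497 -0.201  0.221] T [-0.016  0.02  -1.   ] Taz 129.1 tilt 1.5 xaz 3.7
0.56 42 [([0.3, 0.63, 0.6], 0), ([0.11, -0.17, 0.24], 0), ([0.5, -0.2, 0.22], 0)]
q [ 0.4   0.26 -0.13  1.91 -0.01  0.96 -1.23] p [ 0.498 -0.202  0.217] T [ 0.029  0.034 -0.999] Taz 49.7 tilt 2.6 xaz 3.1
0.64 30 [([0.07, 0.21, 0.17], 0), ([0.13, -0.16, 0.67], 0), ([0.5, -0.2, 0.22], 0)]
q [ 0.3   0.29  0.03  1.85 -0.12  1.06 -1.1 ] p [ 0.5   -0.198  0.224] T [-0.021  0.111 -0.994] Taz 100.8 tilt 6.5 xaz 4.5
0.69 39 [([0.55, 0.17, 0.77], 0), ([0.21, 0.3, 0.65], 0), ([0.23, -0.18, 0.29], 0), ([0.5, -0.2, 0.22], 0)]
q [ 0.29  0.23  0.03  1.94 -0.1   0.91 -1.14] p [ 0.5   -0.202  0.222] T [ 0.085  0.05  -0.995] Taz 30.7 tilt 5.7 xaz 2.7
0.69 17 [([0.11, 0.17, 0.19], 0), ([0.5, -0.2, 0.22], 0)]
q [ 0.3   0.27  0.07  1.9  -0.23  0.98 -0.99] p [ 0.499 -0.197  0.222] T [ 0.068  0.159 -0.985] Taz 66.8 tilt 10.0 xaz 3.7
2109
0.58 40 [([0.53, 0.04, 0.77], 0), 
[... 2602 characters left out ...]
 xaz 3.4
0.63 45 [([0.32, 0.29, 0.26], 0), ([0.14, 0.36, 0.73], 0), ([0.17, -0.35, 0.34], 0), ([0.5, -0.2, 0.22], 0)]
q [ 0.32  0.25 -0.09  1.91  0.09  0.95 -1.36] p [ 0.501 -0.204  0.224] T [ 0.019 -0.057 -0.998] Taz -71.1 tilt 3.4 xaz 2.0
0.66 38 [([0.42, -0.21, 0.79], 0), ([0.23, 0.22, 0.4], 0), ([0.19, 0.06, 0.52], 0), ([0.5, -0.2, 0.22], 0)]
q [ 0.13  0.26  0.22  1.93 -0.18  0.95 -1.07] p [ 0.498 -0.197  0.216] T [ 0.048  0.075 -0.996] Taz 57.6 tilt 5.1 xaz 3.4
0.66 30 [([0.1, 0.34, 0.56], 0), ([0.19, 0.22, 0.61], 0), ([0.24, -0.06, 0.31], 0), ([0.5, -0.2, 0.22], 0)]
q [ 0.23  0.3   0.13  1.86 -0.17  1.05 -1.06] p [ 0.502 -0.201  0.219] T [-0.017  0.118 -0.993] Taz 98.3 tilt 6.9 xaz 4.5
```

```bash
python3 -c "
from pl import *
q=P_([([.17,.29,.36],0),([.12,.18,.37],0),([.14,.17,.37],0)])
q=P_([([.5,-.2,.22],0)],q=q)
"
```

```text
[85, -11, -46, -9, 0.0, 85, -11, -46, -9, 0.0, 85, -11, -46, -9, 0.0, 85, -11, -46, -9, 0.0, 85, -11, -46, -9, 0.0, 85, -11, -46, -9, 0.0, 85, -11, -46, -9, 0.0, 85, -11, -46, -9, 0.0, 85, -11, -46, -9, 0.0]
q [-0.29 -0.3  -0.6   2.15 -0.19  1.02 -2.32] p [0.236 0.285 0.339] T [ 0.145  0.167 -0.975] Taz 49.0 tilt 12.7 xaz 2.9
[85, -29, 22, -16, 0.0, 85, -29, 22, -16, 0.0, 85, -29, 22, -16, 0.0, 85, -29, 22, -16, 0.0]
q [-0.83 -0.33 -0.28  2.17 -0.05  1.16 -2.59] p [0.181 0.262 0.347] T [ 0.099  0.092 -0.991] Taz 42.9 tilt 7.7 xaz 3.3
[85, -15, 29, -12, 0.0, 85, -15, 29, -12, 0.0, 85, -15, 29, -12, 0.0]
q [-0.77 -0.33 -0.28  2.15 -0.06  1.27 -2.52] p [0.181 0.229 0.355] T [ 0.047  0.016 -0.999] Taz 18.7 tilt 2.8 xaz 3.5
[85, 24, 37, 12, 0.0, 85, 24, 37, 12, 0.0, 85, 24, 37, 12, 0.0, 85, 24, 37, 12, 0.0, 85, 24, 37, 12, 0.0, 85, 24, 37, 12, 0.0, 85, 24, 37, 12, 0.0, 85, 24, 37, 12, 0.0, 85, 24, 37, 12, 0.0, 85, 24, 37, 12, 0.0, 85, 24, 37, 12, 0.0, 85, 24, 37, 12, 0.0]
q [-0.18  0.27  0.53  1.95 -0.2   0.93 -1.06] p [ 0.504 -0.192  0.218] T [ 0.043  0.012 -0.999] Taz 15.2 tilt 2.6 xaz 3.5
```

Request:
apply_moves(
  increments=[85,-11,-46,-9,0.0,85,-11,-46,-9,0.0,85,-11,-46,-9,0.0,85,-11,-46,-9,0.0,85,-11,-46,-9,0.0,85,-11,-46,-9,0.0,85,-11,-46,-9,0.0,85,-11,-46,-9,0.0],
)

```text
t: 13.72
eef_pos: [0.2865, 0.1558, 0.2923]
tool_rot: [-0.08, 0.993, 0.003, 0.086]
contact_force: [1.4, 0.4, 1.4]
gripper_width: 0.993
```

```bash
python3 -c "
from pl import *
st()
q=P_([([.12,.18,.37],0)])
q=P_([([.14,.17,.37],0)],q=q)
"
```

```text
t 13.725 q [-0.253 -0.337 -0.302  2.312 -0.181  0.927 -2.023] p [0.2865 0.1558 0.2923] r 0.326 az 28.5
tool z [ 0.171  0.159 -0.972] x [ 0.985 -0.008  0.172] y [ 0.02  -0.987 -0.158] F [1.4  0.36 1.4 ] M [-0.157  0.072  0.016] w 0.993
[85, -38, -10, -25, 0.0, 85, -38, -10, -25, 0.0, 85, -38, -10, -25, 0.0, 85, -38, -10, -25, 0.0]
q [-0.73 -0.33 -0.28  2.19 -0.08  1.16 -2.54] p [0.197 0.243 0.341] T [ 0.081  0.087 -0.993] Taz 47.0 tilt 6.8 xaz 0.2
[85, -27, 35, -20, 0.0, 85, -27, 35, -20, 0.0]
q [-0.73 -0.33 -0.28  2.15 -0.08  1.28 -2.53] p [0.183 0.223 0.354] T [ 0.027  0.019 -0.999] Taz 35.0 tilt 1.9 xaz 0.4
```

Request:
apply_moves(
  increments=[85,-38,-10,-25,0,85,-38,-10,-25,0,85,-38,-10,-25,0,85,-38,-10,-25,0,85,-27,35,-20,0],
)

```text
t: 14.35
eef_pos: [0.1886, 0.2086, 0.2867]
tool_rot: [-0.064, 0.998, 0.005, -0.015]
contact_force: [0.0, -1.4, -0.9]
gripper_width: 0.994
```

```bash
python3 -c "
from pl import *
st()
q=P_([([.12,.15,.37],0)],step=35)
q=P_([([.5,-.2,.22],0)],q=q)
"
```

```text
t 14.35 q [-0.873 -0.337 -0.05   2.317 -0.133  1.082 -2.424] p [0.1886 0.2086 0.2867] r 0.281 az 47.9
tool z [-0.03   0.127 -0.991] x [ 1.     0.012 -0.029] y [ 0.008 -0.992 -0.127] F [ 0.04 -1.35 -0.87] M [-0.178 -0.101  0.029] w 0.994
[85, -18, 12, -22, 0.0, 85, -18, 12, -22, 0.0, 85, -18, 12, -22, 0.0, 85, -18, 12, -22, 0.0]
q [-0.51 -0.33 -0.28  2.18 -0.22  1.3  -2.28] p [0.181 0.198 0.342] T [-0.098  0.074 -0.992] Taz 142.9 tilt 7.0 xaz 1.1
[85, 29, 37, 5, 0.0, 85, 29, 37, 5, 0.0, 85, 29, 37, 5, 0.0, 85, 29, 37, 5, 0.0, 85, 29, 37, 5, 0.0, 85, 29, 37, 5, 0.0, 85, 29, 37, 5, 0.0, 85, 29, 37, 5, 0.0, 85, 29, 37, 5, 0.0, 85, 29, 37, 5, 0.0, 85, 29, 37, 5, 0.0]
q [-0.06  0.33  0.44  1.84 -0.19  1.13 -1.1 ] p [ 0.497 -0.198  0.226] T [-0.097  0.073 -0.993] Taz 142.9 tilt 7.0 xaz 1.1
```

```bash
sed -e 's/^q0=.*/q0=np.array([-.873,-.337,-.05,2.317,-.133,1.082,-2.424])/' -e 's/t0<420/t0<200/' -e 's/uniform(.2,.9)/uniform(.12,.5)/' -e 's/m>45/m>30/' -e 's/uniform(-75,75)/uniform(-60,100)/' -e 's/uniform(.12,.8)/uniform(.2,.6)/' search3.py > search4.py
for i in 1 2 3 4; do python3 search4.py $i > o$i.txt & done; wait; cat o?.txt
```

```text
904
0.45 23 [([0.17, 0.36, 0.26], 0), ([0.01, 0.18, 0.21], 0), ([0.5, -0.2, 0.22], 0)]
q [ 0.01  0.29  0.25  1.86 -0.08  1.07 -1.27] p [ 0.508 -0.173  0.229] T [-0.065  0.015 -0.998] Taz 166.8 tilt 3.8 xaz 0.8
0.46 17 [([0.04, 0.21, 0.22], 0), ([0.5, -0.2, 0.22], 0)]
q [ 0.12  0.32  0.19  1.81 -0.12  1.1  -1.19] p [ 0.515 -0.193  0.229] T [-0.065  0.069 -0.996] Taz 133.2 tilt 5.4 xaz 0.9
0.48 17 [([0.01, 0.16, 0.23], 0), ([0.5, -0.2, 0.22], 0)]
q [ 0.08  0.31  0.2   1.84 -0.07  1.1  -1.24] p [ 0.501 -0.187  0.225] T [-0.093  0.032 -0.995] Taz 161.1 tilt 5.7 xaz 1.1
0.5 12 [([0.23, 0.02, 0.33], 0), ([0.5, -0.2, 0.22], 0)]
q [ 0.23  0.31  0.12  1.84 -0.14  1.08 -1.14] p [ 0.496 -0.203  0.219] T [-0.05   0.113 -0.992] Taz 114.1 tilt 7.1 xaz 0.8
0.5 13 [([0.11, 0.1, 0.23], 0), ([0.5, -0.2, 0.22], 0)]
q [ 0.16  0.33  0.18  1.82 -0.13  1.11 -1.15] p [ 0.503 -0.202  0.223] T [-0.078  0.092 -0.993] Taz 130.4 tilt 6.9 xaz 1.1
857
0.45 17 [([0.01, 0.18, 0.21], 0), ([0.5, -0.2, 0.22], 0)]
q [ 0.16  0.33  0.11  1.82 -0.06  1.09 -1.25] p [ 0.512 -0.19   0.221] T [-0.082  0.04  -0.996] Taz 153.9 t
[... 1899 characters left out ...]
, 0.22], 0)]
q [ 0.18  0.3   0.15  1.84 -0.13  1.09 -1.18] p [ 0.502 -0.193  0.229] T [-0.052  0.091 -0.995] Taz 119.8 tilt 6.0 xaz 0.9
0.49 22 [([0.01, 0.18, 0.2], 0), ([0.38, 0.29, 0.3], 0), ([0.5, -0.2, 0.22], 0)]
q [ 0.3   0.31 -0.03  1.85 -0.03  1.06 -1.27] p [ 0.496 -0.195  0.216] T [-0.069  0.056 -0.996] Taz 140.6 tilt 5.1 xaz 1.0
0.49 15 [([0.05, 0.18, 0.25], 0), ([0.5, -0.2, 0.22], 0)]
q [ 0.02  0.3   0.3   1.88 -0.15  1.07 -1.16] p [ 0.491 -0.181  0.219] T [-0.074  0.072 -0.995] Taz 135.9 tilt 5.9 xaz 1.0
0.5 15 [([0.06, 0.13, 0.23], 0), ([0.5, -0.2, 0.22], 0)]
q [ 0.16  0.33  0.15  1.82 -0.08  1.11 -1.2 ] p [ 0.501 -0.201  0.221] T [-0.097  0.06  -0.993] Taz 148.3 tilt 6.5 xaz 1.1
```

```bash
python3 -c "
from pl import *
q=P_([([.02,.19,.21],0)])
q=P_([([.5,-.2,.22],0)],q=q)
"
```

```text
[85, -42, 7, 20, 0.0, 85, -42, 7, 20, 0.0, 85, -42, 7, 20, 0.0, 85, -42, 7, 20, 0.0]
q [-0.56 -0.33 -0.71  2.43 -0.37  0.96 -2.59] p [0.053 0.239 0.217] T [-0.069  0.062 -0.996] Taz 138.1 tilt 5.3 xaz 1.0
[85, 34, 34, -5, 0.0, 85, 34, 34, -5, 0.0, 85, 34, 34, -5, 0.0, 85, 34, 34, -5, 0.0, 85, 34, 34, -5, 0.0, 85, 34, 34, -5, 0.0, 85, 34, 34, -5, 0.0, 85, 34, 34, -5, 0.0, 85, 34, 34, -5, 0.0, 85, 34, 34, -5, 0.0, 85, 34, 34, -5, 0.0, 85, 34, 34, -5, 0.0, 85, 34, 34, -5, 0.0]
q [ 0.14  0.31  0.13  1.81 -0.07  1.11 -1.25] p [ 0.512 -0.187  0.232] T [-0.077  0.046 -0.996] Taz 149.0 tilt 5.2 xaz 1.0
```

Request:
apply_moves(
  increments=[85,-42,7,20,0.0,85,-42,7,20,0.0,85,-42,7,20,0.0,85,-42,7,20,0.0],
)

```text
t: 14.85
eef_pos: [0.0537, 0.2486, 0.2175]
tool_rot: [-0.045, 0.999, -0.001, -0.029]
contact_force: [0.5, 0.8, -0.4]
gripper_width: 0.993
```

```bash
python3 -c "
from pl import *
st()
q0=P_([([.35,.1,.26],0),([.46,-.15,.25],6)])
q0=P_([([.46,-.15,.25],0)])
"
```

```text
t 14.85 q [-0.558 -0.337 -0.718  2.434 -0.38   0.931 -2.603] p [0.0537 0.2486 0.2175] r 0.254 az 77.8
tool z [-0.058  0.09  -0.994] x [ 0.998  0.001 -0.058] y [-0.004 -0.996 -0.09 ] F [ 0.51  0.83 -0.39] M [-0.033 -0.07  -0.001] w 0.993
[85, 42, 20, -10, 0.0, 85, 42, 20, -10, 0.0, 85, 42, 20, -10, 0.0, 85, 42, 20, -10, 0.0, 85, 42, 20, -10, 0.0, 85, 42, 20, -10, 0.0, 85, 42, 20, -10, 0.0]
q [-0.29 -0.06 -0.07  2.17 -0.13  1.05 -1.87] p [0.351 0.103 0.257] T [-0.057  0.09  -0.994] Taz 122.4 tilt 6.1 xaz 0.1
[85, 18, 42, -4, 1.0, 85, 19, 42, -4, 1.0, 85, 20, 41, -4, 1.0, 85, 20, 41, -4, 1.0, 85, 21, 41, -4, 1.0, 85, 22, 40, -4, 1.0]
q [ 0.03  0.18  0.24  1.93 -0.13  1.11 -1.35] p [ 0.46  -0.15   0.252] T [-0.057  0.089 -0.994] Taz 122.3 tilt 6.1 xaz -5.9
[85, 34, 33, -8, 0.0, 85, 34, 33, -8, 0.0, 85, 34, 33, -8, 0.0, 85, 34, 33, -8, 0.0, 85, 34, 33, -8, 0.0, 85, 34, 33, -8, 0.0, 85, 34, 33, -8, 0.0, 85, 34, 33, -8, 0.0, 85, 34, 33, -8, 0.0, 85, 34, 33, -8, 0.0, 85, 34, 33, -8, 0.0, 85, 34, 33, -8, 0.0]
q [-0.04  0.2   0.28  1.9  -0.12  1.14 -1.28] p [ 0.474 -0.141  0.26 ] T [-0.067  0.074 -0.995] Taz 132.0 tilt 5.7 xaz 0.1
```

```bash
python3 -c "
from pl import *
q0=get_obs()['q']
for r in ([0,45,0,0],[0,45,10,0],[0,45,25,0],[0,45,-25,0],[20,45,0,0],[20,45,20,0],[30,45,20,0],[-20,45,20,0]):
    q=q0
    for k in range(4):
        q=fast.row(q,r)
        if k in(1,3): print(r,k,end=' ');fast.show(q)
"
```

```text
[0, 45, 0, 0] 1 q [-0.67 -0.33 -0.51  2.43 -0.29  1.03 -2.57] p [0.077 0.209 0.227] T [-0.087  0.024 -0.996] Taz 164.7 tilt 5.2 xaz 0.2
[0, 45, 0, 0] 3 q [-0.5  -0.33 -0.45  2.43 -0.25  1.12 -2.37] p [0.109 0.16  0.231] T [-0.128 -0.03  -0.991] Taz -167.0 tilt 7.5 xaz 0.2
[0, 45, 10, 0] 1 q [-0.47 -0.33 -0.67  2.43 -0.34  1.02 -2.49] p [0.076 0.212 0.219] T [-0.086  0.021 -0.996] Taz 166.2 tilt 5.1 xaz 0.2
[0, 45, 10, 0] 3 q [-0.3  -0.33 -0.63  2.43 -0.3   1.11 -2.31] p [0.106 0.165 0.223] T [-0.123 -0.034 -0.992] Taz -164.5 tilt 7.4 xaz 0.2
[0, 45, 25, 0] 1 q [-0.16 -0.33 -0.93  2.43 -0.42  0.98 -2.38] p [0.076 0.221 0.202] T [-0.086  0.015 -0.996] Taz 170.2 tilt 5.0 xaz 0.2
[0, 45, 25, 0] 3 q [ 0.18 -0.33 -1.06  2.43 -0.41  1.04 -2.17] p [0.105 0.183 0.194] T [-0.124 -0.05  -0.991] Taz -157.8 tilt 7.7 xaz 0.1
[0, 45, -25, 0] 1 q [-0.92 -0.33 -0.34  2.43 -0.24  1.03 -2.68] p [0.076 0.216 0.233] T [-0.085  0.04  -0.996] Taz 154.7 tilt 5.4 xaz 0.2
[0, 45, -25, 0] 3 q [-0.71 -0.33 -0.29  2.43 -0.22  1.12 -2.44] p [0.112 0.164 0.235] T [-0.132 -0.011 -0.991] Taz -175.0 tilt 7.6 xaz 0.3

[... 407 characters left out ...]
 0.2
[20, 45, 20, 0] 3 q [ 0.28 -0.33 -1.04  2.43 -0.44  0.98 -2.03] p [0.139 0.186 0.194] T [-0.091  0.022 -0.996] Taz 166.2 tilt 5.4 xaz 0.2
[30, 45, 20, 0] 1 q [-0.14 -0.33 -0.88  2.43 -0.43  0.96 -2.31] p [0.099 0.224 0.206] T [-0.067  0.06  -0.996] Taz 138.0 tilt 5.2 xaz 0.2
[30, 45, 20, 0] 3 q [ 0.28 -0.33 -1.05  2.43 -0.46  0.96 -2.03] p [0.142 0.194 0.193] T [-0.077  0.041 -0.996] Taz 152.0 tilt 5.0 xaz 0.2
[-20, 45, 20, 0] 1 q [-0.58 -0.33 -0.77  2.43 -0.37  1.   -2.68] p [0.029 0.228 0.213] T [-0.077  0.002 -0.997] Taz 178.2 tilt 4.4 xaz 0.1
[-20, 45, 20, 0] 3 q [-0.75 -0.33 -0.74  2.43 -0.34  1.08 -2.84] p [-0.005  0.204  0.216] T [-0.085 -0.082 -0.993] Taz -136.0 tilt 6.8 xaz 0.1
```

```bash
python3 -c "
from pl import *
q=get_obs()['q']
for r in [[0,45,0,0]]*2+[[45,22,-6,0]]*6: q=fast.row(q,r)
fast.show(q)
for r in [[20,46,-3,-1]]*4: q=fast.row(q,r)
fast.show(q)
"
```

```text
q [-0.41 -0.02  0.06  2.2  -0.06  1.04 -1.88] p [0.349 0.077 0.236] T [-0.087  0.024 -0.996] Taz 164.8 tilt 5.1 xaz 0.2
q [-0.16  0.14  0.3   2.03 -0.06  1.07 -1.33] p [ 0.435 -0.105  0.236] T [-0.087  0.023 -0.996] Taz 164.8 tilt 5.1 xaz 4.2
```

Request:
apply_moves(
  increments=[85,0,45,0,0,85,0,45,0,0,85,45,22,-6,0,85,45,22,-6,0,85,45,22,-6,0,85,45,22,-6,0,85,45,22,-6,0,85,45,22,-6,0,85,20,46,-3,-1,85,20,46,-3,-1,85,20,46,-3,-1,85,20,46,-3,-1],
)

```text
t: 16.35
eef_pos: [0.4529, -0.099, 0.2416]
tool_rot: [-0.024, 0.998, 0.048, -0.03]
contact_force: [0.3, 0.4, -0.6]
gripper_width: 0.996
```

```bash
python3 -c "
from pl import *
o,R=st()
p,d=read_camera('wrist'); cv2.imwrite('pics/w1.png',p)
for th in ['valve_a','inlet']:
    for r in outline_of('wrist',th): print(th,round(r['p'],2),np.round(r['extent']))
"
```

```text
t 16.35 q [-0.17   0.153  0.31   1.999 -0.094  1.067 -1.288] p [ 0.4529 -0.099   0.2416] r 0.464 az -12.3
tool z [-0.063  0.045 -0.997] x [ 0.994  0.097 -0.058] y [ 0.094 -0.994 -0.051] F [ 0.34  0.43 -0.58] M [-0.025 -0.091  0.012] w 0.996
valve_a 0.92 [331.  83.  48. 110.]
valve_a 0.87 [440. 103.  55. 104.]
valve_a 0.34 [113.  71. 130. 143.]
inlet 0.97 [112.  74. 128. 147.]
```

View pics/w1.png

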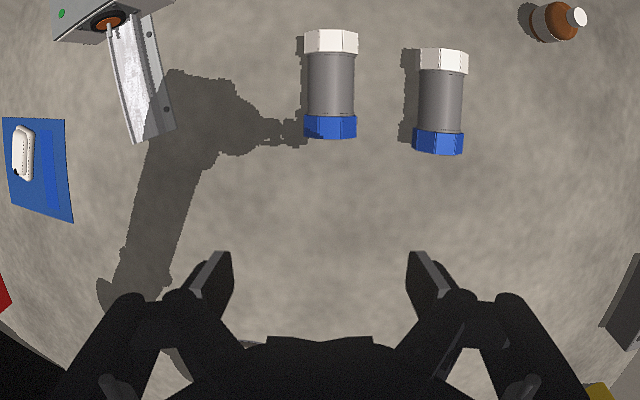

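```bash
cat >> h.py <<'E'
def wristpts(d,o,R,mask):
    c=get_calibration("wrist");K=c["mtx"];T=c["T_tool_cam"]
    m=mask&(d>0); v,u=np.nonzero(m)
    x=(u-K[0,2])/K[0,0];y=(v-K[1,2])/K[1,1];th=np.hypot(x,y)+1e-9
    z=d[m]; X=np.c_[np.tan(th)*x/th*z,np.tan(th)*y/th*z,z]
    ok=th<1.3; X=X[ok]
    X=X@T[:3,:3].T+T[:3,3]
    return X@R.T+o["eef_pos"],np.c_[u,v][ok]
E
cat > loc.py <<'E'
from h import *
def valve(W):
    """W pts on one valve: axis fit"""
    W=W[(W[:,2]>.012)&(W[:,2]<.075)]
    top=W[W[:,2]>.045]
    rc=cv2.minAreaRect(W[:,:2].astype(np.float32))
    c=top[:,:2].mean(0);u,s,vt=np.linalg.svd(top[:,:2]-c);ax=vt[0]*np.sign(vt[0][0])
    t=(W[:,:2]-c)@ax;n=(W[:,:2]-c)@[-ax[1],ax[0]]
    return dict(rect=[np.round(rc[0],4),np.round(rc[1],4),round(rc[2],1)],az=np.degrees(np.arctan2(ax[1],ax[0])).round(2),t=np.percentile(t,[1,99]).round(4),n=np.percentile(n,[1,99]).round(4),mid=(c+ax*np.mean(np.percentile(t,[1,99]))).round(4),mid2=(c+ax*np.mean(np.percentile(t,[1,99]))+np.array([-ax[1],ax[0]])*np.mean(np.percentile(n,[1,99]))).round(4),z=np.percentile(W[:,2],99).round(4))
E
python3 - <<'E'
from loc import *
o,R=st(False)
p,d=read_camera('wrist'); np.save('wd1.npy',d); np.save('wp1.npy',p)
for r in outline_of('wrist','valve_a'):
    if r['p']<.5: continue
    W,_=wristpts(d,o,R,r['pixels']); print(r['extent'],valve(W))
r=outline_of('wrist','inlet')[0]
W,uv=wristpts(d,o,R,r['pixels']); np.save('inletW.npy',W)
W=W[W[:,2]>.02]
print(W.min(0),W.max(0),len(W))
p,d=read_camera('side')
for r in outline_of('side','valve_a'):
    if r['p']<.5: continue
    m=r['pixels']&(d>0);v,u=np.nonzero(m)
    print('side',valve(world('side',np.c_[u,v],d[m])))
E
```

```text
[440.0, 102.7, 55.3, 104.0] {'rect': [array([ 0.5439, -0.2177]), array([0.1167, 0.0575]), 4.9], 'az': np.float64(4.69), 't': array([-0.0567,  0.0562]), 'n': array([-0.0278,  0.0262]), 'mid': array([ 0.5438, -0.2156]), 'mid2': array([ 0.5438, -0.2164]), 'z': np.float64(0.0584)}
[328.5, 85.8, 53.4, 114.0] {'rect': [array([ 0.5449, -0.0921]), array([0.1162, 0.0584]), 4.8], 'az': np.float64(4.85), 't': array([-0.0567,  0.0567]), 'n': array([-0.0273,  0.0277]), 'mid': array([ 0.5448, -0.0922]), 'mid2': array([ 0.5448, -0.092 ]), 'z': np.float64(0.0586)}
[0.46110863 0.11467921 0.02008447] [0.66909437 0.28314082 0.09524395] 7218
side {'rect': [array([ 0.5417, -0.2201]), array([0.1166, 0.0589]), 4.5], 'az': np.float64(5.03), 't': array([-0.0571,  0.0569]), 'n': array([-0.0253,  0.0286]), 'mid': array([ 0.5418, -0.2233]), 'mid2': array([ 0.5416, -0.2216]), 'z': np.float64(0.0596)}
side {'rect': [array([ 0.5423, -0.0947]), array([0.1163, 0.0572]), 5.4], 'az': np.float64(5.04), 't': array([-0.0574,  0.0562]), 'n': array([-0.0242,  0.0269]), 'mid': array([ 0.5421, -0.0979]), 'mid2': array([ 0.542 , -0.0966]), 'z': np.float64(0.0592)}
```

```bash
cat > inl.py <<'E'
from h import *
def inlet(W):
    c=W[(W[:,2]>.025)&(W[:,2]<.042)]
    rc=cv2.minAreaRect(c[:,:2].astype(np.float32))
    m=c[:,:2].mean(0);u,s,vt=np.linalg.svd(c[:,:2]-m);a=vt[0]*np.sign(vt[0][0])
    # refine with rect long side
    pts=cv2.boxPoints(rc)
    e=[pts[1]-pts[0],pts[2]-pts[1]];l=max(e,key=np.linalg.norm);l=l/np.linalg.norm(l)*np.sign(l[0])
    print("rect",np.round(rc[0],4),np.round(rc[1],4),"az svd",np.degrees(np.arctan2(a[1],a[0])).round(2),"rect az",np.degrees(np.arctan2(l[1],l[0])).round(2))
    return a,l,c
E
python3 - <<'E'
from inl import *
W=np.load('inletW.npy');a,l,c=inlet(W)
for nm,ax in(("a",a),("l",l)):
    n=np.array([-ax[1],ax[0]]);t=c[:,:2]@ax;s=c[:,:2]@n
    print(nm,"t",np.percentile(t,[0,1,99,100]).round(4),"s",np.percentile(s,[0,1,5,50,95,99,100]).round(4))
    top=W[(W[:,2]>.085)];tt=top[:,:2]@ax;ss=top[:,:2]@n;print(" top t",np.percentile(tt,[0,.5,2,10,99]).round(4),"s",np.percentile(ss,[0,1,99,100]).round(4),len(top))
    # front face: 0.04..0.085
    f=W[(W[:,2]>.045)&(W[:,2]<.085)];print(" face t",np.percentile(f[:,:2]@ax,[1,5,25,50,75,95]).round(4),len(f))
# scene & side
for cam in ['scene','side']:
    p,d=read_camera(cam)
    r=outline_of(cam,'inlet')[0];m=r['pixels']&(d>0);v,u=np.nonzero(m);W=world(cam,np.c_[u,v],d[m])
    print(cam)
    top=W[W[:,2]>.085];print(cv2.minAreaRect(top[:,:2].astype(np.float32)))
    c=W[(W[:,2]>.022)&(W[:,2]<.045)&(W[:,0]<.62)];print('cr',cv2.minAreaRect(c[:,:2].astype(np.float32)),len(c))
E
```

```text
rect [0.5484 0.1664] [0.1718 0.1441] az svd 17.19 rect az 18.55
a t [0.4868 0.4895 0.6594 0.6603] s [-0.0732 -0.0578 -0.03   -0.0058  0.0173  0.0535  0.071 ]
 top t [0.6543 0.6555 0.6562 0.6584 0.7157] s [-0.0419 -0.0359  0.0718  0.0734] 1603
 face t [0.6332 0.6482 0.6501 0.6558 0.657  0.6592] 1306
l t [0.487  0.4892 0.6581 0.6588] s [-0.0887 -0.0734 -0.0424 -0.0192  0.0034  0.0379  0.0554]
 top t [0.6549 0.6554 0.6561 0.6589 0.7171] s [-0.0575 -0.0515  0.0553  0.0572] 1603
 face t [0.6329 0.6479 0.6498 0.6559 0.6573 0.6583] 1306
scene
((0.6905762553215027, 0.21361872553825378), (0.13484692573547363, 0.15049292147159576), 18.541351318359375)
cr ((0.529384195804596, 0.15901705622673035), (0.1339198797941208, 0.04863976687192917), 18.87145233154297) 376
side
((0.6874634623527527, 0.2122880220413208), (0.1329745352268219, 0.15821248292922974), 17.19565773010254)
cr ((0.5521799921989441, 0.1685551106929779), (0.18724653124809265, 0.0830831378698349), 33.94694137573242) 740
```

Request:
apply_moves(
  increments=[85,25,2,34,0.7,85,25,2,34,0,85,25,2,34,0,85,25,2,34,0],
  squeeze=40,
)

```text
t: 17.45
eef_pos: [0.5486, -0.0885, 0.0998]
tool_rot: [-0.024, 0.998, 0.043, -0.026]
contact_force: [-0.1, -0.4, 0.9]
gripper_width: 0.995
```

```bash
python3 -c "
from pl import *
o,R=st()
print(R.T@(np.array([.544,-.092,.012])-o['eef_pos'])*1000, np.degrees(np.arctan2(R[1,0],R[0,0])))
"
```

```text
t 17.45 q [-0.132  0.486  0.264  1.923 -0.223  0.819 -1.22 ] p [ 0.5486 -0.0885  0.0998] r 0.556 az -9.2
tool z [-0.054  0.046 -0.997] x [ 0.995  0.087 -0.05 ] y [ 0.084 -0.995 -0.05 ] F [-0.05 -0.44  0.86] M [-0.046 -0.029 -0.053] w 0.995
[-0.44217202  7.53893503 87.66545979] 4.986818360202699
```

Request:
apply_moves(
  increments=[85,0,3,30,0,85,0,3,30,0,85,0,1,24,0,85,0,0,3,0],
)

```text
t: 17.95
eef_pos: [0.545, -0.089, 0.0074]
tool_rot: [-0.024, 0.998, 0.045, -0.028]
contact_force: [-0.6, -0.4, -0.2]
gripper_width: 0.996
```

```bash
python3 -c "
from pl import *
o,R=st()
print(R.T@(np.array([.544,-.092,.012])-o['eef_pos'])*1000)
"
```

```text
t 17.95 q [-0.089  0.627  0.212  1.962 -0.277  0.644 -1.164] p [ 0.545  -0.089   0.0074] r 0.552 az -9.3
tool z [-0.057  0.046 -0.997] x [ 0.994  0.091 -0.053] y [ 0.088 -0.995 -0.051] F [-0.6  -0.43 -0.21] M [-0.066 -0.061 -0.019] w 0.996
[-1.55225258  2.67766248 -4.71053751]
```

Request:
apply_moves(
  increments=[85,0,3,-4,0,40,0,0,0,0,40,0,0,0,0,40,0,0,0,0,40,0,0,0,0],
  squeeze=40,
)

```text
t: 18.58
eef_pos: [0.5475, -0.092, 0.0146]
tool_rot: [-0.024, 0.998, 0.045, -0.025]
contact_force: [0.0, 0.3, -3.9]
gripper_width: 0.576
```

```bash
python3 -c "
from pl import *
o,R=st()
"
```

```text
t 18.575 q [-0.086  0.616  0.216  1.957 -0.274  0.655 -1.162] p [ 0.5475 -0.092   0.0146] r 0.555 az -9.5
tool z [-0.053  0.047 -0.998] x [ 0.995  0.091 -0.049] y [ 0.089 -0.995 -0.051] F [ 0.02  0.3  -3.92] M [-0.05  -0.034  0.023] w 0.576
```

```bash
cat > tip.py <<'E'
from pl import *
o=get_obs();_,R=st(False)
def el(q,n): return np.degrees(np.arcsin(fast.fkj(q)[1][2]@n))
E
python3 - <<'E'
from tip import *
n=R.T@np.array([np.cos(np.radians(4.9)),np.sin(np.radians(4.9)),0]); np.save('n.npy',n); print(n.round(3))
q0=o['q']
for end in ([.55,.03,.45],[.65,.03,.45],[.6,.1,.45]):
    qa,m,segs=fast.path(q0,[([.545,-.09,.12],0),(end,0)],step=45)
    print(m);fast.show(qa)
    for r in ([0,0,-30,0],[10,0,-30,0],[-10,0,-30,0]):
        q=qa;e=[]
        for k in range(10): q=fast.row(q,r);e.append(round(el(q,n),1))
        print(end,r,e,end='');fast.show(q)
E
```

```text
[ 0.999  0.003 -0.049]
11
q [-0.37  0.16  0.28  1.52 -0.1   1.51 -1.57] p [0.548 0.032 0.446] T [-0.052  0.047 -0.998] Taz 138.1 tilt 4.0 xaz 5.3
[0.55, 0.03, 0.45] [0, 0, -30, 0] [np.float64(0.1), np.float64(0.1), np.float64(0.1), np.float64(0.1), np.float64(0.1), np.float64(0.1), np.float64(1.6), np.float64(3.3), np.float64(4.9), np.float64(6.6)]q [-0.41  0.16  0.38  1.01 -0.12  1.91 -1.56] p [0.547 0.019 0.686] T [ 0.062  0.055 -0.997] Taz 41.6 tilt 4.8 xaz 4.9
[0.55, 0.03, 0.45] [10, 0, -30, 0] [np.float64(0.1), np.float64(0.1), np.float64(0.1), np.float64(0.1), np.float64(0.1), np.float64(0.7), np.float64(2.5), np.float64(4.3), np.float64(6.1), np.float64(7.9)]q [-0.27  0.33  0.27  0.82 -0.15  1.91 -1.56] p [0.632 0.028 0.675] T [ 0.084  0.057 -0.995] Taz 33.9 tilt 5.8 xaz 4.9
[0.55, 0.03, 0.45] [-10, 0, -30, 0] [np.float64(0.1), np.float64(0.1), np.float64(0.1), np.float64(0.1), np.float64(0.1), np.float64(0.1), np.float64(1.2), np.float64(2.9), np.float64(4.5), np.float64(6.2)]q [-0.35 -0.01  0.22  1.18 -0.05  1.91 -1.63] p [0.458 0.011 0.689] T [ 0.055  0.06  -0.997] Taz 47.5
[... 1502 characters left out ...]
685] T [ 0.074  0.069 -0.995] Taz 43.1 tilt 5.8 xaz 4.8
[0.6, 0.1, 0.45] [10, 0, -30, 0] [np.float64(0.1), np.float64(0.1), np.float64(0.1), np.float64(0.1), np.float64(0.1), np.float64(1.9), np.float64(3.7), np.float64(5.5), np.float64(7.3), np.float64(9.0)]q [-0.32  0.4   0.24  0.72 -0.17  1.91 -1.65] p [0.668 0.09  0.672] T [ 0.103  0.073 -0.992] Taz 35.1 tilt 7.3 xaz 4.7
[0.6, 0.1, 0.45] [-10, 0, -30, 0] [np.float64(0.1), np.float64(0.1), np.float64(0.1), np.float64(0.1), np.float64(0.1), np.float64(0.1), np.float64(1.7), np.float64(3.3), np.float64(4.9), np.float64(6.5)]q [-0.63  0.07  0.45  1.09 -0.09  1.91 -1.71] p [0.499 0.076 0.693] T [ 0.059  0.07  -0.996] Taz 49.9 tilt 5.2 xaz 4.9
```

```bash
python3 - <<'E'
from tip import *
n=np.load('n.npy')
q=P_([([.547,-.09,.12],0)],step=40,claw=40)
q=P_([([.62,.04,.55],0)],step=48,claw=40,q=q)
for r in ([5,0,-40,0],[10,0,-45,0]):
    x=q;e=[]
    for k in range(12): x=fast.row(x,r);e.append(round(el(x,n),1))
    print(e);fast.show(x)
E
```

```text
[40, -2, -3, -35, 0.0, 40, -2, -3, -35, 0.0, 40, -2, -3, -35, 0.0]
q [-0.14  0.45  0.28  1.92 -0.21  0.85 -1.22] p [ 0.547 -0.089  0.12 ] T [-0.053  0.047 -0.998] Taz 138.5 tilt 4.0 xaz 5.3
[40, 6, -14, -43, 0.0, 40, 6, -14, -43, 0.0, 40, 6, -14, -43, 0.0, 40, 6, -14, -43, 0.0, 40, 6, -14, -43, 0.0, 40, 6, -14, -43, 0.0, 40, 6, -14, -43, 0.0, 40, 6, -14, -43, 0.0, 40, 6, -14, -43, 0.0, 40, 6, -14, -43, 0.0]
q [-0.34  0.31  0.31  1.12 -0.14  1.78 -1.55] p [0.616 0.036 0.553] T [-0.052  0.046 -0.998] Taz 138.2 tilt 4.0 xaz 5.3
[np.float64(0.1), np.float64(1.4), np.float64(3.7), np.float64(5.9), np.float64(8.2), np.float64(10.4), np.float64(12.6), np.float64(14.8), np.float64(17.0), np.float64(19.2), np.float64(21.3), np.float64(23.5)]
q [-0.42  0.16  0.43  0.72 -0.15  1.91 -1.57] p [0.565 0.019 0.824] T [ 0.348  0.077 -0.934] Taz 12.5 tilt 20.9 xaz 4.0
[np.float64(0.1), np.float64(2.1), np.float64(4.8), np.float64(7.4), np.float64(9.9), np.float64(12.5), np.float64(15.1), np.float64(17.6), np.float64(20.1), np.float64(22.6), np.float64(25.0), np.float64(27.5)]
q [-0.37  0.2   0.41  0.61 -0.18  1.91 -1.57] p [0.582 0.019 0.854] T [ 0.413  0.081 -0.907] Taz 11.2 tilt 24.9 xaz 3.8
```

Request:
apply_moves(
  increments=[40,-2,-3,-20,0,40,-2,-3,-30,0,40,-2,-3,-35,0,40,-2,-3,-35,0],
  squeeze=50,
)

```text
t: 19.08
eef_pos: [0.542, -0.0859, 0.139]
tool_rot: [-0.025, 0.998, 0.045, -0.029]
contact_force: [0.6, -0.0, -2.7]
gripper_width: 0.572
```

```bash
python3 - <<'E'
from tip import *
st()
E
```

```text
t 19.075 q [-0.154  0.423  0.285  1.912 -0.2    0.896 -1.24 ] p [ 0.542  -0.0859  0.139 ] r 0.549 az -9.0
tool z [-0.059  0.047 -0.997] x [ 0.994  0.091 -0.055] y [ 0.088 -0.995 -0.052] F [ 0.63 -0.   -2.68] M [-0.048 -0.143 -0.001] w 0.572
```

Request:
apply_moves(
  increments=[40,6,-14,-40,0,40,6,-14,-43,0,40,6,-14,-43,0,40,6,-14,-43,0,40,6,-14,-43,0,40,6,-14,-43,0,40,6,-14,-43,0,40,6,-14,-43,0,40,6,-14,-43,0],
)

```text
t: 20.2
eef_pos: [0.5994, 0.0265, 0.5478]
tool_rot: [-0.024, 0.998, 0.041, -0.028]
contact_force: [1.2, -0.2, -3.0]
gripper_width: 0.572
```

```bash
python3 - <<'E'
from tip import *
st()
n=np.load('n.npy');q=o['q']
for r in ([5,0,-40,0],[10,0,-45,0]):
    x=q;e=[]
    for k in range(12): x=fast.row(x,r);e.append(round(float(el(x,n)),1))
    print(e);fast.show(x)
E
```

```text
t 20.2 q [-0.339  0.276  0.313  1.174 -0.135  1.759 -1.545] p [0.5994 0.0265 0.5478] r 0.6 az 2.5
tool z [-0.057  0.046 -0.997] x [ 0.995  0.084 -0.053] y [ 0.081 -0.995 -0.051] F [ 1.24 -0.23 -2.98] M [-0.132 -0.11   0.026] w 0.572
[-0.3, 0.7, 2.9, 5.2, 7.5, 9.7, 11.9, 14.1, 16.4, 18.5, 20.7, 22.9]
q [-0.43  0.15  0.45  0.74 -0.14  1.91 -1.57] p [0.559 0.011 0.82 ] T [ 0.339  0.072 -0.938] Taz 11.9 tilt 20.3 xaz 3.7
[-0.3, 1.4, 4.0, 6.6, 9.2, 11.8, 14.4, 16.9, 19.4, 21.9, 24.4, 26.9]
q [-0.37  0.19  0.42  0.63 -0.17  1.91 -1.57] p [0.577 0.011 0.85 ] T [ 0.404  0.075 -0.912] Taz 10.5 tilt 24.3 xaz 3.5
```

```bash
cat >> h.py <<'E'
def meas(k=6):
    A=[]
    for i in range(k):
        read_camera("side"); o,R=st(False); A.append(np.r_[o["contact_force"],o["torque"],R.T@o["contact_force"],R.T@o["torque"]])
    A=np.array(A); print("F",A[:,:3].mean(0).round(2),"M",A[:,3:6].mean(0).round(3),"Mtool",A[:,9:].mean(0).round(3),"sd",A[:,9:].std(0).round(3),"My each",A[:,4].round(3)); return A
E
python3 -c "
from h import *
meas(6); st()"
```

```text
F [-0.1   0.37 -2.91] M [-0.02 -0.06  0.01] Mtool [-0.026  0.058 -0.011] sd [0.122 0.036 0.02 ] My each [ 0.037 -0.091 -0.071 -0.092 -0.079 -0.068]
t 20.5 q [-0.338  0.277  0.312  1.181 -0.134  1.754 -1.543] p [0.5996 0.0259 0.5439] r 0.6 az 2.5
tool z [-0.061  0.046 -0.997] x [ 0.995  0.084 -0.057] y [ 0.081 -0.995 -0.051] F [-0.01 -0.14 -4.1 ] M [-0.08  -0.068  0.04 ] w 0.576
```

Request:
apply_moves(
  increments=[40,5,0,-40,0,40,5,0,-40,0,40,5,0,-40,0,40,5,0,-40,0,40,5,0,-40,0,40,5,0,-40,0],
)

```text
t: 21.25
eef_pos: [0.6037, 0.0177, 0.6745]
tool_rot: [-0.026, 0.998, 0.037, 0.033]
contact_force: [0.6, 0.0, -3.4]
gripper_width: 0.573
```

```bash
python3 - <<'E'
from tip import *
st()
n=np.load('n.npy');q=o['q'];print(el(q,n))
for r in ([5,0,-40,0],[5,5,-40,0]):
    x=q;e=[]
    for k in range(6): x=fast.row(x,r);e.append(round(float(el(x,n)),1))
    print(e);fast.show(x)
E
```

```text
t 21.25 q [-0.288  0.275  0.287  0.893 -0.138  1.915 -1.561] p [0.6037 0.0177 0.6745] r 0.604 az 1.7
tool z [ 0.065  0.054 -0.996] x [0.995 0.072 0.069] y [ 0.076 -0.996 -0.049] F [ 0.6   0.   -3.39] M [-0.118  0.101  0.019] w 0.573
6.7227086245972085
[9.0, 11.2, 13.5, 15.7, 17.9, 20.1]
q [-0.4   0.17  0.42  0.77 -0.14  1.91 -1.57] p [0.568 0.01  0.795] T [ 0.293  0.067 -0.954] Taz 12.8 tilt 17.5 xaz 3.5
[9.0, 11.2, 13.5, 15.7, 17.9, 20.1]
q [-0.31  0.17  0.38  0.77 -0.15  1.91 -1.52] p [ 0.57  -0.019  0.794] T [ 0.294  0.061 -0.954] Taz 11.6 tilt 17.5 xaz 3.6
```

Request:
apply_moves(
  increments=[40,5,0,-40,0,40,5,0,-40,0,40,5,0,-40,0,40,5,0,-40,0,40,5,0,-40,0,40,5,0,-40,0,40,0,0,0,0],
)

```text
t: 22.12
eef_pos: [0.5644, 0.0097, 0.7844]
tool_rot: [-0.029, 0.99, 0.034, 0.137]
contact_force: [-0.9, -0.3, -3.4]
gripper_width: 0.575
```

```bash
python3 - <<'E'
from tip import *
meas(8)
st();n=np.load('n.npy');print(el(get_obs()['q'],n))
E
```

```text
F [-0.15 -0.03 -2.99] M [-0.095  0.475  0.012] Mtool [-0.059 -0.481 -0.006] sd [0.029 0.022 0.016] My each [0.469 0.477 0.493 0.452 0.462 0.495 0.44  0.513]
t 22.525 q [-0.393  0.166  0.407  0.803 -0.14   1.915 -1.566] p [0.5662 0.0106 0.7808] r 0.566 az 1.1
tool z [ 0.263  0.066 -0.963] x [0.962 0.061 0.267] y [ 0.076 -0.996 -0.047] F [ 0.03  0.08 -3.4 ] M [-0.088  0.513 -0.008] w 0.574
18.24947207189468
```

Request:
apply_moves(
  increments=[40,5,0,-42,0,40,5,0,-42,0,40,5,0,-42,0,40,0,0,0,-9,40,0,0,0,-10,40,0,0,0,-10,40,0,0,0,-10,40,0,0,0,-10,40,0,0,0,-10,40,0,0,0,-10,40,0,0,0,-10],
)

```text
t: 23.9
eef_pos: [0.5252, -0.0, 0.8492]
tool_rot: [0.105, 0.721, 0.663, 0.172]
contact_force: [0.1, -0.3, -3.1]
gripper_width: 0.573
```

```bash
python3 - <<'E'
from tip import *
st();n=np.load('n.npy');print(R.T@[0,0,-1], (R@n)[2])
E
```

```text
t 23.9 q [-0.542  0.079  0.551  0.756 -0.126  1.916 -0.151] p [ 0.5252 -0.      0.8492] r 0.525 az -0.0
tool z [ 0.387  0.077 -0.919] x [0.062 0.992 0.109] y [ 0.92  -0.099  0.38 ] F [ 0.09 -0.3  -3.07] M [-0.147  0.7   -0.036] w 0.573
[-0.10917427 -0.37951947  0.91871973] 0.1550973841973341
```

Request:
apply_moves(
  increments=[40,0,0,0,-10,40,0,0,0,-10,40,0,0,0,0],
)

```text
t: 24.28
eef_pos: [0.5224, -0.0018, 0.854]
tool_rot: [0.137, 0.591, 0.78, 0.154]
contact_force: [0.1, -0.4, -2.6]
gripper_width: 0.574
```

```bash
python3 - <<'E'
from tip import *
A=meas(7); np.save('mF.npy',A)
o,R=st();n=np.load('n.npy');print(R.T@[0,0,-1], (R@n)[2])
E
```

```text
F [ 0.25 -0.16 -3.29] M [-0.146  0.668 -0.006] Mtool [0.683 0.039 0.   ] sd [0.025 0.027 0.034] My each [0.689 0.701 0.651 0.658 0.649 0.687 0.643]
t 24.625 q [-0.525  0.075  0.529  0.751 -0.122  1.916  0.206] p [ 0.5233 -0.0012  0.8525] r 0.523 az -0.1
tool z [ 0.394  0.078 -0.916] x [-0.265  0.964 -0.032] y [0.88  0.256 0.4  ] F [ 0.02 -0.11 -3.21] M [-0.143  0.643 -0.026] w 0.574
[ 0.03178167 -0.39996395  0.91597967] 0.014244719853213858
```

Request:
apply_moves(
  increments=[40,0,0,0,-10,40,0,0,0,-10,40,0,0,0,-10,40,0,0,0,-10,40,0,0,0,-10,40,0,0,0,-10,40,0,0,0,-10,40,0,0,0,0],
)

```text
t: 25.62
eef_pos: [0.5242, -0.0007, 0.8513]
tool_rot: [0.199, 0.021, 0.979, 0.044]
contact_force: [-0.3, -0.2, -2.9]
gripper_width: 0.573
```

```bash
python3 - <<'E'
from tip import *
A=meas(8); np.save('mD.npy',A)
o,R=st();n=np.load('n.npy');print(R.T@[0,0,-1], (R@n)[2])
E
```

```text
F [ 0.19 -0.36 -3.1 ] M [-0.138  0.641 -0.005] Mtool [0.167 0.635 0.   ] sd [0.048 0.029 0.026] My each [0.666 0.67  0.644 0.646 0.639 0.667 0.581 0.618]
t 26.025 q [-0.534  0.077  0.54   0.752 -0.123  1.916  1.461] p [ 5.241e-01 -7.000e-04  8.514e-01] r 0.524 az -0.1
tool z [ 0.392  0.077 -0.917] x [-0.92   0.057 -0.388] y [0.022 0.995 0.094] F [-0.41 -0.56 -2.98] M [-0.067  0.618  0.023] w 0.572
[ 0.3880346  -0.09363441  0.91687608] -0.3425653737172506
```

```bash
cat > search5.py <<'E'
from fast import *
import time,sys
q0=np.array([-.534,.077,.54,.752,-.123,1.916,1.461])
rng=np.random.default_rng(int(sys.argv[1]));res=[];t0=time.time()
END=[.5,-.09,.2]
while time.time()-t0<400:
    wp=[];n=rng.integers(1,4)
    a1=rng.uniform(0,1)
    r=rng.uniform(.28,.5);a=np.radians(rng.uniform(-40,60));z=rng.uniform(.25,.6)
    wp.append(([r*np.cos(a),r*np.sin(a),z],165))
    for i in range(n-1):
        r=rng.uniform(.1,.4);a=np.radians(rng.uniform(-50,70));z=rng.uniform(.2,.6)
        wp.append(([r*np.cos(a),r*np.sin(a),z],0))
    wp.append((END,0))
    q,m,_=path(q0,wp)
    p,R,_=fkj(q)
    if np.linalg.norm(p-END)>.03 or m>46:continue
    T=R[:2,2]
    c=4*np.linalg.norm(T-[-.04,.02])+.2*q[2]**2+(q[1]<-.1)*1+m/120
    res.append((c,m,[(np.round(w,2).tolist(),int(r)) for w,r in wp],q))
res.sort(key=lambda a:a[0])
print(len(res))
for c,m,wp,q in res[:4]: print(round(c,2),m,wp);show(q)
E
for i in 1 2 3 4; do python3 search5.py $i > o$i.txt & done; wait; cat o?.txt
```

```text
1626
0.36 39 [([0.27, 0.06, 0.26], 165), ([0.22, 0.11, 0.54], 0), ([0.1, -0.01, 0.35], 0), ([0.5, -0.09, 0.2], 0)]
q [ 0.18  0.27 -0.14  1.94  0.03  0.97 -1.16] p [ 0.502 -0.089  0.197] T [-0.04   0.012 -0.999] Taz 163.8 tilt 2.4 xaz 22.2
0.44 39 [([0.42, 0.17, 0.57], 165), ([0.16, -0.04, 0.39], 0), ([0.13, 0.05, 0.36], 0), ([0.5, -0.09, 0.2], 0)]
q [ 0.1   0.26 -0.05  1.96  0.    0.93 -1.3 ] p [ 0.504 -0.092  0.197] T [-0.014  0.01  -1.   ] Taz 144.8 tilt 1.0 xaz 12.3
0.45 41 [([0.39, -0.0, 0.53], 165), ([0.12, 0.11, 0.53], 0), ([0.14, -0.07, 0.5], 0), ([0.5, -0.09, 0.2], 0)]
q [ 0.35  0.29 -0.32  1.94  0.06  0.98 -1.27] p [ 0.499 -0.092  0.197] T [-0.043  0.041 -0.998] Taz 136.2 tilt 3.4 xaz 16.9
0.52 39 [([0.26, 0.17, 0.28], 165), ([0.17, -0.14, 0.49], 0), ([0.16, 0.04, 0.31], 0), ([0.5, -0.09, 0.2], 0)]
q [ 0.19  0.24 -0.14  1.98  0.01  0.92 -1.25] p [ 0.499 -0.093  0.201] T [ 0.009  0.021 -1.   ] Taz 67.2 tilt 1.3 xaz 15.6
1540
0.42 39 [([0.26, 0.12, 0.44], 165), ([0.14, -0.01, 0.41], 0), ([0.18, -0.12, 0.52], 0), ([0.5, -0.09, 0.2], 0)]
q [ 0.45  0.29 -0.47  1.94  0.15  0.98 -1
[... 1964 characters left out ...]
2
0.43 45 [([0.44, 0.16, 0.33], 165), ([0.09, -0.05, 0.5], 0), ([0.07, 0.07, 0.6], 0), ([0.5, -0.09, 0.2], 0)]
q [-0.01  0.25  0.08  1.97 -0.05  0.94 -1.26] p [ 0.499 -0.085  0.197] T [-0.027  0.02  -0.999] Taz 143.4 tilt 1.9 xaz 12.4
0.48 43 [([0.29, -0.01, 0.36], 165), ([0.1, 0.18, 0.58], 0), ([0.11, 0.04, 0.28], 0), ([0.5, -0.09, 0.2], 0)]
q [ 0.05  0.28  0.03  1.94 -0.03  1.   -1.03] p [ 0.5   -0.094  0.197] T [-0.07   0.026 -0.997] Taz 159.9 tilt 4.3 xaz 25.5
0.5 41 [([0.45, -0.02, 0.52], 165), ([0.06, 0.1, 0.48], 0), ([0.18, 0.09, 0.51], 0), ([0.5, -0.09, 0.2], 0)]
q [-0.05  0.24  0.13  1.99 -0.07  0.91 -1.22] p [ 0.499 -0.088  0.196] T [-0.002  0.022 -1.   ] Taz 94.8 tilt 1.3 xaz 13.2
```

```bash
python3 -c "
from pl import *
q=P_([([.30,.08,.52],165)],claw=40)
q=P_([([.1,0,.41],0)],claw=40,q=q,step=45)
q=P_([([.5,-.09,.2],0)],claw=40,q=q)
"
```

```text
[40, 18, 2, 12, 8.7, 40, 18, 0, 12, 8.7, 40, 18, -3, 12, 8.7, 40, 17, -6, 12, 8.7, 40, 16, -8, 12, 8.7, 40, 15, -11, 12, 8.7, 40, 13, -13, 12, 8.7, 40, 11, -14, 12, 8.7, 40, 8, -16, 12, 8.7, 40, 6, -17, 12, 8.7, 40, 3, -18, 12, 8.7, 40, 1, -18, 12, 8.7, 40, -2, -18, 12, 8.7, 40, -5, -17, 12, 8.7, 40, -7, -16, 12, 8.7, 40, -10, -15, 12, 8.7, 40, -12, -13, 12, 8.7, 40, -14, -12, 12, 8.7, 40, -15, -9, 12, 8.7]
q [ 0.02 -0.33 -0.24  1.76 -0.08  1.4  -1.43] p [0.381 0.065 0.555] T [ 0.294  0.067 -0.953] Taz 12.9 tilt 17.5 xaz 21.1
[40, -40, -5, 6, 0.0, 40, -40, -5, 6, 0.0, 40, -40, -5, 6, 0.0, 40, -40, -5, 6, 0.0, 40, -40, -5, 6, 0.0, 40, -40, -5, 6, 0.0, 40, -40, -5, 6, 0.0, 40, -40, -5, 6, 0.0]
q [ 0.21 -0.33 -0.25  1.93 -0.13  1.52 -1.23] p [0.298 0.006 0.458] T [ 0.017  0.051 -0.999] Taz 71.8 tilt 3.1 xaz 21.0
[40, 21, 25, 37, 0.0, 40, 21, 25, 37, 0.0, 40, 21, 25, 37, 0.0, 40, 21, 25, 37, 0.0, 40, 21, 25, 37, 0.0, 40, 21, 25, 37, 0.0, 40, 21, 25, 37, 0.0]
q [ 0.24  0.25 -0.18  1.98 -0.01  0.9  -1.13] p [ 0.503 -0.091  0.197] T [ 0.017  0.051 -0.999] Taz 71.4 tilt 3.1 xaz 21.0
```

Request:
apply_moves(
  increments=[40,18,2,12,8.7,40,18,0,12,8.7,40,18,-3,12,8.7,40,17,-6,12,8.7,40,16,-8,12,8.7,40,15,-11,12,8.7,40,13,-13,12,8.7,40,11,-14,12,8.7,40,8,-16,12,8.7,40,6,-17,12,8.7,40,3,-18,12,8.7,40,1,-18,12,8.7],
)

```text
t: 27.52
eef_pos: [0.3907, 0.0536, 0.6508]
tool_rot: [0.091, 0.769, 0.608, 0.178]
contact_force: [-0.3, -0.4, -2.0]
gripper_width: 0.576
```

```bash
python3 -c "
from pl import *
o,R=st();print(R.T@o['torque'],R.T@[0,0,-1])
q=P_([([.30,.08,.52],65)],claw=40)
q=P_([([.1,0,.41],0)],claw=40,q=q,step=45)
q=P_([([.5,-.09,.2],0)],claw=40,q=q)
"
```

```text
t 27.525 q [ 0.009 -0.337 -0.197  1.576 -0.068  1.493 -0.431] p [0.3907 0.0536 0.6508] r 0.394 az 7.8
tool z [ 0.385  0.077 -0.92 ] x [0.198 0.966 0.164] y [ 0.902 -0.245  0.357] F [-0.31 -0.4  -1.95] M [-0.124  0.707 -0.002] w 0.576
[ 0.65876648 -0.2856415   0.0084955 ] [-0.1637252  -0.35652304  0.919829  ]
[40, -2, -17, 11, 8.1, 40, -4, -16, 11, 8.1, 40, -6, -16, 11, 8.1, 40, -8, -15, 11, 8.1, 40, -10, -13, 11, 8.1, 40, -12, -12, 11, 8.1, 40, -14, -10, 11, 8.1, 40, -15, -8, 11, 8.1]
q [-0.1  -0.33 -0.24  1.78 -0.04  1.39 -1.7 ] p [0.373 0.096 0.541] T [ 0.286  0.058 -0.957] Taz 11.5 tilt 17.0 xaz 11.9
[40, -39, 5, 5, 0.0, 40, -39, 5, 5, 0.0, 40, -39, 5, 5, 0.0, 40, -39, 5, 5, 0.0, 40, -39, 5, 5, 0.0, 40, -39, 5, 5, 0.0, 40, -39, 5, 5, 0.0, 40, -39, 5, 5, 0.0]
q [ 0.05 -0.33 -0.25  1.94 -0.08  1.51 -1.55] p [0.297 0.036 0.453] T [ 0.019  0.005 -1.   ] Taz 14.6 tilt 1.1 xaz 11.9
[40, 24, 24, 37, 0.0, 40, 24, 24, 37, 0.0, 40, 24, 24, 37, 0.0, 40, 24, 24, 37, 0.0, 40, 24, 24, 37, 0.0, 40, 24, 24, 37, 0.0, 40, 24, 24, 37, 0.0]
q [ 0.14  0.24 -0.09  1.99  0.02  0.89 -1.32] p [ 0.501 -0.093  0.197] T [ 0.019  0.005 -1.   ] Taz 13.8 tilt 1.1 xaz 11.9
```

Request:
apply_moves(
  increments=[40,-2,-17,11,9,40,-4,-16,11,9,40,-6,-16,11,9,40,-8,-15,11,9,40,-10,-13,11,9,40,-12,-12,11,9,40,-14,-10,11,9,40,-15,-8,11,9],
)

```text
t: 28.52
eef_pos: [0.3784, 0.1056, 0.5363]
tool_rot: [-0.027, 0.987, 0.011, 0.158]
contact_force: [0.5, 0.5, -3.4]
gripper_width: 0.574
```

```bash
python3 -c "
from pl import *
o,R=st();n=np.load('n.npy');print(R@n)
q0=o['q']
for tgt in ([.1,0,.41],[.1,.04,.41],[.1,0,.36],[.05,.0,.41]):
  print(tgt)
  q=P_([(tgt,0)],claw=40,step=45,q=q0)
q=P_([([.5,-.09,.2],0)],claw=40,q=q)
"
```

```text
t 28.525 q [-0.136 -0.337 -0.241  1.802 -0.018  1.35  -1.924] p [0.3784 0.1056 0.5363] r 0.393 az 15.6
tool z [ 0.312  0.057 -0.948] x [0.95  0.013 0.313] y [ 0.03  -0.998 -0.05 ] F [ 0.53  0.55 -3.37] M [-0.132  0.564 -0.031] w 0.574
[0.93335422 0.00688054 0.35889072]
[0.1, 0, 0.41]
[40, -38, 13, 3, 0.0, 40, -38, 13, 3, 0.0, 40, -38, 13, 3, 0.0, 40, -38, 13, 3, 0.0, 40, -38, 13, 3, 0.0, 40, -38, 13, 3, 0.0, 40, -38, 13, 3, 0.0, 40, -38, 13, 3, 0.0]
q [-0.02 -0.33 -0.25  1.94 -0.06  1.49 -1.81] p [0.301 0.051 0.455] T [ 0.042 -0.013 -0.999] Taz -16.9 tilt 2.5 xaz 1.1
[0.1, 0.04, 0.41]
[40, -44, 9, 4, 0.0, 40, -44, 9, 4, 0.0, 40, -44, 9, 4, 0.0, 40, -44, 9, 4, 0.0, 40, -44, 9, 4, 0.0, 40, -44, 9, 4, 0.0, 40, -44, 9, 4, 0.0]
q [-0.3  -0.33 -0.26  1.96 -0.01  1.48 -2.1 ] p [0.282 0.117 0.446] T [ 0.063 -0.046 -0.997] Taz -35.8 tilt 4.5 xaz 0.9
[0.1, 0, 0.36]
[40, -40, 13, 9, 0.0, 40, -40, 13, 9, 0.0, 40, -40, 13, 9, 0.0, 40, -40, 13, 9, 0.0, 40, -40, 13, 9, 0.0, 40, -40, 13, 9, 0.0, 40, -40, 13, 9, 0.0, 40, -40, 13, 9, 0.0]
q [-0.04 -0.33 -0.27  2.08 -0.06  1.35 -1.83] p [0.295 0.054 0.389] T [ 0.045 -0.015 -0.999] Taz -18.4 tilt 2.7 xaz 1.1
[0.05, 0.0, 0.41]
[40, -39, 11, 1, 0.0, 40, -39, 11, 1, 0.0, 40, -39, 11, 1, 0.0, 40, -39, 11, 1, 0.0, 40, -39, 11, 1, 0.0, 40, -39, 11, 1, 0.0, 40, -39, 11, 1, 0.0, 40, -39, 11, 1, 0.0, 40, -39, 11, 1, 0.0]
q [-0.15 -0.33 -0.25  1.9  -0.04  1.58 -1.94] p [0.28  0.078 0.473] T [ 0.004 -0.043 -0.999] Taz -85.3 tilt 2.5 xaz 0.9
[40, 27, 20, 35, 0.0, 40, 27, 20, 35, 0.0, 40, 27, 20, 35, 0.0, 40, 27, 20, 35, 0.0, 40, 27, 20, 35, 0.0, 40, 27, 20, 35, 0.0, 40, 27, 20, 35, 0.0, 40, 27, 20, 35, 0.0]
q [ 0.01  0.23  0.02  1.99  0.05  0.91 -1.55] p [ 0.499 -0.091  0.201] T [ 0.004 -0.043 -0.999] Taz -84.8 tilt 2.5 xaz 0.9
```

Request:
apply_moves(
  increments=[40,-38,15,3,-0.5,40,-38,15,3,-0.5,40,-38,15,3,-0.5,40,-38,15,3,-0.5,40,-38,15,3,-0.5,40,-38,15,3,-0.5,40,-38,15,3,-0.5,40,-38,15,3,-0.5],
)

```text
t: 29.52
eef_pos: [0.2672, 0.0793, 0.322]
tool_rot: [0.027, 0.998, 0.056, 0.016]
contact_force: [-0.0, -0.1, -3.1]
gripper_width: 0.572
```

```bash
python3 -c "
from pl import *
o,R=st();n=np.load('n.npy');print(R@n)
q0=o['q']
for k in (0,1,2):
  q=q0
  for i in range(k): q=fast.row(q,[-38,18,5,0])
  print(k);fast.show(q)
q=P_([([.48,-.08,.25],0)],claw=40)
"
```

```text
t 29.525 q [ 0.137 -0.337 -0.519  2.205 -0.11   1.219 -1.78 ] p [0.2672 0.0793 0.322 ] r 0.279 az 16.5
tool z [ 0.035 -0.053 -0.998] x [0.993 0.112 0.028] y [ 0.11  -0.992  0.056] F [-0.02 -0.06 -3.06] M [ 0.12   0.116 -0.023] w 0.572
[0.99078418 0.11125421 0.07726067]
0
q [ 0.14 -0.34 -0.52  2.21 -0.11  1.22 -1.78] p [0.267 0.079 0.322] T [ 0.035 -0.053 -0.998] Taz -56.8 tilt 3.6 xaz 6.5
1
q [-0.07 -0.33 -0.36  2.24 -0.06  1.23 -1.85] p [0.256 0.068 0.313] T [ 0.016 -0.059 -0.998] Taz -74.6 tilt 3.5 xaz 6.4
2
q [-0.12 -0.33 -0.3   2.28 -0.04  1.23 -1.85] p [0.244 0.053 0.299] T [-0.015 -0.07  -0.997] Taz -102.0 tilt 4.1 xaz 6.3
[40, 32, 30, 15, 0.0, 40, 32, 30, 15, 0.0, 40, 32, 30, 15, 0.0, 40, 32, 30, 15, 0.0, 40, 32, 30, 15, 0.0, 40, 32, 30, 15, 0.0]
q [ 0.28  0.15 -0.3   1.99  0.12  0.99 -1.54] p [ 0.481 -0.083  0.248] T [ 0.035 -0.053 -0.998] Taz -56.5 tilt 3.6 xaz 6.5
```

```bash
python3 -c "
from pl import *
q=P_([([.547,-.092,.065],0)],claw=40,step=48)
"
```

```text
[40, 28, 21, 31, 0.0, 40, 28, 21, 31, 0.0, 40, 28, 21, 31, 0.0, 40, 28, 21, 31, 0.0, 40, 28, 21, 31, 0.0, 40, 28, 21, 31, 0.0, 40, 28, 21, 31, 0.0, 40, 28, 21, 31, 0.0, 40, 28, 21, 31, 0.0]
q [ 0.27  0.51 -0.3   1.99  0.33  0.65 -1.71] p [ 0.548 -0.095  0.061] T [ 0.035 -0.053 -0.998] Taz -56.1 tilt 3.6 xaz 6.5
```

Request:
apply_moves(
  increments=[40,28,21,31,0.2,40,28,21,31,0.2,40,28,21,31,0.2,40,28,21,31,0.2,40,28,21,31,0.2,40,28,21,30,0.2,40,28,21,28,0.2,40,28,20,28,0,40,25,18,20,0],
)

```text
t: 30.65
eef_pos: [0.5529, -0.0984, 0.0737]
tool_rot: [0.027, 0.999, 0.041, 0.021]
contact_force: [-0.0, 0.0, -2.2]
gripper_width: 0.576
```

```bash
python3 -c "
from pl import *
o,R=st();n=np.load('n.npy');print(R@n)
print(R.T@(np.array([.547,-.092,.022])-o['eef_pos'])*1000)
"
```

```text
t 30.65 q [ 0.277  0.491 -0.304  1.98   0.315  0.67  -1.724] p [ 0.5529 -0.0984  0.0737] r 0.562 az -10.1
tool z [ 0.044 -0.052 -0.998] x [0.996 0.083 0.04 ] y [ 0.081 -0.995  0.056] F [-0.    0.03 -2.22] M [0.071 0.079 0.004] w 0.576
[0.99267919 0.0820419  0.08864058]
[-7.43370948 -9.77919201 51.00656325]
```

Request:
apply_moves(
  increments=[40,-2,-3,22,0,40,-2,-2,16,0,40,0,0,7,0,40,0,0,3,0],
  squeeze=20,
)

```text
t: 31.15
eef_pos: [0.5531, -0.0982, 0.0225]
tool_rot: [0.027, 0.999, 0.038, 0.022]
contact_force: [0.5, -0.2, -3.7]
gripper_width: 0.574
```

```bash
python3 -c "
from pl import *
o,R=st()
"
```

```text
t 31.15 q [ 0.244  0.571 -0.265  2.001  0.365  0.569 -1.778] p [ 0.5531 -0.0982  0.0225] r 0.562 az -10.1
tool z [ 0.045 -0.052 -0.998] x [0.996 0.078 0.041] y [ 0.075 -0.996  0.056] F [ 0.52 -0.21 -3.74] M [ 0.065  0.14  -0.046] w 0.574
```

Request:
apply_moves(
  increments=[40,0,0,3,0,40,0,0,3,0],
)

```text
t: 31.4
eef_pos: [0.5549, -0.0983, 0.0181]
tool_rot: [0.027, 0.999, 0.039, 0.023]
contact_force: [-0.1, 0.3, 7.2]
gripper_width: 0.574
```

```bash
python3 -c "
from pl import *
o,R=st()
"
```

```text
t 31.4 q [ 0.24   0.579 -0.26   2.001  0.371  0.558 -1.783] p [ 0.5549 -0.0983  0.0181] r 0.564 az -10.0
tool z [ 0.049 -0.053 -0.997] x [0.996 0.078 0.044] y [ 0.076 -0.996  0.056] F [-0.08  0.26  7.25] M [ 0.163  0.721 -0.022] w 0.574
```

Request:
apply_moves(
  increments=[40,0,0,2,0,70,0,0,0,0,85,0,0,0,0,85,0,0,0,0],
)

```text
t: 31.9
eef_pos: [0.5571, -0.0985, 0.0185]
tool_rot: [0.028, 0.999, 0.038, 0.026]
contact_force: [-0.5, -1.1, 0.0]
gripper_width: 0.998
```

```bash
python3 -c "
from pl import *
o,R=st()
print(R.T@(np.array([.553,-.098,.12])-o['eef_pos'])*1000)
q=P_([([.55,-.098,.11],0),([.5,-.217,.16],0)],step=50)
"
```

```text
t 31.9 q [ 0.239  0.579 -0.259  2.     0.373  0.554 -1.785] p [ 0.5571 -0.0985  0.0185] r 0.566 az -10.0
tool z [ 0.053 -0.054 -0.997] x [0.996 0.078 0.049] y [ 0.075 -0.995  0.058] F [-0.54 -1.15  0.  ] M [ 0.07   0.012 -0.004] w 0.998
[   0.91843105    5.04500815 -101.43376192]
[85, -2, 2, -46, 0.0, 85, -2, 2, -46, 0.0]
q [ 0.3   0.43 -0.33  1.97  0.28  0.73 -1.7 ] p [ 0.549 -0.098  0.11 ] T [ 0.054 -0.054 -0.997] Taz -45.0 tilt 4.3 xaz 4.5
[85, -19, 39, -15, 0.0, 85, -19, 39, -15, 0.0, 85, -19, 39, -15, 0.0]
q [ 0.54  0.33 -0.33  1.98  0.2   0.79 -1.4 ] p [ 0.499 -0.216  0.159] T [ 0.054 -0.054 -0.997] Taz -45.1 tilt 4.4 xaz 4.5
```

Request:
apply_moves(
  increments=[85,0,3,-46,0,85,0,3,-46,0,85,-12,40,-12,0,85,-12,40,-8,0,85,-8,36,0,0],
  squeeze=40,
)

```text
t: 32.52
eef_pos: [0.5298, -0.2156, 0.1398]
tool_rot: [0.027, 0.998, 0.043, 0.027]
contact_force: [0.6, 0.1, 0.5]
gripper_width: 0.997
```

```bash
python3 - <<'E'
from loc import *
o,R=st()
p,d=read_camera('wrist'); cv2.imwrite('pics/w2.png',p)
for r in outline_of('wrist','valve_a'):
    if r['p']<.4: continue
    W,_=wristpts(d,o,R,r['pixels']); print(r['extent'],valve(W))
p,d=read_camera('side'); cv2.imwrite('pics/side2.png',p[150:360,180:460].repeat(2,0).repeat(2,1))
for r in outline_of('side','valve_a'):
    if r['p']<.4: continue
    m=r['pixels']&(d>0);v,u=np.nonzero(m)
    print('side',valve(world('side',np.c_[u,v],d[m])))
print(R.T@(np.array([.544,-.217,.012])-o['eef_pos'])*1000)
E
```

```text
t 32.525 q [ 0.516  0.401 -0.323  1.928  0.234  0.778 -1.427] p [ 0.5298 -0.2156  0.1398] r 0.572 az -22.1
tool z [ 0.056 -0.052 -0.997] x [0.995 0.086 0.051] y [ 0.083 -0.995  0.057] F [0.6  0.07 0.5 ] M [0.043 0.006 0.017] w 0.997
[316.8, 194.3, 71.7, 143.4] {'rect': [array([ 0.5439, -0.2188]), array([0.1162, 0.0577]), 4.6], 'az': np.float64(4.88), 't': array([-0.0587,  0.0539]), 'n': array([-0.0271,  0.027 ]), 'mid': array([ 0.5445, -0.2182]), 'mid2': array([ 0.5446, -0.2183]), 'z': np.float64(0.0585)}
[183.8, 173.8, 69.1, 143.1] {'rect': [array([ 0.5523, -0.1005]), array([0.116 , 0.0583]), 4.5], 'az': np.float64(4.81), 't': array([-0.0578,  0.055 ]), 'n': array([-0.0252,  0.0283]), 'mid': array([ 0.5527, -0.1036]), 'mid2': array([ 0.5526, -0.1021]), 'z': np.float64(0.0585)}
side {'rect': [array([ 0.5419, -0.2208]), array([0.117 , 0.0596]), 4.1], 'az': np.float64(5.01), 't': array([-0.057 ,  0.0565]), 'n': array([-0.0243,  0.0267]), 'mid': array([ 0.5417, -0.2243]), 'mid2': array([ 0.5416, -0.2232]), 'z': np.float64(0.0598)}
side {'rect': [array([ 0.5502, -0.1019]), array([0.1172, 0.0582]), 5.1], 'az': np.float64(9.79), 't': array([-0.0783,  0.0373]), 'n': array([-0.0255,  0.0266]), 'mid': array([ 0.5503, -0.1083]), 'mid2': array([ 0.5502, -0.1078]), 'z': np.float64(0.0589)}
[  7.48059174  -4.68834249 128.2545045 ]
```

Request:
apply_moves(
  increments=[85,2,0,32,0,85,2,0,32,0,85,2,1,30,0,85,1,1,22,0,85,0,0,4,0],
)

```text
t: 33.35
eef_pos: [0.5467, -0.2134, 0.0164]
tool_rot: [0.025, 0.998, 0.047, 0.027]
contact_force: [0.5, -0.0, -0.3]
gripper_width: 0.996
```

```bash
python3 - <<'E'
from h import *
o,R=st()
print(R.T@(np.array([.544,-.2185,.012])-o['eef_pos'])*1000)
E
```

```text
t 33.35 q [ 0.447  0.602 -0.257  1.957  0.339  0.556 -1.523] p [ 0.5467 -0.2134  0.0164] r 0.587 az -21.3
tool z [ 0.057 -0.047 -0.997] x [0.994 0.095 0.052] y [ 0.093 -0.994  0.052] F [ 0.48 -0.01 -0.26] M [0.091 0.066 0.09 ] w 0.996
[-3.39796973  4.60911703  4.4692474 ]
```

Request:
apply_moves(
  increments=[85,-3,5,3,0.6,40,0,0,0,0,40,0,0,0,0,40,0,0,0,0,40,0,0,0,0],
  squeeze=45,
)

```text
t: 33.98
eef_pos: [0.5454, -0.2181, 0.0157]
tool_rot: [0.025, 0.998, 0.042, 0.029]
contact_force: [-0.3, -0.2, -3.2]
gripper_width: 0.576
```

```bash
python3 - <<'E'
from h import *
o,R=st()
n=R.T@np.array([np.cos(np.radians(4.8)),np.sin(np.radians(4.8)),0]);np.save('n2.npy',n);print(n)
m=R.T@(np.array([.5442,-.2187,.029])-o['eef_pos']);np.save('m2.npy',m);print(m)
E
```

```text
t 33.975 q [ 0.454  0.603 -0.254  1.958  0.338  0.55  -1.522] p [ 0.5454 -0.2181  0.0157] r 0.587 az -21.8
tool z [ 0.06  -0.048 -0.997] x [0.995 0.086 0.056] y [ 0.083 -0.995  0.052] F [-0.26 -0.18 -3.19] M [ 0.074  0.032 -0.038] w 0.576
[ 9.98442949e-01 -7.29377838e-04  5.57776366e-02]
[-0.00048735  0.00116837 -0.01331098]
```

```bash
python3 - <<'E'
from pl import *
q=P_([([.543,-.216,.11],0)],claw=40,step=34)
q=P_([([.47,.11,.17],-13.7)],claw=40,step=48,q=q)
E
```

```text
[40, 1, 1, -31, 0.0, 40, 1, 1, -31, 0.0, 40, 1, 1, -31, 0.0]
q [ 0.5   0.46 -0.32  1.92  0.26  0.73 -1.45] p [ 0.544 -0.216  0.109] T [ 0.06  -0.048 -0.997] Taz -38.5 tilt 4.4 xaz 4.9
[40, -5, -41, -10, -1.7, 40, -4, -41, -10, -1.7, 40, -3, -41, -10, -1.7, 40, -2, -41, -10, -1.7, 40, 0, -41, -10, -1.7, 40, 1, -41, -10, -1.7, 40, 2, -41, -10, -1.7, 40, 3, -41, -10, -1.7]
q [ 0.05  0.26 -0.52  2.08  0.27  0.83 -1.88] p [0.47  0.108 0.169] T [ 0.06  -0.047 -0.997] Taz -37.8 tilt 4.4 xaz 18.6
```

Request:
apply_moves(
  increments=[40,1,1,-22,0,40,1,1,-32,0,40,1,1,-34,0,40,-5,-41,-10,-1.7,40,-4,-41,-10,-1.7,40,-3,-41,-10,-1.7,40,-2,-41,-10,-1.7,40,0,-41,-10,-1.7,40,1,-41,-10,-1.7,40,2,-41,-8,-1.7,40,3,-38,-5,-1.7],
)

```text
t: 35.35
eef_pos: [0.4639, 0.1109, 0.1589]
tool_rot: [0.028, 0.986, 0.16, 0.022]
contact_force: [0.8, 0.4, -3.4]
gripper_width: 0.571
```

```bash
python3 - <<'E'
from inl import *
read_camera('side'); 
o,R=st()
p,d=read_camera('wrist'); cv2.imwrite('pics/w3.png',p)
np.savez('w3.npz',p=p,d=d,R=R,e=o['eef_pos'])
rr=outline_of('wrist','inlet')
for r in rr: print(round(r['p'],2),r['extent'])
W,uv=wristpts(d,o,R,rr[0]['pixels']); np.save('inletW2.npy',W)
n=np.load('n2.npy');print('n',R@n)
E
```

```text
t 35.4 q [ 0.036  0.269 -0.523  2.087  0.272  0.811 -1.898] p [0.4629 0.1171 0.1595] r 0.477 az 14.2
tool z [ 0.053 -0.043 -0.998] x [0.945 0.324 0.036] y [ 0.322 -0.945  0.058] F [-0.84  6.65 -2.68] M [0.635 0.187 0.071] w 0.573
0.57 [291.8, 73.5, 166.0, 147.0]
n [ 0.94655961  0.32192084 -0.01979617]
```

View pics/w3.png

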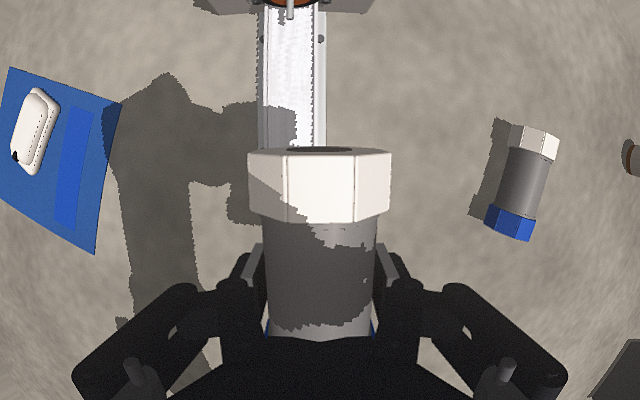

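```bash
python3 - <<'E'
from h import *
z=np.load('w3.npz');d=z['d'];R=z['R'];e=z['e']
mask=np.zeros((400,640),bool);mask[0:148,190:400]=1
W2,_=wristpts(d,{'eef_pos':e},R,mask)
W1=np.load('inletW.npy')
for nm,W in(("w1",W1),("w2",W2)):
    for az in (18.0,18.5,19.0):
        l=np.array([np.cos(np.radians(az)),np.sin(np.radians(az))]);nn=np.array([-l[1],l[0]])
        t=W[:,:2]@l;s=W[:,:2]@nn;zz=W[:,2]
        for a,b in((.50,.54),(.54,.58),(.58,.62)):
            k=(t>a)&(t<b)&(zz>.033)&(zz<.042)&(abs(s+.018)<.045)
            if k.sum()>20:
                ss=s[k];L=ss[ss<-.018];H=ss[ss>-.018];print(nm,az,a,"n",k.sum(),"edges",np.percentile(L,[2,50]).round(4),np.percentile(H,[50,98]).round(4),"ctr",((np.median(L)+np.median(H))/2).round(4),((np.percentile(ss,2)+np.percentile(ss,98))/2).round(4))
    az=18.5;l=np.array([np.cos(np.radians(az)),np.sin(np.radians(az))]);nn=np.array([-l[1],l[0]])
    t=W[:,:2]@l;s=W[:,:2]@nn;zz=W[:,2]
    k=(zz>.05)&(zz<.09)&(abs(s+.018)>.03)&(t>.6);print(nm,"face t",np.percentile(t[k],[5,25,50,75]).round(4),k.sum())
    tt=t[k];sv=s[k]
    if k.sum()>50:
        kk=abs(tt-np.median(tt))<.01; A=np.polyfit(sv[kk],tt[kk],1);print("face slope deg",np.degrees(A[0]).round(2),sv[kk].min().round(3),sv[kk].max().round(3))
    k=(zz>.088)&(t>.6);print("top front t",np.percentile(t[k],[0.5,2]).round(4),"s",np.percentile(s[k],[.5,99.5]).round(4)) if k.sum() else 0
    k=(t>.50)&(t<.56)&(zz>.024)&(zz<.033)&(abs(s+.018)<.03);print("floor z",np.median(zz[k]).round(4),k.sum())
E
```

```text
w1 18.0 0.5 n 197 edges [-0.0379 -0.0361] [0.0072 0.0104] ctr -0.0144 -0.0137
w1 18.0 0.54 n 197 edges [-0.0372 -0.0356] [0.0078 0.0108] ctr -0.0139 -0.0133
w1 18.0 0.58 n 186 edges [-0.037  -0.0352] [0.0083 0.0107] ctr -0.0135 -0.0132
w1 18.5 0.5 n 198 edges [-0.0424 -0.0407] [0.0026 0.0058] ctr -0.019 -0.0183
w1 18.5 0.54 n 196 edges [-0.0421 -0.0405] [0.0029 0.0061] ctr -0.0188 -0.0181
w1 18.5 0.58 n 187 edges [-0.0423 -0.0404] [0.003  0.0055] ctr -0.0187 -0.0185
w1 19.0 0.5 n 198 edges [-0.047  -0.0452] [-0.0019  0.0014] ctr -0.0236 -0.0228
w1 19.0 0.54 n 197 edges [-0.0472 -0.0455] [-0.0019  0.0013] ctr -0.0237 -0.023
w1 19.0 0.58 n 186 edges [-0.0476 -0.0456] [-0.0023  0.0002] ctr -0.024 -0.0237
w1 face t [0.6559 0.657  0.6576 0.6581] 581
face slope deg 0.16 -0.073 0.057
top front t [0.6567 0.6588] s [-0.0498  0.0564]
floor z 0.0296 1167
w2 18.0 0.5 n 121 edges [-0.0357 -0.0347] [0.0083 0.0097] ctr -0.0132 -0.0132
w2 18.0 0.54 n 320 edges [-0.0355 -0.0344] [0.0083 0.0102] ctr -0.013 -0.0127
w2 18.0 0.58 n 355 edges [-0.0357 -0.0343] [0.0089 0.0109] ctr -0.0127 -0.0126
w2 18.5 0
[... 456 characters left out ...]
0231 -0.0229Traceback (most recent call last):
  File "<stdin>", line 16, in <module>
    return _quantile_unchecked(
        a, q, axis, out, overwrite_input, method, keepdims, weights)
    return _ureduce(a,
                    func=_quantile_ureduce_func,
    ...<5 lines>...
                    overwrite_input=overwrite_input,
                    method=method)
    r = func(a, **kwargs)
    result = _quantile(arr,
                       quantiles=q,
    ...<2 lines>...
                       out=out,
                       weights=wgt)
    slices_having_nans = np.isnan(arr[-1, ...])
                                  ~~~^^^^^^^^^
IndexError: index -1 is out of bounds for axis 0 with size 0
```

```bash
cat > ins.py <<'E'
from h import *
l=np.array([np.cos(np.radians(18.5)),np.sin(np.radians(18.5))]);nn=np.array([-l[1],l[0]])
def vs(o,R):
    m=o["eef_pos"]+R@np.load('m2.npy');n=R@np.load('n2.npy')
    print("valve mid t %.4f s %.4f z %.4f naz %.2f el %.2f  nose gap %.4f"%(m[:2]@l,m[:2]@nn,m[2],np.degrees(np.arctan2(n[1],n[0])),np.degrees(np.arcsin(n[2])),.657-m[:2]@l-.058))
    return m
def need(t,s,z):
    o,R=st();m=vs(o,R)
    tgt=np.r_[t*l+s*nn,z];print("move",(R.T@(tgt-m)*1000).round(1))
E
python3 -c "
from ins import *
need(.563,-.018,.095)"
```

```text
t 35.5 q [ 0.04   0.27  -0.517  2.088  0.273  0.811 -1.893] p [0.4639 0.1118 0.1588] r 0.477 az 13.6
tool z [ 0.052 -0.047 -0.998] x [0.947 0.32  0.034] y [ 0.318 -0.946  0.061] F [-0.35 -0.64 -3.23] M [0.002 0.131 0.017] w 0.573
valve mid t 0.4745 s -0.0415 z 0.1721 naz 18.53 el -1.23  nose gap 0.1245
move [ 85.9 -28.1  78.6]
```

Request:
apply_moves(
  increments=[40,29,-9,26,0,40,29,-9,26,0,40,26,-9,24,0,40,2,-1,2,0],
)

```text
t: 36.0
eef_pos: [0.543, 0.157, 0.0788]
tool_rot: [0.03, 0.987, 0.158, 0.021]
contact_force: [-0.7, 0.2, -3.7]
gripper_width: 0.573
```

```bash
python3 -c "
from ins import *
read_camera('side')
need(.563,-.018,.064)"
```

```text
t 36.05 q [-0.083  0.515 -0.443  1.947  0.423  0.746 -2.042] p [0.5426 0.1564 0.0792] r 0.565 az 16.1
tool z [ 0.051 -0.053 -0.997] x [0.949 0.313 0.032] y [ 0.311 -0.948  0.066] F [ 0.13 -0.61 -3.62] M [0.047 0.092 0.042] w 0.577
valve mid t 0.5633 s -0.0241 z 0.0926 naz 18.10 el -1.37  nose gap 0.0357
move [-1.2 -8.  28.1]
```

Request:
apply_moves(
  increments=[40,0,-7,8,-0.4,40,0,-1,10,0,40,0,0,5,0],
)

```text
t: 36.42
eef_pos: [0.5405, 0.1608, 0.0556]
tool_rot: [0.031, 0.986, 0.161, 0.021]
contact_force: [0.7, -0.0, -2.9]
gripper_width: 0.576
```

```bash
python3 -c "
from ins import *
p,d=read_camera('wrist');cv2.imwrite('pics/w4.png',p)
p,d=read_camera('side');cv2.imwrite('pics/s4.png',cv2.resize(p[90:270,200:420],None,fx=3,fy=3))
need(.563,-.018,.061)"
```

```text
t 36.525 q [-0.108  0.549 -0.425  1.96   0.455  0.704 -2.076] p [0.5405 0.1608 0.0556] r 0.564 az 16.6
tool z [ 0.051 -0.054 -0.997] x [0.947 0.318 0.031] y [ 0.316 -0.946  0.067] F [-0.64 -0.04 -3.74] M [0.062 0.15  0.024] w 0.576
valve mid t 0.5627 s -0.0192 z 0.0689 naz 18.40 el -1.41  nose gap 0.0363
move [ 0.1 -1.8  7.8]
```

View pics/w4.png

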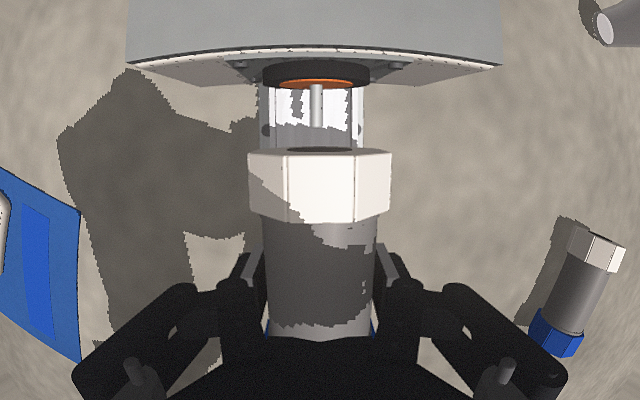

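View pics/s4.png

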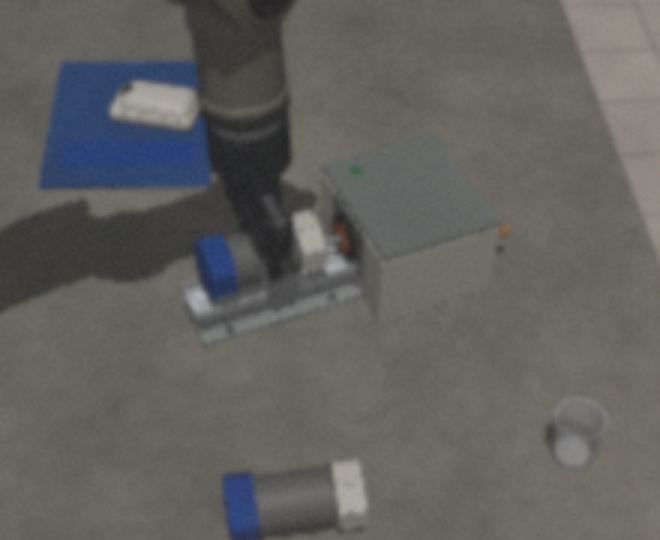

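Request:
apply_moves(
  increments=[40,0,-2,5,0,40,0,0,3,0],
)

```text
t: 36.78
eef_pos: [0.5407, 0.1625, 0.0477]
tool_rot: [0.031, 0.986, 0.161, 0.021]
contact_force: [1.0, -0.8, -3.4]
gripper_width: 0.574
```

```bash
python3 -c "
from ins import *
need(.563,-.018,.059)"
```

```text
t 36.775 q [-0.116  0.561 -0.418  1.963  0.466  0.689 -2.089] p [0.5407 0.1625 0.0477] r 0.565 az 16.7
tool z [ 0.052 -0.054 -0.997] x [0.947 0.318 0.032] y [ 0.315 -0.947  0.067] F [ 0.98 -0.77 -3.37] M [ 0.119  0.089 -0.044] w 0.574
valve mid t 0.5633 s -0.0178 z 0.0610 naz 18.38 el -1.33  nose gap 0.0357
move [-0.4  0.1  2. ]
```

Request:
apply_moves(
  increments=[40,0,0,1.5,0,40,0,0,1,0],
)

```text
t: 37.02
eef_pos: [0.5404, 0.1623, 0.0461]
tool_rot: [0.031, 0.986, 0.161, 0.021]
contact_force: [-7.0, -1.7, 10.4]
gripper_width: 0.57
```

```bash
python3 -c "
from ins import *
need(.563,-.018,.059)"
```

```text
t 37.025 q [-0.118  0.563 -0.417  1.964  0.468  0.687 -2.091] p [0.5404 0.1623 0.0461] r 0.564 az 16.7
tool z [ 0.052 -0.055 -0.997] x [0.948 0.318 0.032] y [ 0.315 -0.946  0.068] F [-7.05 -1.67 10.4 ] M [-0.278  0.949 -0.036] w 0.57
valve mid t 0.5631 s -0.0179 z 0.0594 naz 18.38 el -1.37  nose gap 0.0359
move [-0.1  0.1  0.4]
```

Request:
apply_moves(
  increments=[64,0,0,0,0,64,0,0,0,0,40,0,0,-0.5,0,40,0,0,0,0,40,0,0,0,0],
  squeeze=25,
)

```text
t: 37.65
eef_pos: [0.5422, 0.1626, 0.0481]
tool_rot: [0.031, 0.986, 0.16, 0.023]
contact_force: [0.5, -1.2, 1.3]
gripper_width: 0.586
```

```bash
python3 -c "
from ins import *
need(.599,-.018,.059)"
```

```text
t 37.65 q [-0.118  0.561 -0.417  1.962  0.468  0.688 -2.091] p [0.5422 0.1626 0.0481] r 0.566 az 16.7
tool z [ 0.055 -0.054 -0.997] x [0.947 0.318 0.035] y [ 0.315 -0.947  0.069] F [ 0.52 -1.22  1.31] M [-0.005  0.192  0.014] w 0.586
valve mid t 0.5648 s -0.0181 z 0.0614 naz 18.37 el -1.17  nose gap 0.0342
move [34.1 -0.3  3.6]
```

Request:
apply_moves(
  increments=[40,3,0,0.1,0,40,4,0,0.1,0,40,4,0,0.1,0,40,4,0,0.1,0],
)

```text
t: 38.15
eef_pos: [0.5476, 0.1642, 0.048]
tool_rot: [0.035, 0.986, 0.161, 0.014]
contact_force: [-7.9, -2.1, 8.8]
gripper_width: 0.578
```

```bash
python3 -c "
from ins import *
need(.599,-.018,.0614)"
```

```text
t 38.15 q [-0.12   0.576 -0.418  1.934  0.461  0.721 -2.08 ] p [0.5476 0.1642 0.048 ] r 0.572 az 16.7
tool z [ 0.039 -0.065 -0.997] x [0.948 0.318 0.017] y [ 0.316 -0.946  0.074] F [-7.95 -2.15  8.82] M [-0.465  1.606 -0.094] w 0.578
valve mid t 0.5707 s -0.0183 z 0.0613 naz 18.33 el -2.24  nose gap 0.0283
move [28.3 -0.3  0.4]
```

Request:
apply_moves(
  increments=[40,0,0,-1.2,0,40,4,0,-0.6,0,40,5,0,0,0],
)

```text
t: 38.52
eef_pos: [0.5559, 0.1671, 0.0491]
tool_rot: [0.035, 0.986, 0.161, 0.013]
contact_force: [-1.2, -0.2, -3.4]
gripper_width: 0.582
```

```bash
python3 -c "
from ins import *
need(.599,-.018,.0614)"
```

```text
t 38.525 q [-0.121  0.585 -0.418  1.911  0.458  0.735 -2.073] p [0.5559 0.1671 0.0491] r 0.58 az 16.7
tool z [ 0.038 -0.065 -0.997] x [0.948 0.318 0.015] y [ 0.316 -0.946  0.073] F [-1.22 -0.16 -3.39] M [ 0.014  0.121 -0.038] w 0.582
valve mid t 0.5795 s -0.0181 z 0.0624 naz 18.34 el -2.31  nose gap 0.0195
move [19.5 -0.2  1.3]
```

Request:
apply_moves(
  increments=[40,4,0,0.4,0,40,4,0,0.2,0,40,3,0,0.2,0],
)

```text
t: 38.9
eef_pos: [0.5664, 0.1704, 0.0483]
tool_rot: [0.035, 0.986, 0.161, 0.012]
contact_force: [-4.8, -1.5, 3.2]
gripper_width: 0.581
```

```bash
python3 -c "
from ins import *
need(.599,-.018,.0614)"
```

```text
t 38.9 q [-0.123  0.601 -0.416  1.883  0.457  0.75  -2.066] p [0.5664 0.1704 0.0483] r 0.591 az 16.7
tool z [ 0.036 -0.066 -0.997] x [0.948 0.318 0.013] y [ 0.316 -0.946  0.074] F [-4.78 -1.49  3.22] M [-0.141  0.725 -0.001] w 0.581
valve mid t 0.5905 s -0.0183 z 0.0617 naz 18.32 el -2.44  nose gap 0.0085
move [ 8.5 -0.3  0.4]
```

Request:
apply_moves(
  increments=[40,4,0,-0.5,0,40,4,0,0,0,40,4,0,0,0],
)

```text
t: 39.28
eef_pos: [0.5727, 0.1723, 0.0479]
tool_rot: [0.038, 0.986, 0.16, 0.007]
contact_force: [-17.6, -5.2, 17.4]
gripper_width: 0.582
```

```bash
python3 -c "
from ins import *
need(.599,-.018,.0614)"
```

```text
t 39.275 q [-0.126  0.615 -0.416  1.858  0.453  0.774 -2.058] p [0.5727 0.1723 0.0479] r 0.598 az 16.7
tool z [ 0.025 -0.072 -0.997] x [0.948 0.317 0.001] y [ 0.316 -0.946  0.076] F [-17.56  -5.17  17.38] M [-0.959  3.492 -0.324] w 0.582
valve mid t 0.5973 s -0.0185 z 0.0613 naz 18.27 el -3.14  nose gap 0.0017
move [ 1.7 -0.5 -0.1]
```

Request:
apply_moves(
  increments=[40,0,0,-1.2,0,40,2,0,-0.5,0],
)

```text
t: 39.52
eef_pos: [0.5734, 0.1726, 0.0488]
tool_rot: [0.038, 0.986, 0.16, 0.005]
contact_force: [-4.5, -2.6, -2.1]
gripper_width: 0.582
```

```bash
python3 -c "
from ins import *
p,d=read_camera('wrist');cv2.imwrite('pics/w5.png',cv2.resize(p[20:260,160:480],None,fx=2.4,fy=2.4))
need(.599,-.018,.0614)"
```

```text
t 39.575 q [-0.125  0.616 -0.417  1.853  0.45   0.781 -2.055] p [0.5737 0.1727 0.0488] r 0.599 az 16.8
tool z [ 0.023 -0.073 -0.997] x [ 0.948  0.317 -0.002] y [ 0.316 -0.946  0.076] F [-4.41 -1.3  -2.77] M [-0.146  0.95  -0.061] w 0.583
valve mid t 0.5984 s -0.0184 z 0.0622 naz 18.27 el -3.29  nose gap 0.0006
move [ 0.6 -0.4  0.7]
```

View pics/w5.png

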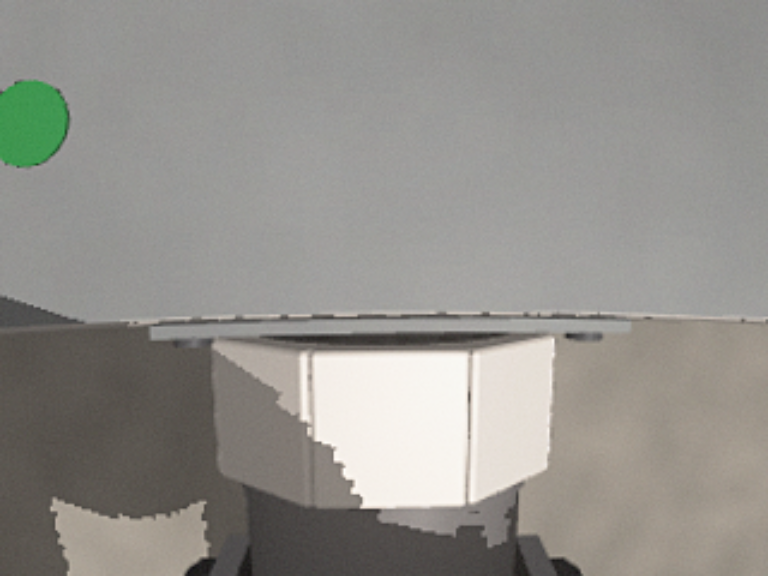

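Request:
apply_moves(
  increments=[40,4,0,-0.3,0,40,4,0,-0.3,0],
)

```text
t: 39.83
eef_pos: [0.5778, 0.1739, 0.0481]
tool_rot: [0.039, 0.986, 0.16, 0.001]
contact_force: [-17.5, -4.7, 10.2]
gripper_width: 0.58
```

```bash
python3 -c "
from ins import *
need(.599,-.018,.0614)"
```

```text
t 39.825 q [-0.127  0.626 -0.416  1.836  0.448  0.796 -2.05 ] p [0.5778 0.1739 0.0481] r 0.603 az 16.8
tool z [ 0.015 -0.077 -0.997] x [ 0.949  0.316 -0.01 ] y [ 0.316 -0.946  0.078] F [-17.52  -4.69  10.17] M [-0.836  3.37  -0.29 ] w 0.58
valve mid t 0.6028 s -0.0185 z 0.0614 naz 18.23 el -3.77  nose gap -0.0038
move [-3.8 -0.5  0. ]
```

Request:
apply_moves(
  increments=[40,0,0,-1,0,40,1,0,-0.3,0],
)

```text
t: 40.08
eef_pos: [0.5775, 0.1738, 0.0484]
tool_rot: [0.039, 0.986, 0.16, -0.0]
contact_force: [-7.3, -2.2, -0.5]
gripper_width: 0.581
```

```bash
python3 -c "
from ins import *
p,d=read_camera('wrist');cv2.imwrite('pics/w6.png',cv2.resize(p[20:260,160:480],None,fx=2.4,fy=2.4))
p,d=read_camera('side');cv2.imwrite('pics/s6.png',cv2.resize(p[110:230,240:400],None,fx=4,fy=4))
need(.599,-.018,.0614)"
```

```text
t 40.175 q [-0.126  0.627 -0.417  1.834  0.446  0.8   -2.048] p [0.5775 0.1738 0.0485] r 0.603 az 16.8
tool z [ 0.012 -0.078 -0.997] x [ 0.949  0.316 -0.013] y [ 0.316 -0.946  0.078] F [-6.06 -1.83 -0.95] M [-0.179  1.134 -0.137] w 0.578
valve mid t 0.6025 s -0.0185 z 0.0618 naz 18.21 el -3.94  nose gap -0.0035
move [-3.5 -0.6  0.4]
```

View pics/w6.png

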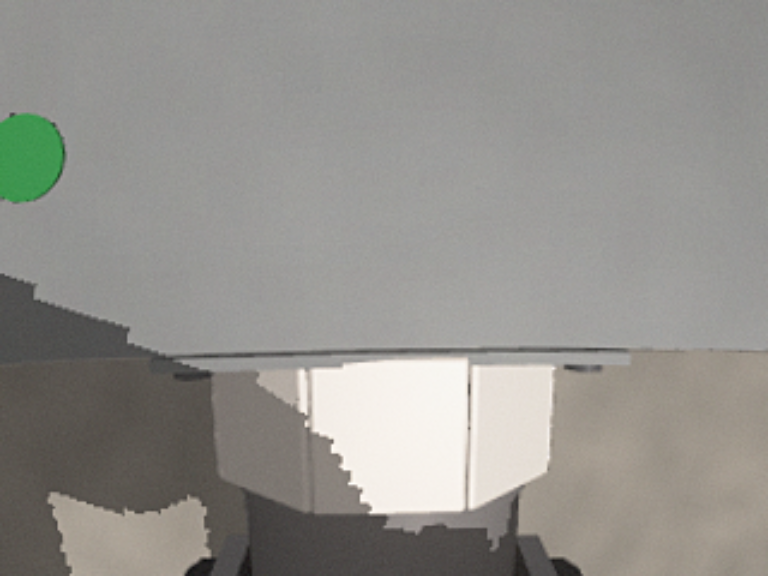

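View pics/s6.png

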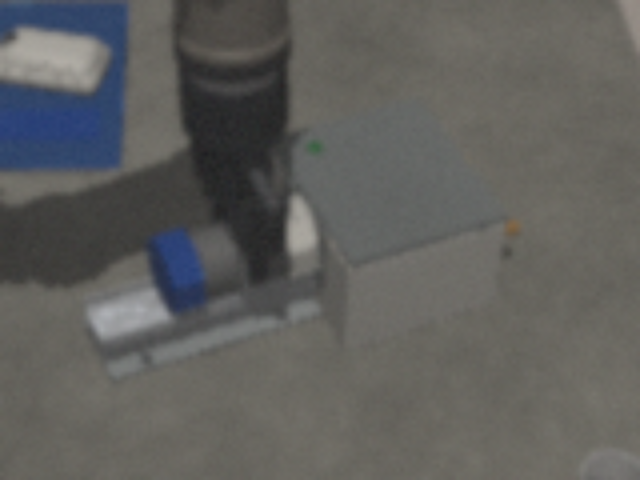

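Request:
apply_moves(
  increments=[40,4,0,-0.3,0,40,4,0,-0.4,0],
)

```text
t: 40.42
eef_pos: [0.5781, 0.174, 0.048]
tool_rot: [0.042, 0.986, 0.16, -0.008]
contact_force: [-14.2, -3.2, 9.7]
gripper_width: 0.58
```

```bash
python3 -c "
from ins import *
need(.599,-.018,.0614)"
```

```text
t 40.425 q [-0.128  0.635 -0.418  1.82   0.441  0.822 -2.043] p [0.5781 0.174  0.048 ] r 0.604 az 16.8
tool z [-0.002 -0.085 -0.996] x [ 0.949  0.315 -0.029] y [ 0.316 -0.945  0.08 ] F [-14.22  -3.19   9.67] M [-0.396  2.812 -0.173] w 0.58
valve mid t 0.6033 s -0.0185 z 0.0614 naz 18.13 el -4.83  nose gap -0.0043
move [-4.3 -0.5  0.1]
```

Request:
apply_moves(
  increments=[40,0.5,0,-0.8,0,70,0,0,0,0,85,0,0,0,0,85,0,0,0,0],
)

```text
t: 40.92
eef_pos: [0.5823, 0.1757, 0.0503]
tool_rot: [0.041, 0.986, 0.16, -0.004]
contact_force: [-0.7, -0.5, -0.7]
gripper_width: 0.995
```

```bash
python3 -c "
from pl import *
st()
q=P_([([.55,.166,.15],0)],step=40)"
```

```text
t 40.925 q [-0.128  0.634 -0.418  1.814  0.441  0.821 -2.042] p [0.5823 0.1757 0.0503] r 0.608 az 16.8
tool z [ 0.005 -0.082 -0.997] x [ 0.949  0.315 -0.021] y [ 0.315 -0.946  0.079] F [-0.7  -0.46 -0.73] M [0.093 0.068 0.045] w 0.995
[85, -12, 2, -33, 0.0, 85, -12, 2, -33, 0.0, 85, -12, 2, -33, 0.0]
q [-0.07  0.46 -0.48  1.84  0.34  0.96 -1.97] p [0.55  0.167 0.151] T [ 0.005 -0.082 -0.997] Taz -86.5 tilt 4.7 xaz 18.4
```

Request:
apply_moves(
  increments=[85,0,0,-25,0,85,0,0,-35,0,85,-8,0,-38,0,85,-30,0,-35,0,85,-45,0,-15,0,85,-45,0,0,0],
)

```text
t: 41.68
eef_pos: [0.4629, 0.1495, 0.2064]
tool_rot: [0.039, 0.986, 0.159, 0.0]
contact_force: [0.2, 1.2, -0.1]
gripper_width: 0.995
```

```bash
python3 - <<'E'
from loc import *
l=np.array([np.cos(np.radians(18.5)),np.sin(np.radians(18.5))]);nn=np.array([-l[1],l[0]])
read_camera('side');o,R=st()
p,d=read_camera('wrist');cv2.imwrite('pics/w7.png',p)
for r in outline_of('wrist','valve_a'):
    if r['p']<.4: continue
    W,_=wristpts(d,o,R,r['pixels']); print(round(r['p'],2),r['extent'])
    if W[:,1].mean()>0:
        W=W[W[:,2]>.06];t=W[:,:2]@l;s=W[:,:2]@nn
        print("t",np.percentile(t,[.5,2,98,99.5]).round(4),"s",np.percentile(s,[1,99]).round(4),"zmax",np.percentile(W[:,2],99).round(4))
    else: print(valve(W))
p,d=read_camera('side');cv2.imwrite('pics/s7.png',cv2.resize(p[90:330,200:430],None,fx=2.4,fy=2.4))
for r in outline_of('side','valve_a'):
    if r['p']<.4: continue
    m=r['pixels']&(d>0);v,u=np.nonzero(m);W=world('side',np.c_[u,v],d[m])
    if W[:,1].mean()>0:
        W=W[W[:,2]>.06];t=W[:,:2]@l;s=W[:,:2]@nn
        print("side t",np.percentile(t,[.5,2,98,99.5]).round(4),"s",np.percentile(s,[1,99]).round(4),"zmax",np.percentile(W[:,2],99).round(4))
E
```

```text
t 41.725 q [-0.021  0.244 -0.541  1.995  0.238  0.986 -1.938] p [0.4569 0.1471 0.2052] r 0.48 az 17.9
tool z [ 0.008 -0.081 -0.997] x [ 0.949  0.315 -0.018] y [ 0.315 -0.946  0.079] F [-7.18 -3.09 -2.  ] M [-0.103  0.428 -0.064] w 0.992
0.79 [320.8, 63.6, 66.7, 122.3]
t [0.542  0.5433 0.6481 0.6513] s [-0.046   0.0089] zmax 0.0885
0.67 [513.9, 170.6, 63.7, 103.0]
{'rect': [array([ 0.5524, -0.0973]), array([0.1164, 0.0569]), 4.8], 'az': np.float64(4.96), 't': array([-0.0569,  0.0561]), 'n': array([-0.0211,  0.0221]), 'mid': array([ 0.5517, -0.0919]), 'mid2': array([ 0.5517, -0.0914]), 'z': np.float64(0.0582)}
side t [0.5374 0.5384 0.6499 0.6521] s [-0.0489 -0.0051] zmax 0.09
```

View pics/w7.png

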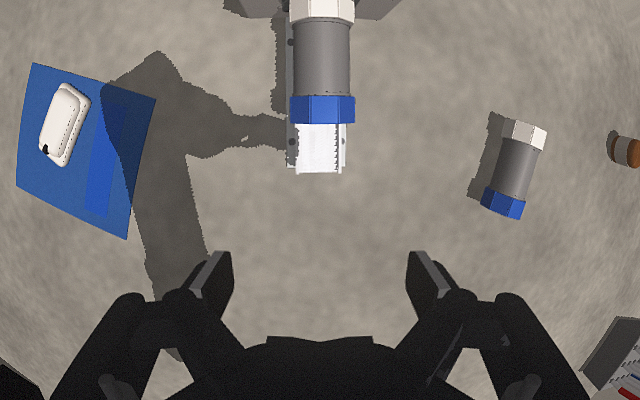

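View pics/s7.png

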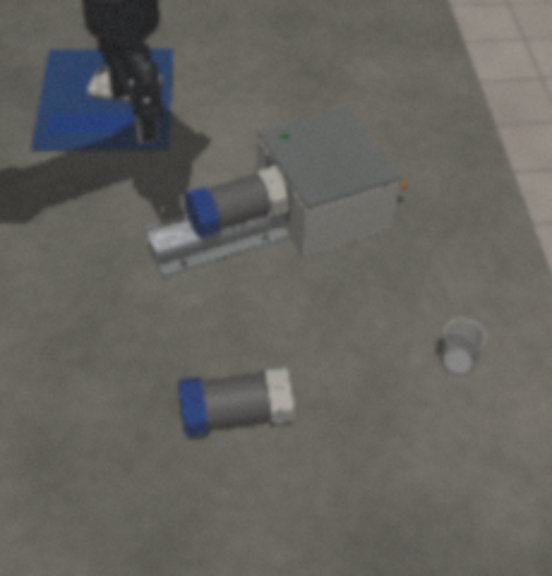

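```bash
cat >> ins.py <<'E'
def tcp(t,s,z):
    o,R=st();p=o["eef_pos"];print("tcp t %.4f s %.4f z %.4f"%(p[:2]@l,p[:2]@nn,p[2]))
    print("move",(R.T@(np.r_[t*l+s*nn,z]-p)*1000).round(1))
E
python3 -c "
from ins import *
tcp(.510,-.018,.052)"
```

```text
t 41.925 q [-0.023  0.253 -0.538  1.983  0.242  0.985 -1.938] p [0.4637 0.1493 0.2052] r 0.487 az 17.8
tool z [ 0.011 -0.078 -0.997] x [ 0.949  0.314 -0.014] y [ 0.314 -0.946  0.077] F [ 0.23 -0.59 -0.08] M [ 0.112 -0.063 -0.005] w 0.992
tcp t 0.4871 s -0.0056 z 0.2052
move [ 25.    0.5 153.4]
```

Request:
apply_moves(
  increments=[0,6,0,40,0,0,6,0,40,0,0,6,0,38,0,0,3,0,26,0,0,2,0,5,0],
)

```text
t: 42.55
eef_pos: [0.4968, 0.1488, 0.0521]
tool_rot: [0.037, 0.987, 0.158, 0.003]
contact_force: [-0.9, -0.0, -0.1]
gripper_width: 0.001
```

```bash
python3 -c "
from ins import *
tcp(.530,-.018,.052)"
```

```text
t 42.55 q [-0.104  0.516 -0.439  2.038  0.449  0.7   -2.104] p [0.4968 0.1488 0.0521] r 0.519 az 16.7
tool z [ 0.017 -0.072 -0.997] x [ 0.95   0.312 -0.006] y [ 0.312 -0.947  0.074] F [-0.86 -0.04 -0.15] M [ 0.018 -0.012  0.035] w 0.001
tcp t 0.5183 s -0.0166 z 0.0521
move [11.7  1.4  0.1]
```

Request:
apply_moves(
  increments=[0,7,1,0,0,0,4,0,0,0,0,3,0,0,0],
)

```text
t: 42.92
eef_pos: [0.5077, 0.1513, 0.0525]
tool_rot: [0.039, 0.987, 0.158, -0.002]
contact_force: [-13.7, -2.8, 7.8]
gripper_width: -0.001
```

```bash
python3 -c "
from ins import *
tcp(.530,-.018,.052)"
```

```text
t 42.925 q [-0.104  0.533 -0.439  2.005  0.445  0.726 -2.092] p [0.5077 0.1513 0.0525] r 0.53 az 16.6
tool z [ 0.009 -0.077 -0.997] x [ 0.95   0.311 -0.015] y [ 0.312 -0.947  0.076] F [-13.7   -2.84   7.77] M [-0.526  2.669 -0.211] w -0.001
tcp t 0.5295 s -0.0176 z 0.0525
move [0.6 0.4 0.6]
```

Request:
apply_moves(
  increments=[0,5,0,0,0,0,6,0,-0.3,0],
)

```text
t: 43.18
eef_pos: [0.5071, 0.151, 0.0527]
tool_rot: [0.043, 0.986, 0.158, -0.012]
contact_force: [-21.7, -5.4, 12.9]
gripper_width: -0.0
```

```bash
python3 -c "
from ins import *
tcp(.530,-.018,.052)"
```

```text
t 43.175 q [-0.106  0.542 -0.441  1.989  0.437  0.756 -2.085] p [0.5071 0.151  0.0527] r 0.529 az 16.6
tool z [-0.011 -0.089 -0.996] x [ 0.95   0.31  -0.038] y [ 0.313 -0.946  0.081] F [-21.67  -5.44  12.93] M [-0.99   3.885 -0.304] w -0.0
tcp t 0.5288 s -0.0177 z 0.0527
move [1.2 0.2 0.7]
```

Request:
apply_moves(
  increments=[0,-10,0,0,0,0,-20,0,-5,0,0,-15,0,-35,0,0,0,0,-45,0,0,0,0,-45,0,0,0,0,0,0],
)

```text
t: 43.92
eef_pos: [0.4674, 0.1503, 0.1939]
tool_rot: [0.042, 0.987, 0.158, -0.006]
contact_force: [0.2, -0.0, -0.5]
gripper_width: -0.001
```

```bash
python3 - <<'E'
from loc import *
l=np.array([np.cos(np.radians(18.5)),np.sin(np.radians(18.5))]);nn=np.array([-l[1],l[0]])
o,R=st()
p,d=read_camera('wrist');cv2.imwrite('pics/w8.png',p)
for r in outline_of('wrist','valve_a'):
    W,_=wristpts(d,o,R,r['pixels'])
    if W[:,1].mean()>0:
        W=W[W[:,2]>.06];t=W[:,:2]@l;s=W[:,:2]@nn
        print("t",np.percentile(t,[.5,2,98,99.5]).round(4),"s",np.percentile(s,[1,99]).round(4),"zmax",np.percentile(W[:,2],99).round(4))
p,d=read_camera('scene');cv2.imwrite('pics/sc8.png',p)
print(get_obs()['t'])
E
```

```text
t 43.925 q [-0.025  0.282 -0.542  1.979  0.262  0.98  -1.959] p [0.4674 0.1503 0.1939] r 0.491 az 17.8
tool z [ 0.002 -0.084 -0.996] x [ 0.95   0.311 -0.025] y [ 0.312 -0.947  0.081] F [ 0.19 -0.01 -0.51] M [0.117 0.047 0.006] w -0.001
t [0.5422 0.5438 0.6529 0.6546] s [-0.0458  0.0084] zmax 0.0885
44.075
```

View pics/w8.png

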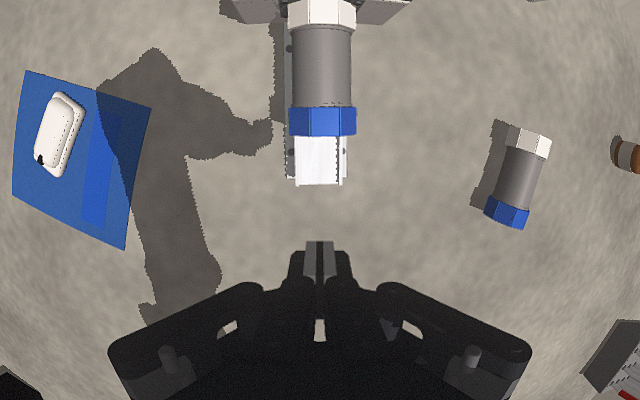

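View pics/sc8.png

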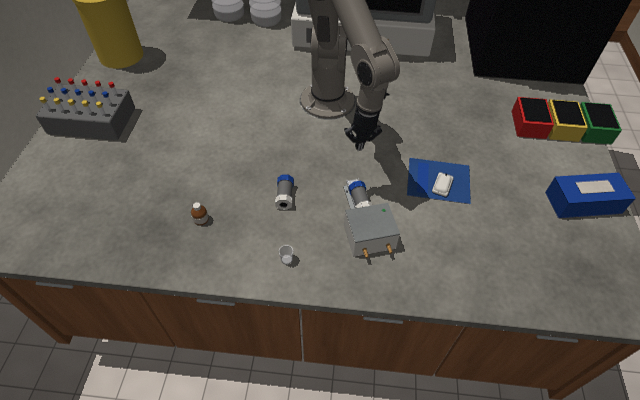

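The inserted valve sits in the cradle at wrist (320, 75) with its nose at the block, and the stuck one lies flat at (518, 175). The cup (287, 255), bottle (199, 213) and mouse (443, 184) are where they started, and the gripper touches nothing.

```bash
python3 -c "
from station import *
print(hand_in()); print(get_obs()['t'])"
```

```text
the job is handed in; nothing more can be done
None
the job is handed in; nothing more can be done
```

The job is handed in at about 44 s. The free valve is in the inlet cradle, pushed home against the block and let go. The stuck one lies flat on the bench.

**Tip test:** I lifted the valve that stood nearer the inlet and tipped it about 18–24° nose up, then about 20° nose down. After correcting for the tilted gripper, the moment about its middle changed by less than 0.02 N m, against about 0.08 N m expected for a rolling ball. So that valve is stuck, and I laid it back flat. I did not tip the second valve; that it is free follows only from the first being stuck. It slid in over the pin against little force, which fits a free ball.

**Last checks:**
- **Fully home:** With the fingers closed, I pushed on the valve's tail with about 22 N and it did not move. The wrist camera puts its tail 1–2 mm short of the computed home position, which is within the calibration error. Whether the nose and block faces truly meet could not be seen directly.
- **Stuck valve:** It lies flat about 1 cm from where it started. It never went near the pin.
- **Cup, bottle and mouse:** All three look unmoved in the final pictures.

**What was less clean:**
- **Tilting:** The moves could not tilt the tool directly, so I tilted it by driving the arm against its joint limits. One such move, with the gripper empty and in free air, briefly read about 55 N at the wrist. It settled to about 6 N once the arm stopped, so I take it as a joint-limit effect rather than contact.
- **Sliding in:** The valve first dragged because I bore down on the cradle (about 9 N upward on the wrist, later up to 17 N). I eased off each time and carried on.

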